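# Test the breaker, load the food warmer and set its timer

### The arm

A 7-joint arm with a two-finger parallel gripper is mounted at the origin on the work surface. World frame = base frame: x ahead of the robot, y to its left, z up, the work surface at z = 0. Lengths are in m, angles in rad, forces in N, time in s.
With the tool pointing down it reaches from about 0.425 to 0.875 m from the base axis. Payload 4.7 kg.
Tool frame: the origin (TCP) lies at the very end of the fingers, on their centre line; the grasp point (between the pads) lies 19 mm behind it; z points along the fingers, y is the line along which they close (so a half turn about z gives the same grasp; the last joint's range is limited). The gripper opens to 87 mm and grips with 3 to 60 N. Pads are 19 mm wide; open, the fingers measure 117 mm over their backs; the gripper's body (75 mm by 190 mm) begins 51 mm behind the grasp point.
Start: joints at [1.143, 0.321, -0.07, 1.45, 0.023, 1.371, -0.057], TCP at [0.278, -0.588, 0.185] pointing down, gripper open.
Joint ranges: [-2.86, 2.86], [-0.3, 2.09], [-1.38, 1.24], [0.06, 2.45], [-1.56, 4.7], [0.09, 2.05], [-2.69, 2.69]. Speed limits (rad/s): [2.57, 2.57, 3.14, 3.14, 3.14, 3.14, 3.14].

### API

Orientations are given as a rotation vector (axis times angle).
In Python, from bench import ctrl, vision gives the robot as it stands.
- The arm moves only by the tool jog_arm, never from a script. Its argument "increments" is a list of rows, each an object of numbers: "tx", "ty", "tz": the shift along the tool's x, y, z in mm; "wx", "wy", "wz": the turn, a rotation vector about the tool's x, y, z in rad; "gripper": the opening, from 0 (shut) to 1 (fully open). In form: [{"tx": .., "ty": .., "tz": .., "wx": .., "wy": .., "wz": .., "gripper": ..}, ...]. A call has exactly 5 rows; each row is the pose to reach, as a shift and turn from the pose commanded when the call began, along the tool's axes at that moment; what a row does not reach only later rows make up. A row lasts 1/12 s, in which the tool goes at most 41.7 mm and 7.16 degrees, less where a joint would pass 70% of its speed; a pose out of reach is approached as far as the arm can. A call with a gripper value outside its range is refused whole. The fingers move at their own pace and stop on an object; "grip_force" is the grip in N (left out, the last holds). Time passes only in rows, so rows that repeat a pose let the fingers close, or fill a call up. It gives the time, the measured TCP pose, the force, the opening and the grip force at its end, in the units of the state.
- ctrl.get_state(): the state, without advancing time (a new reading comes with each control period).
- vision.get_image(name): name is "scene" or "top" or "wrist"; returns a dict with "color" (384x512x3 uint8, blue, green, red), "fx", "fy", "cx", "cy" (pixels), "k1" (the pictures are not rectified: a ray, as slopes to the right and down, at radius r is drawn at 1 + k1 r^2 times it, then the intrinsics apply), "extrinsics" (4x4, takes a point from world to camera coordinates). Camera axes: x right, y down, z forward; pixel columns grow to the right and rows downward; lengths in m; the calibration is good to about 2 mm. A picture is of the moment at which its call begins. There is no depth.
- ctrl.close_job(): hands the job in; it is judged then, once.
Trained networks look in the newest picture that a camera, given by its name, has taken for a name from the list of things; names that differ only in an ending like _2 or _b are one class to them, and where a whole thing is asked for, a point or a joint stands for the part that bears it (a point fixed in the world has none). Each returns a list of dicts, best first, with "conf" (0 to 1); they miss things now and then, are a little off and sometimes report something else, mostly with a low value. They report only what shows in the picture. A call takes as long as a camera call.
- vision.spot_in(camera, thing): "bbox" ([left, top, right, bottom] in pixels, round what is visible of it).
The state is a dict: "time": time; "joint_positions": joint angles; "qd": joint speeds; "joint_torque": joint torques, N m; "position": TCP position; "tool_rot": TCP orientation; "ft_force": force on the tool from outside, world axes, zero at the start; "torque": the same for the moment, N m; "grip_width": opening from 0.0 (shut) to 1.0 (fully open); "grip_force": force on a finger pad.
Only numpy, scipy, OpenCV 4.12 (cv2) and the standard library are available. Lean on these libraries where they do the work, as an engineer would, in place of code of your own. Each camera call takes 0.05 s, during which the arm holds its last target. There are 200 camera calls.

### The job

Supper for the flat: first prove the safety breaker by pressing its yellow test button so that the red lever drops, then lift the lever fully back up against its stop. Next put every lunch tin that is out on the bench flat and upright on the black hot plate, inside its rim and not stacked, and only then click the timer dial round to position 9, the red mark. Do not disturb the other things on the bench.

Things in the scene. Friction and masses are not known exactly. Their poses are not given: they have to be found in the camera images.
- warmer: food warmer fixed to the bench: a low steel slab 192 (x) x 360 (y) x 35 mm high. Origin at the centre of its underside. The flat black hot plate is its top from y = -180 to +60 mm, with a 6 mm thick rim all round that stands 10 mm above the plate; the aluminium timer panel is its top from y = +60 to +180 mm
- plate_mid (a point): centre of the hot plate's surface, 35 mm above the bench; axes as the warmer's: inside the rim the plate reaches 90 mm either way along x and 114 mm either way along y
- timer_dial (a joint): timer dial on the warmer's panel. Value in rad, grows as it turns clockwise seen from above. It clicks into positions 0 to 10, one every 24 degrees (0.419 rad), with stops at both ends; starts at 0 to 2. Position 9 (3.770 rad) is where the white pointer faces the one red mark; other marks are thin, black. About 0.3 N m takes it over a click; let go, it springs into the nearest (within 3 degrees of midway it may stick)
- dial_grip (a point): on the dial's axis at (0, +120 mm) of the warmer, 65 mm above the bench, for gripping. The black bar is 56 mm long, 14 thick, from 42 to 75 mm above the bench, on a grey disc 66 mm across. Its x axis runs along the bar to the white pointer's end: the warmer's x axis turned 120 degrees anticlockwise (from above), less the dial's value
- breaker: safety breaker box fixed to the bench, white, 140 (x) x 180 (y) x 60 mm high; origin at the centre of its underside. Yellow test button at (-10, -45 mm), red drop lever at y = +45 mm
- test_button (a joint): yellow test button, value in m pressed downward, 0 free to 0.008 fully down; sprung, about 2 N at first and 4 to 6 N at the bottom. At 4 to 6 mm it trips the lever, which then drops: press it right down
- test_button_top (a point): centre of the button's top face (28 mm across), 82 mm above the bench when free
- reset_lever (a joint): red lever, in rad: 0 = up (on), leaning 15 degrees towards the breaker's +x against a stop, where it stays by its own weight; 1.6 = dropped forward to the breaker's -x, 77 degrees past upright. Below about 0.1 it falls back to 0 by itself; above about 0.45 it drops; between, it may balance near upright. About 1 N at its grip moves it
- lever_hinge (a point): lever's hinge, 75 mm above the bench at (-30, +45 mm) of the breaker; the hinge axis runs along the breaker's y. Two 30 mm high grey cheeks stand 11 mm either side of the lever there, tops 87 mm above the bench
- lever_tip (a point): centre of the round grip at the lever's end, 90 mm from the hinge: a cylinder along the breaker's y, 24 mm long, 22 across, flat ends; it turns easily between fingers that pinch its ends. Dropped, it is about 95 mm above the bench and 48 mm clear in front (-x) of the box; up, about 162 mm above the bench. The stem is 10 mm thick
- tin0: lidded lunch tin, steel with a green lid, 102 (along its x) x 52 (y) x 45 mm high, 0.25 kg or so; origin at the centre of its underside, z up. 2 to 4 of the four tins are out on the bench; None if absent
- tin1: lidded lunch tin, steel with a green lid, 102 (along its x) x 52 (y) x 45 mm high, 0.25 kg or so; origin at the centre of its underside, z up. 2 to 4 of the four tins are out on the bench; None if absent
- tin2: lidded lunch tin, steel with a green lid, 102 (along its x) x 52 (y) x 45 mm high, 0.25 kg or so; origin at the centre of its underside, z up. 2 to 4 of the four tins are out on the bench; None if absent
- tin3: lidded lunch tin, steel with a green lid, 102 (along its x) x 52 (y) x 45 mm high, 0.25 kg or so; origin at the centre of its underside, z up. 2 to 4 of the four tins are out on the bench; None if absent
- ramen_bowl: empty blue ceramic ramen bowl, 160 mm across, 75 mm high; origin at the centre of its underside; not to be disturbed
- sugar_jar: lidded glass sugar jar, 80 mm across, 110 mm high; origin at the centre of its underside; not to be disturbed
- mug: white mug, 80 mm across, 90 mm high, handle on its +y side; origin at the centre of its underside; not to be disturbed
- spoon_rest: flat stainless spoon rest, round 100 mm dish with a 75 mm tail towards its own -x, 8 mm high; origin at the centre of its underside; not to be disturbed
- game_case: blue plastic game case 135 x 190 mm, 15 mm thick, with a steel spring clip (up to 32 mm high); origin at the centre of its underside; not to be disturbed
- chopstick0: aluminium chopstick, 220 mm along its y axis, 8 mm thick; origin at the centre of its underside; not to be disturbed
- chopstick1: the second aluminium chopstick, the same; origin at the centre of its underside; not to be disturbed

How it is judged:
By the outcome, as a careful person would: the job done as asked, in the order asked, and still so for the second after the job is handed in, with the robot touching nothing.
Of tin0, tin1, tin2, tin3 only 2 to 4 are there at a start; the rules pass over those that are not, and their reading is None.
At some moment in a run one of tin0, tin1, tin2, tin3 may be knocked a few centimetres aside while the robot is not near it.
Once in a run the grip may slacken for a moment while it holds something.
It also fails if it takes over 210 s, if anything falls off the work surface, if the arm or the gripper's body presses on something with over 40 N, if the wrist force passes 120 N, or if a joint passes its speed limit or range.

## Working session

There is one attempt and no reset: what is moved stays moved. The work goes in short steps, Python scripts to look and compute and a tool call to move; the robot and the scene stay as the last step left them, time stands still between calls to the robot, and variables do not carry over. Pictures are saved under pics/ and viewed, at most 14 in all, crops included, and the job is handed in when it is done.

Besides the shell and the picture viewer there is one more tool, called after "Request:" as name(argument=value, ...), one argument or row to a line, values as JSON. jog_arm: Moves the arm, as the interface text tells. Its arguments: {"type":"object","properties":{"increments":{"type":"array"},"grip_force":{"type":"number"}},"required":["increments"]}

```bash
ls; mkdir -p pics
cat > h.py <<'E'
from bench import ctrl, vision
import numpy as np, cv2
from scipy.spatial.transform import Rotation as R
def ray(im,u,v):
    d=np.array([(u-im['cx'])/im['fx'],(v-im['cy'])/im['fy']]); s=d.copy()
    for _ in range(20): s=d/(1+im['k1']*(s@s))
    E=np.array(im['extrinsics']); Rt=E[:3,:3]; c=-Rt.T@E[:3,3]
    return c, Rt.T@np.array([s[0],s[1],1])
def at_z(im,u,v,z):
    c,d=ray(im,u,v); return c+d*(z-c[2])/d[2]
def proj(im,p):
    E=np.array(im['extrinsics']); q=E[:3,:3]@np.array(p)+E[:3,3]; s=q[:2]/q[2]
    s=s*(1+im['k1']*(s@s)); return np.array([s[0]*im['fx']+im['cx'],s[1]*im['fy']+im['cy']])
def st():
    s=ctrl.get_state(); r=R.from_rotvec(s['tool_rot']).as_matrix()
    print('t %.2f pos'%s['time'],np.round(s['position'],4),'x',np.round(r[:,0],3),'y',np.round(r[:,1],3),'z',np.round(r[:,2],3),'F',np.round(s['ft_force'],1),'g',round(s['grip_width'],3),round(s['grip_force'],1)); return s,r
def delta(target,xdir=None,yaw=None):
    "tool-axis shift mm to target TCP (m)"
    s,r=st(); return np.round(r.T@(np.array(target)-s['position'])*1000,1)
E
python3 - <<'E'
from h import *
st()
for n in('scene','top','wrist'):
    im=vision.get_image(n); cv2.imwrite(f'pics/{n}0.png',cv2.resize(im['color'],(800,600)))
    E=np.array(im['extrinsics']); print(n,im['fx'],im['k1'],np.round(-E[:3,:3].T@E[:3,3],3),np.round(E[2,:3],2))
    for t in ['tin0','warmer','breaker','test_button','timer_dial','reset_lever','lever_tip','ramen_bowl','sugar_jar','mug','spoon_rest','game_case','chopstick0']:
        print(t,[(np.round(d['bbox']).astype(int).tolist(),round(d['conf'],2)) for d in vision.spot_in(n,t)]) if n!='wrist' else 0
E
```

```text
pics
t 0.00 pos [ 0.2776 -0.5871  0.1834] x [ 0.904  0.428 -0.   ] y [ 0.428 -0.904 -0.002] z [-0.001  0.002 -1.   ] F [-0.5 -0.4  0.2] g 0.998 0.0
scene 419.05019960156795 0.017405989507292944 [ 1.361 -0.624  0.918] [-0.62  0.5  -0.6 ]
tin0 [([190, 198, 224, 228], 0.95), ([155, 213, 184, 239], 0.87), ([264, 165, 286, 187], 0.87)]
warmer [([177, 206, 312, 292], 0.74)]
breaker [([291, 155, 354, 216], 0.9), ([99, 234, 128, 276], 0.32)]
test_button []
timer_dial [([267, 214, 288, 227], 0.85)]
reset_lever [([97, 233, 127, 274], 0.64), ([323, 150, 335, 173], 0.6), ([268, 212, 291, 232], 0.57)]
lever_tip [([191, 201, 224, 228], 0.5)]
ramen_bowl [([74, 274, 144, 332], 0.8)]
sugar_jar [([325, 202, 355, 244], 0.97)]
mug [([65, 248, 112, 289], 0.92), ([326, 205, 354, 242], 0.28), ([97, 236, 127, 279], 0.18)]
spoon_rest [([282, 144, 320, 167], 0.71), ([101, 228, 135, 267], 0.52)]
game_case [([332, 153, 390, 183], 0.92)]
chopstick0 [([235, 182, 262, 209], 0.72), ([104, 229, 134, 264], 0.55), ([104, 242, 126, 276], 0.53), ([267, 214, 288, 231], 0.48)]
top 459.51060921682057 0.0509756332267451 [ 0
[... 223 characters left out ...]
], 0.61)]
breaker [([158, 157, 211, 196], 0.65)]
test_button [([188, 208, 204, 236], 0.69), ([190, 176, 195, 182], 0.42)]
timer_dial [([233, 160, 252, 175], 0.47), ([138, 214, 162, 254], 0.42)]
reset_lever []
lever_tip [([167, 171, 175, 185], 0.47)]
ramen_bowl [([360, 158, 398, 194], 0.69), ([233, 161, 253, 178], 0.68)]
sugar_jar [([200, 119, 223, 147], 0.61)]
mug [([362, 212, 388, 229], 0.57)]
spoon_rest [([346, 232, 347, 236], 0.51)]
game_case [([96, 164, 147, 200], 0.93)]
chopstick0 [([347, 207, 348, 265], 0.51), ([361, 155, 396, 194], 0.49), ([351, 206, 354, 253], 0.45), ([227, 143, 317, 198], 0.38)]
wrist 328.5122256893502 -0.059172225911652866 [ 0.345 -0.557  0.384] [-0.25 -0.11 -0.96]
```

View pics/scene0.png

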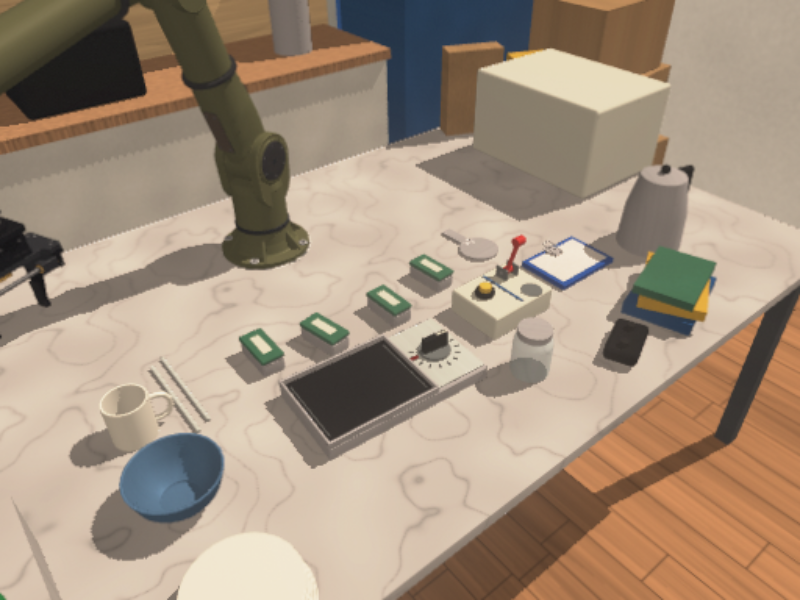

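View pics/top0.png

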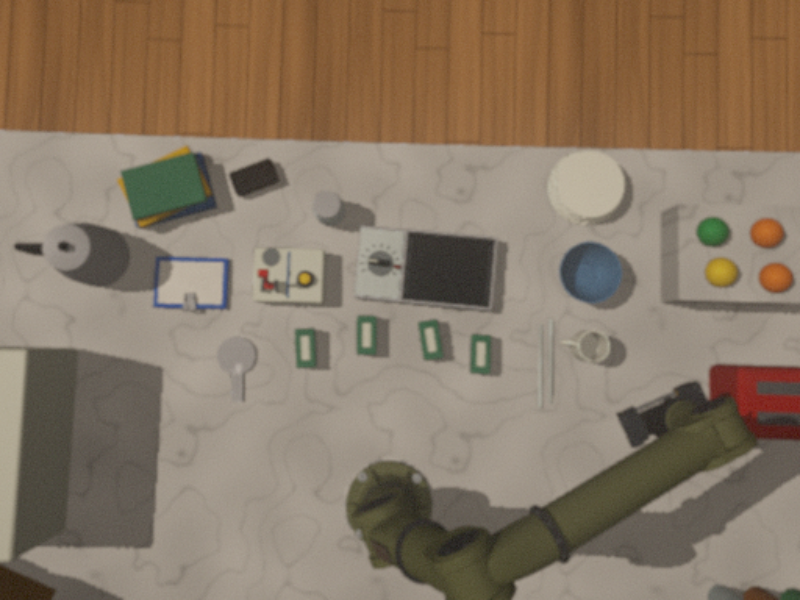

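The scene picture shows four tins at view px (262,348), (325,332), (388,302) and (431,270). The breaker is at (500,297) with its lever up, and the warmer is at (383,383). The top view shows the same four tins at (306,348), (367,335), (430,340) and (481,354). Next I compute coarse positions.

Run:
```python
from h import *
im=vision.get_image('top'); S=.64
def P(n,u,v,z): print(n,np.round(at_z(im,u*S,v*S,z),3))
for n,u,v,z in [('t',306,348,.045),('t',367,335,.045),('t',430,340,.045),('t',481,354,.045),('w tl',360,228,.035),('w tr',496,237,.045),('w br',491,309,.045),('w bl',357,299,.035),('dial',379,264,.07),('button',305,279,.082),('b tl',255,249,.06),('b tr',323,250,.06),('b br',322,302,.06),('b bl',253,302,.06),('levertip',263,273,.162),('jar',327,207,.11),('spoon',238,354,0),('bowl',591,271,.075),('mug',593,346,.09),('case',191,283,.0)]: P(n,u,v,z)
```

```text
t [0.394 0.22  0.045]
t [0.431 0.065 0.045]
t [ 0.423 -0.097  0.045]
t [ 0.391 -0.229  0.045]
w tl [0.71  0.092 0.035]
w tr [ 0.695 -0.262  0.045]
w br [ 0.507 -0.253  0.045]
w bl [0.524 0.094 0.035]
dial [0.613 0.039 0.07 ]
button [0.568 0.225 0.082]
b tl [0.644 0.359 0.06 ]
b tr [0.646 0.184 0.06 ]
b br [0.512 0.182 0.06 ]
b bl [0.507 0.358 0.06 ]
levertip [0.573 0.317 0.162]
jar [0.749 0.173 0.11 ]
spoon [0.373 0.403 0.   ]
bowl [ 0.61  -0.501  0.075]
mug [ 0.42  -0.502  0.09 ]
case [0.556 0.535 0.   ]
```

Request:
jog_arm(
  increments=[
    {"tz": -150, "wz": 0.442, "gripper": 1},
    {"tz": -150, "wz": 0.442, "gripper": 1},
    {"tz": -150, "wz": 0.442, "gripper": 1},
    {"tz": -150, "wz": 0.442, "gripper": 1},
    {"tz": -150, "wz": 0.442, "gripper": 1},
  ],
)

```text
validation failed for argument at $.in...
```

Request:
jog_arm(
  increments=[
    {"tx": 100, "ty": -170, "gripper": 1},
    {"tx": 100, "ty": -170, "gripper": 1},
    {"tx": 100, "ty": -170, "gripper": 1},
    {"tx": 100, "ty": -170, "gripper": 1},
    {"tx": 100, "ty": -170, "gripper": 1},
  ],
)

```text
validation failed for argument at $.in...
```

Request:
jog_arm(
  increments=[
    {"tx": 100, "ty": -170, "gripper": 1},
    {"tx": 100, "ty": -170, "gripper": 1},
    {"tx": 100, "ty": -170, "gripper": 1},
    {"tx": 100, "ty": -170, "gripper": 1},
    {"tx": 100, "ty": -170, "gripper": 1},
  ],
)

```text
validation failed for argument at $.in...
```

Request:
jog_arm(
  increments=[
    {"tx": 90, "ty": -180, "gripper": 1},
    {"tx": 90, "ty": -180, "gripper": 1},
    {"tx": 90, "ty": -180, "gripper": 1},
    {"tx": 90, "ty": -180, "gripper": 1},
    {"tx": 90, "ty": -180, "gripper": 1},
  ],
)

```text
validation failed for argument at $.in...
```

```bash
cat > look.py <<'E'
import sys
from h import *
st(); im=vision.get_image('wrist'); n=sys.argv[1]
cv2.imwrite(f'pics/{n}.png',cv2.resize(im['color'],(800,600),interpolation=cv2.INTER_CUBIC)); 
import pickle; pickle.dump(im,open('last.pkl','wb'))
for t in sys.argv[2:]:
    for d in vision.spot_in('wrist',t): b=np.array(d['bbox']); c=(b[:2]+b[2:])/2; print(t,np.round(b).astype(int).tolist(),round(d['conf'],2),'z.045',np.round(at_z(im,*c,.045),3))
E
python3 look.py w1 tin0 warmer breaker test_button lever_tip timer_dial
```

```text
t 1.50 pos [ 0.2779 -0.5876  0.1846] x [ 0.904  0.428 -0.   ] y [ 0.428 -0.904  0.   ] z [-0. -0. -1.] F [-0.  -1.   0.7] g 0.995 0.0
warmer [198, 1, 289, 50] 0.5 z.045 [ 0.399 -0.512  0.045]
warmer [91, 0, 136, 111] 0.43 z.045 [ 0.322 -0.407  0.045]
```

View pics/w1.png

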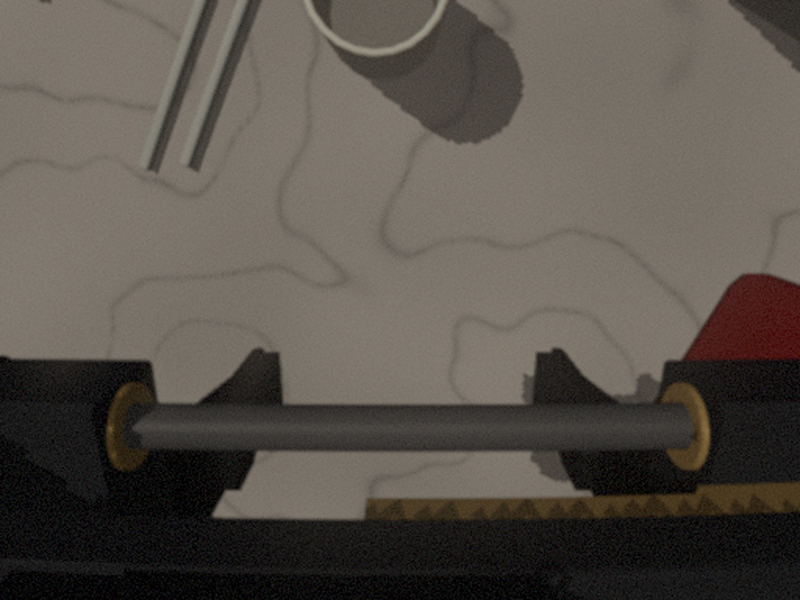

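The wrist view shows the fingers across the bottom, with the chopsticks and mug ahead, so the camera looks ahead of the tool's +x. The call probably needs all keys in every row.

Request:
jog_arm(
  increments=[
    {"tx": 0, "ty": 0, "tz": -150, "wx": 0, "wy": 0, "wz": 0.442, "gripper": 1},
    {"tx": 0, "ty": 0, "tz": -150, "wx": 0, "wy": 0, "wz": 0.442, "gripper": 1},
    {"tx": 0, "ty": 0, "tz": -150, "wx": 0, "wy": 0, "wz": 0.442, "gripper": 1},
    {"tx": 0, "ty": 0, "tz": -150, "wx": 0, "wy": 0, "wz": 0.442, "gripper": 1},
    {"tx": 0, "ty": 0, "tz": -150, "wx": 0, "wy": 0, "wz": 0.442, "gripper": 1},
  ],
)

```text
time: 2.27
position: [0.2791, -0.5898, 0.3426]
tool_rot: [3.131, -0.005, 0.009]
ft_force: [-0.9, 0.5, 1.9]
grip_width: 1.0
grip_force: 0.0
```

Request:
jog_arm(
  increments=[
    {"tx": 80, "ty": -180, "tz": 0, "wx": 0, "wy": 0, "wz": 0, "gripper": 1},
    {"tx": 80, "ty": -180, "tz": 0, "wx": 0, "wy": 0, "wz": 0, "gripper": 1},
    {"tx": 80, "ty": -180, "tz": 0, "wx": 0, "wy": 0, "wz": 0, "gripper": 1},
    {"tx": 80, "ty": -180, "tz": 0, "wx": 0, "wy": 0, "wz": 0, "gripper": 1},
    {"tx": 80, "ty": -180, "tz": 0, "wx": 0, "wy": 0, "wz": 0, "gripper": 1},
  ],
)

```text
time: 2.68
position: [0.3598, -0.4037, 0.3346]
tool_rot: [-3.141, -0.006, -0.001]
ft_force: [0.6, -0.4, 0.4]
grip_width: 1.001
grip_force: 0.0
```

Request:
jog_arm(
  increments=[
    {"tx": 80, "ty": -180, "tz": 0, "wx": 0, "wy": 0, "wz": 0, "gripper": 1},
    {"tx": 80, "ty": -180, "tz": 0, "wx": 0, "wy": 0, "wz": 0, "gripper": 1},
    {"tx": 80, "ty": -180, "tz": 0, "wx": 0, "wy": 0, "wz": 0, "gripper": 1},
    {"tx": 80, "ty": -180, "tz": 0, "wx": 0, "wy": 0, "wz": 0, "gripper": 1},
    {"tx": 80, "ty": -180, "tz": 0, "wx": 0, "wy": 0, "wz": 0, "gripper": 1},
  ],
)

```text
time: 3.1
position: [0.4393, -0.2233, 0.3347]
tool_rot: [-3.141, -0.006, -0.001]
ft_force: [1.2, -0.3, -0.4]
grip_width: 1.0
grip_force: 0.0
```

Request:
jog_arm(
  increments=[
    {"tx": 0, "ty": -180, "tz": 0, "wx": 0, "wy": 0, "wz": 0, "gripper": 1},
    {"tx": 0, "ty": -180, "tz": 0, "wx": 0, "wy": 0, "wz": 0, "gripper": 1},
    {"tx": 0, "ty": -180, "tz": 0, "wx": 0, "wy": 0, "wz": 0, "gripper": 1},
    {"tx": 0, "ty": -180, "tz": 0, "wx": 0, "wy": 0, "wz": 0, "gripper": 1},
    {"tx": 0, "ty": -180, "tz": 0, "wx": 0, "wy": 0, "wz": 0, "gripper": 1},
  ],
)

```text
time: 3.52
position: [0.4378, -0.0401, 0.335]
tool_rot: [-3.141, -0.015, -0.002]
ft_force: [-0.3, 0.7, -0.3]
grip_width: 1.001
grip_force: 0.0
```

```bash
python3 look.py w2 tin0 warmer breaker test_button lever_tip timer_dial
```

```text
t 3.52 pos [ 0.4378 -0.0401  0.335 ] x [1.    0.01  0.001] y [ 0.01  -1.    -0.001] z [ 0.001  0.001 -1.   ] F [-0.3  0.7 -0.3] g 1.001 0.0
tin0 [169, 120, 208, 188] 0.97 z.045 [0.43  0.069 0.045]
tin0 [357, 149, 398, 210] 0.87 z.045 [ 0.393 -0.221  0.045]
tin0 [67, 141, 119, 209] 0.87 z.045 [0.397 0.22  0.045]
tin0 [276, 122, 318, 194] 0.8 z.045 [ 0.426 -0.094  0.045]
warmer [163, 0, 423, 109] 0.7 z.045 [ 0.573 -0.084  0.045]
breaker [0, 0, 119, 104] 0.67 z.045 [0.578 0.249 0.045]
breaker [274, 120, 316, 190] 0.53 z.045 [ 0.431 -0.091  0.045]
breaker [171, 119, 206, 190] 0.46 z.045 [0.43  0.069 0.045]
test_button [160, 0, 423, 109] 0.52 z.045 [ 0.573 -0.082  0.045]
test_button [172, 120, 209, 187] 0.31 z.045 [0.431 0.065 0.045]
timer_dial [176, 1, 226, 41] 0.73 z.045 [0.616 0.043 0.045]
```

View pics/w2.png

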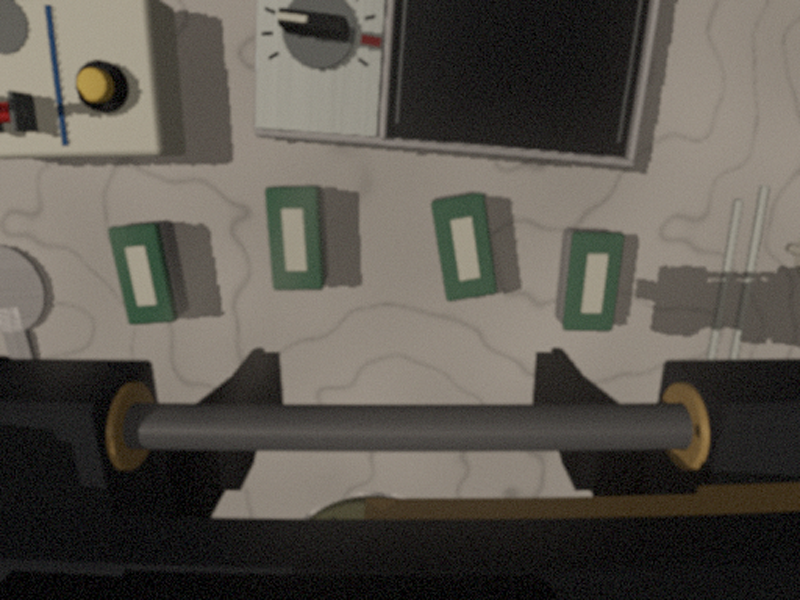

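The picture shows four tins at (142,273), (295,238), (465,245) and (593,280). The button is at (97,85), the warmer's near corners are at (256,133) and (633,163), and the dial is at (318,33) with its white pointer facing +y, about position 1.

```bash
cat >> h.py <<'E'
def tins(im,z=.045,amin=300):
    "green lids: centre and long-axis yaw (deg, mod 180) on plane z"
    h=cv2.cvtColor(im['color'],cv2.COLOR_BGR2HSV)
    m=((h[...,0]>55)&(h[...,0]<90)&(h[...,1]>90)&(h[...,2]>35)).astype(np.uint8)
    out=[]
    for c in cv2.findContours(m,cv2.RETR_EXTERNAL,cv2.CHAIN_APPROX_NONE)[0]:
        if cv2.contourArea(c)<amin: continue
        q=np.array([at_z(im,*p[0],z)[:2] for p in c])
        (cx,cy),(w,hh),a=cv2.minAreaRect((q*1000).astype(np.float32))
        if w<hh: a+=90; w,hh=hh,w
        print('tin',round(cx),round(cy),'size',round(w),round(hh),'yaw',round((a+90)%180-90,1),'px',c[:,0].mean(0).astype(int)); out.append((cx,cy,a))
    return out
E
python3 - <<'E'
from h import *
import pickle; im=pickle.load(open('last.pkl','rb')); S=.64
tins(im)
def P(n,u,v,z): print(n,np.round(at_z(im,u*S,v*S,z),3))
for a in [('button',94,82,.082),('bcorner',157,152,.06),('bright top',150,3,.06),('w bl',256,133,.035),('w br',633,161,.045),('w tr',659,5,.045),('rim/panel',381,136,.045),('dialtop',316,27,.075),('red',372,41,.035),('ptr',280,17,.075),('cheek',22,112,.087)]: P(*a)
E
```

```text
button [0.572 0.226 0.082]
bcorner [0.514 0.188 0.06 ]
bright top [0.639 0.182 0.06 ]
w bl [0.531 0.103 0.035]
w br [ 0.509 -0.251  0.045]
w tr [ 0.644 -0.26   0.045]
rim/panel [ 0.528 -0.015  0.045]
dialtop [0.614 0.037 0.075]
red [ 0.611 -0.007  0.035]
ptr [0.622 0.066 0.075]
cheek [0.549 0.292 0.087]
```

Request:
jog_arm(
  increments=[
    {"tx": 67, "ty": -133, "tz": 0, "wx": 0, "wy": 0, "wz": 0, "gripper": 0},
    {"tx": 67, "ty": -133, "tz": 0, "wx": 0, "wy": 0, "wz": 0, "gripper": 0},
    {"tx": 67, "ty": -133, "tz": 0, "wx": 0, "wy": 0, "wz": 0, "gripper": 0},
    {"tx": 67, "ty": -133, "tz": 0, "wx": 0, "wy": 0, "wz": 0, "gripper": 0},
    {"tx": 67, "ty": -133, "tz": 0, "wx": 0, "wy": 0, "wz": 0, "gripper": 0},
  ],
)

```text
time: 4.28
position: [0.506, 0.0903, 0.3338]
tool_rot: [-3.137, -0.01, 0.001]
ft_force: [-1.3, 0.5, 0.2]
grip_width: 0.711
grip_force: 0.0
```

Request:
jog_arm(
  increments=[
    {"tx": 67, "ty": -133, "tz": 130, "wx": 0, "wy": 0, "wz": 0, "gripper": 0},
    {"tx": 67, "ty": -133, "tz": 130, "wx": 0, "wy": 0, "wz": 0, "gripper": 0},
    {"tx": 67, "ty": -133, "tz": 130, "wx": 0, "wy": 0, "wz": 0, "gripper": 0},
    {"tx": 67, "ty": -133, "tz": 130, "wx": 0, "wy": 0, "wz": 0, "gripper": 0},
    {"tx": 67, "ty": -133, "tz": 130, "wx": 0, "wy": 0, "wz": 0, "gripper": 0},
  ],
)

```text
time: 4.7
position: [0.5725, 0.2179, 0.2012]
tool_rot: [3.141, -0.003, -0.005]
ft_force: [0.1, -0.2, 1.2]
grip_width: 0.325
grip_force: 0.0
```

Run:
```python
from h import *
import pickle; im=pickle.load(open('last.pkl','rb'))
h=cv2.cvtColor(im['color'],cv2.COLOR_BGR2HSV)
print(h[120:190,180:204:6][::14].tolist())
print(delta([.571,.226,.1]))
i=vision.get_image('wrist')
for d in vision.spot_in('wrist','test_button'): print(d)
h=cv2.cvtColor(i['color'],cv2.COLOR_BGR2HSV); m=(abs(h[...,0].astype(int)-25)<7)&(h[...,1]>130)&(h[...,2]>90); m[230:]=0
v,u=np.nonzero(m); print(len(u),u.mean() if len(u) else 0, proj(i,[.571,.226,.082]), at_z(i,u.mean(),v.mean(),.082) if len(u) else 0)
```

```text
[[[53, 55, 79], [58, 51, 80], [52, 53, 87], [54, 59, 86]], [[30, 35, 124], [23, 38, 147], [24, 36, 140], [53, 45, 91]], [[41, 40, 102], [23, 36, 157], [22, 36, 157], [62, 44, 86]], [[53, 47, 93], [25, 36, 154], [22, 38, 156], [60, 52, 83]], [[52, 48, 96], [58, 53, 92], [58, 47, 87], [60, 55, 83]]]
t 4.70 pos [0.5725 0.2179 0.2012] x [ 1.    -0.002 -0.003] y [-0.002 -1.     0.001] z [-0.003 -0.001 -1.   ] F [ 0.1 -0.2  1.2] g 0.325 0.0
[ -1.2  -8.1 101.2]
{'bbox': [236.5, 161.8, 261.2, 189.8], 'conf': 0.92}
{'bbox': [389.9, 92.0, 461.6, 152.2], 'conf': 0.69}
{'bbox': [346.5, 32.8, 511.7, 213.3], 'conf': 0.55}
{'bbox': [0.0, 118.8, 91.2, 235.2], 'conf': 0.2}
595 248.9361344537815 [252.11213669 176.61474507] [0.57118923 0.22916404 0.082     ]
```

Request:
jog_arm(
  increments=[
    {"tx": -1, "ty": -11, "tz": 0, "wx": 0, "wy": 0, "wz": 0, "gripper": 0},
    {"tx": -1, "ty": -11, "tz": 35, "wx": 0, "wy": 0, "wz": 0, "gripper": 0},
    {"tx": -1, "ty": -11, "tz": 70, "wx": 0, "wy": 0, "wz": 0, "gripper": 0},
    {"tx": -1, "ty": -11, "tz": 105, "wx": 0, "wy": 0, "wz": 0, "gripper": 0},
    {"tx": -1, "ty": -11, "tz": 110, "wx": 0, "wy": 0, "wz": 0, "gripper": 0},
  ],
)

```text
time: 5.22
position: [0.5685, 0.2252, 0.0899]
tool_rot: [3.137, -0.005, -0.011]
ft_force: [-1.4, -0.6, -1.0]
grip_width: 0.007
grip_force: 0.0
```

Request:
jog_arm(
  increments=[
    {"tx": 0, "ty": 0, "tz": 6, "wx": 0, "wy": 0, "wz": 0, "gripper": 0},
    {"tx": 0, "ty": 0, "tz": 10, "wx": 0, "wy": 0, "wz": 0, "gripper": 0},
    {"tx": 0, "ty": 0, "tz": 14, "wx": 0, "wy": 0, "wz": 0, "gripper": 0},
    {"tx": 0, "ty": 0, "tz": 18, "wx": 0, "wy": 0, "wz": 0, "gripper": 0},
    {"tx": 0, "ty": 0, "tz": 18, "wx": 0, "wy": 0, "wz": 0, "gripper": 0},
  ],
)

```text
time: 5.63
position: [0.5716, 0.2294, 0.0773]
tool_rot: [-3.141, 0.001, -0.002]
ft_force: [0.3, -0.3, -0.4]
grip_width: 0.005
grip_force: 0.0
```

Request:
jog_arm(
  increments=[
    {"tx": 0, "ty": 0, "tz": 3, "wx": 0, "wy": 0, "wz": 0, "gripper": 0},
    {"tx": 0, "ty": 0, "tz": 5, "wx": 0, "wy": 0, "wz": 0, "gripper": 0},
    {"tx": 0, "ty": 0, "tz": 6, "wx": 0, "wy": 0, "wz": 0, "gripper": 0},
    {"tx": 0, "ty": 0, "tz": 6, "wx": 0, "wy": 0, "wz": 0, "gripper": 0},
    {"tx": 0, "ty": 0, "tz": 6, "wx": 0, "wy": 0, "wz": 0, "gripper": 0},
  ],
)

```text
time: 6.05
position: [0.571, 0.2293, 0.0705]
tool_rot: [3.141, -0.0, -0.0]
ft_force: [0.2, -0.1, -0.1]
grip_width: 0.002
grip_force: 0.0
```

```bash
python3 look.py w3 test_button lever_tip
```

```text
t 6.05 pos [0.571  0.2293 0.0705] x [ 1. -0. -0.] y [-0. -1.  0.] z [-0. -0. -1.] F [ 0.2 -0.1 -0.1] g 0.002 0.0
test_button [238, 197, 283, 229] 0.89 z.045 [0.565 0.229 0.045]
test_button [24, 236, 135, 319] 0.2 z.045 [0.51  0.372 0.045]
lever_tip [21, 238, 141, 324] 0.63 z.045 [0.507 0.372 0.045]
```

View pics/w3.png

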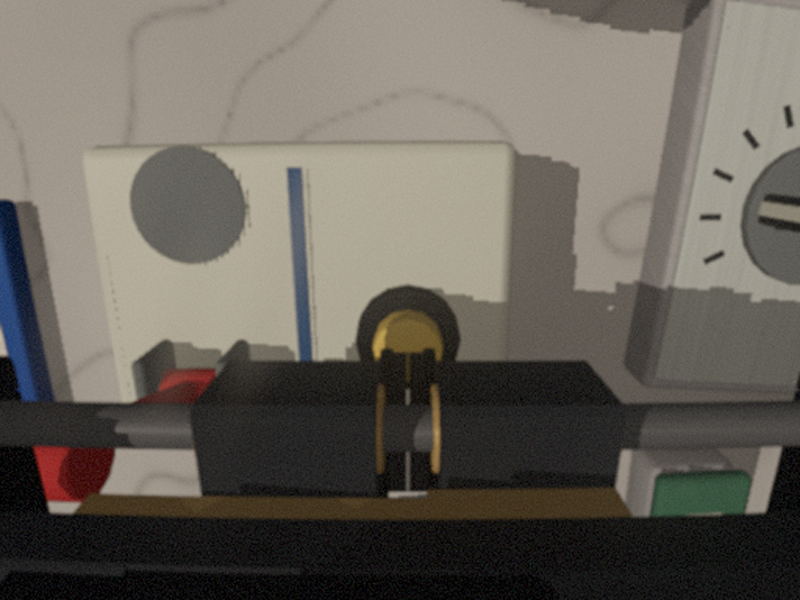

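The lever has dropped: the red grip is at about (70,465), front left. The button, under the fingertips at (407,335), is pressed.

Run:
```python
from h import *
import pickle; im=pickle.load(open('last.pkl','rb')); S=.64
def P(n,u,v,z): print(n,np.round(at_z(im,u*S,v*S,z),4))
for a in [('far L',88,150,.06),('far R',512,143,.06),('ring',408,335,.065),('tipL',40,470,.095),('tipR',112,460,.095),('tipbottom',75,498,.095),('cheekL top',152,365,.087),('cheekR',233,365,.087)]: P(*a)
```

```text
far L [0.6482 0.3581 0.06  ]
far R [0.6495 0.1875 0.06  ]
ring [0.571  0.2286 0.065 ]
tipL [0.5225 0.3796 0.095 ]
tipR [0.5282 0.3475 0.095 ]
tipbottom [0.5094 0.3671 0.095 ]
cheekL top [0.5662 0.3289 0.087 ]
cheekR [0.5665 0.2966 0.087 ]
```

Request:
jog_arm(
  increments=[
    {"tx": 0, "ty": 0, "tz": -40, "wx": 0, "wy": 0, "wz": 0, "gripper": 0},
    {"tx": 0, "ty": 0, "tz": -80, "wx": 0, "wy": 0, "wz": 0, "gripper": 0},
    {"tx": -40, "ty": 0, "tz": -120, "wx": 0, "wy": 0, "wz": 0, "gripper": 0},
    {"tx": -80, "ty": -20, "tz": -150, "wx": 0, "wy": 0, "wz": 0, "gripper": 0},
    {"tx": -100, "ty": -40, "tz": -160, "wx": 0, "wy": 0, "wz": 0, "gripper": 0.7},
  ],
)

```text
time: 6.62
position: [0.4809, 0.2613, 0.2267]
tool_rot: [3.141, -0.007, 0.004]
ft_force: [0.6, 1.7, 0.7]
grip_width: 0.026
grip_force: 0.0
```

Request:
jog_arm(
  increments=[
    {"tx": -40, "ty": -20, "tz": 0, "wx": 0, "wy": 0, "wz": 0, "gripper": 0.7},
    {"tx": -70, "ty": -40, "tz": 0, "wx": 0, "wy": 0, "wz": 0, "gripper": 0.7},
    {"tx": -70, "ty": -45, "tz": 0, "wx": 0, "wy": 0, "wz": 0, "gripper": 0.7},
    {"tx": -70, "ty": -45, "tz": 0, "wx": 0, "wy": 0, "wz": 0, "gripper": 0.7},
    {"tx": -70, "ty": -45, "tz": 0, "wx": 0, "wy": 0, "wz": 0, "gripper": 0.7},
  ],
)

```text
time: 7.03
position: [0.4109, 0.3075, 0.2246]
tool_rot: [3.141, 0.001, 0.002]
ft_force: [0.5, -0.5, 0.6]
grip_width: 0.375
grip_force: 0.0
```

```bash
python3 look.py w4 lever_tip reset_lever
python3 - <<'E'
from h import *
import pickle; im=pickle.load(open('last.pkl','rb'))
h=cv2.cvtColor(im['color'],cv2.COLOR_BGR2HSV); m=((h[...,0]<8)|(h[...,0]>172))&(h[...,1]>140)
n,l,s,c=cv2.connectedComponentsWithStats(m.astype(np.uint8))
for i in range(1,n):
    if s[i][4]>60: print(s[i],c[i],at_z(im,*c[i],.09))
E
```

```text
t 7.03 pos [0.4109 0.3075 0.2246] x [1.    0.    0.001] y [ 0.    -1.     0.001] z [ 0.001 -0.001 -1.   ] F [ 0.5 -0.5  0.6] g 0.375 0.0
lever_tip [239, 0, 261, 41] 0.8 z.045 [0.566 0.318 0.045]
reset_lever [239, 0, 256, 38] 0.95 z.045 [0.568 0.321 0.045]
[237   0  23  40 386] [247.21243523  27.5388601 ] [0.55038433 0.31958668 0.09      ]
```

View pics/w4.png

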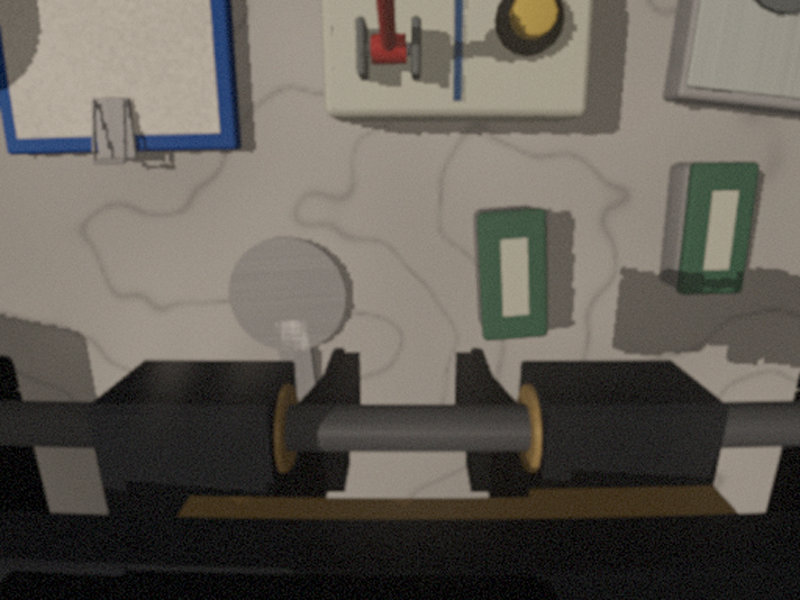

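The lever is still up at (385,20), so what I saw in w3 was its raised grip close to the camera. The button did not trip. I'm checking where the fingertips sat in w3.

Run:
```python
from h import *
import pickle
im=vision.get_image('wrist'); s,r=st(); E=np.array(im['extrinsics'])
p=s['position']
for dx in(-.0095,0,.0095): print(dx,proj(im,p+r@[dx,0,0])/.64, proj(im,p+r@[dx,0,-.019])/.64)
```

```text
t 7.23 pos [0.4115 0.3066 0.224 ] x [ 1.    -0.003 -0.001] y [-0.003 -1.     0.   ] z [-0.001 -0.    -1.   ] F [-0.7  0.1  0.1] g 0.556 0.0
-0.0095 [405.93927435 360.89339417] [405.78946995 380.10022876]
0 [405.90593002 339.60124035] [405.75067689 357.09258581]
0.0095 [405.87199612 317.76086731] [405.71113227 333.42315681]
```

Run:
```python
import cv2; a=cv2.imread('pics/w3.png')[260:520,260:560]; cv2.imwrite('pics/w3c.png',cv2.resize(a,None,fx=2,fy=2,interpolation=cv2.INTER_CUBIC))
```

```text
(no output)
```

View pics/w3c.png

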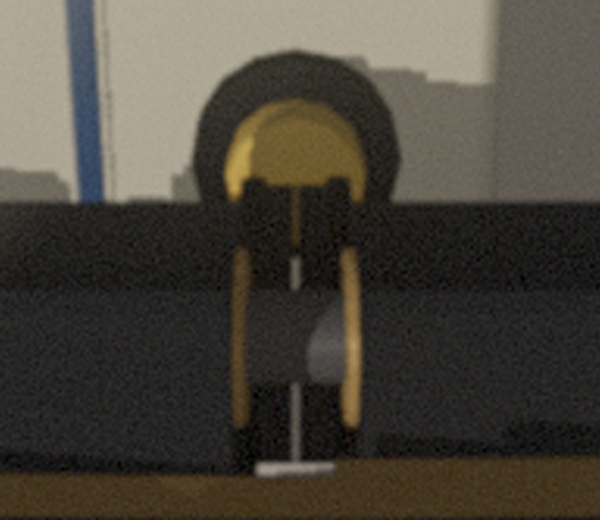

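The fingertips' far edge is at y≈352, with the button free below and in front of them. The opening's apparent width also puts the visible tips about 30 mm above the reported TCP. I'll press further, guided by force.

Request:
jog_arm(
  increments=[
    {"tx": 160, "ty": 78, "tz": 0, "wx": 0, "wy": 0, "wz": 0, "gripper": 0},
    {"tx": 160, "ty": 78, "tz": 0, "wx": 0, "wy": 0, "wz": 0, "gripper": 0},
    {"tx": 160, "ty": 78, "tz": 0, "wx": 0, "wy": 0, "wz": 0, "gripper": 0},
    {"tx": 160, "ty": 78, "tz": 0, "wx": 0, "wy": 0, "wz": 0, "gripper": 0},
    {"tx": 160, "ty": 78, "tz": 0, "wx": 0, "wy": 0, "wz": 0, "gripper": 0},
  ],
)

```text
time: 7.65
position: [0.5771, 0.222, 0.222]
tool_rot: [3.139, -0.018, -0.001]
ft_force: [-0.2, -2.4, -0.3]
grip_width: 0.354
grip_force: 0.0
```

Request:
jog_arm(
  increments=[
    {"tx": 0, "ty": 0, "tz": 40, "wx": 0, "wy": 0, "wz": 0, "gripper": 0},
    {"tx": 0, "ty": 0, "tz": 80, "wx": 0, "wy": 0, "wz": 0, "gripper": 0},
    {"tx": 0, "ty": 0, "tz": 120, "wx": 0, "wy": 0, "wz": 0, "gripper": 0},
    {"tx": 0, "ty": 0, "tz": 145, "wx": 0, "wy": 0, "wz": 0, "gripper": 0},
    {"tx": 0, "ty": 0, "tz": 155, "wx": 0, "wy": 0, "wz": 0, "gripper": 0},
  ],
)

```text
time: 8.07
position: [0.5679, 0.2272, 0.0644]
tool_rot: [3.139, -0.003, -0.013]
ft_force: [-7.4, -9.2, 30.9]
grip_width: 0.026
grip_force: 0.0
```

Request:
jog_arm(
  increments=[
    {"tx": 0, "ty": 0, "tz": 3, "wx": 0, "wy": 0, "wz": 0, "gripper": 0},
    {"tx": 0, "ty": 0, "tz": 5, "wx": 0, "wy": 0, "wz": 0, "gripper": 0},
    {"tx": 0, "ty": 0, "tz": 6, "wx": 0, "wy": 0, "wz": 0, "gripper": 0},
    {"tx": 0, "ty": 0, "tz": 6, "wx": 0, "wy": 0, "wz": 0, "gripper": 0},
    {"tx": 0, "ty": 0, "tz": 6, "wx": 0, "wy": 0, "wz": 0, "gripper": 0},
  ],
)

```text
time: 8.48
position: [0.5718, 0.2299, 0.065]
tool_rot: [-3.141, 0.002, -0.004]
ft_force: [-1.1, -1.3, 4.3]
grip_width: 0.005
grip_force: 0.0
```

```bash
python3 look.py w5 lever_tip
python3 - <<'E'
from h import *
im=vision.get_image('scene')
a=im['color'][140:240,280:380]; cv2.imwrite('pics/s5.png',cv2.resize(a,None,fx=4,fy=4,interpolation=cv2.INTER_CUBIC))
a=im['color'][140:240,280:380]
E
```

```text
t 8.48 pos [0.5718 0.2299 0.065 ] x [ 1.    -0.001  0.002] y [-0.001 -1.    -0.001] z [ 0.002  0.001 -1.   ] F [-1.1 -1.3  4.3] g 0.005 0.0
lever_tip [22, 243, 138, 331] 0.93 z.045 [0.506 0.371 0.045]
```

View pics/s5.png

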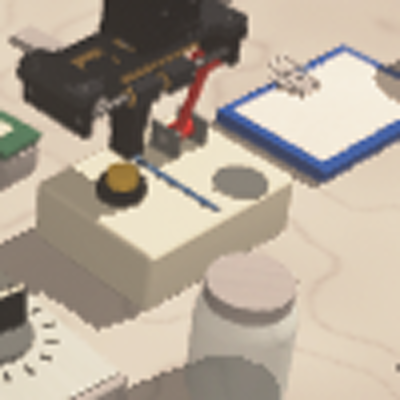

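The picture shows the fingertip about 20 mm above the button, at (125,155) against (122,175). The gripper's wide body has come down onto the raised lever, which explains the force. So the true fingertips sit about 34 mm above the reported TCP. I'll raise, turn the body 90° away from the lever and press again.

Request:
jog_arm(
  increments=[
    {"tx": 0, "ty": 0, "tz": -20, "wx": 0, "wy": 0, "wz": 0, "gripper": 0},
    {"tx": 0, "ty": 0, "tz": -50, "wx": 0, "wy": 0, "wz": 0, "gripper": 0},
    {"tx": 0, "ty": 0, "tz": -70, "wx": 0, "wy": 0, "wz": -0.1, "gripper": 0},
    {"tx": 0, "ty": 0, "tz": -70, "wx": 0, "wy": 0, "wz": -0.2, "gripper": 0},
    {"tx": 0, "ty": 0, "tz": -70, "wx": 0, "wy": 0, "wz": -0.3, "gripper": 0},
  ],
)

```text
time: 9.05
position: [0.5717, 0.2303, 0.1355]
tool_rot: [-3.105, -0.476, -0.006]
ft_force: [0.0, -0.6, -0.8]
grip_width: -0.0
grip_force: 0.0
```

Request:
jog_arm(
  increments=[
    {"tx": 0, "ty": 0, "tz": 0, "wx": 0, "wy": 0, "wz": -0.6, "gripper": 0},
    {"tx": 0, "ty": 0, "tz": 0, "wx": 0, "wy": 0, "wz": -0.6, "gripper": 0},
    {"tx": 0, "ty": 0, "tz": 0, "wx": 0, "wy": 0, "wz": -0.6, "gripper": 0},
    {"tx": 0, "ty": 0, "tz": 0, "wx": 0, "wy": 0, "wz": -0.6, "gripper": 0},
    {"tx": 0, "ty": 0, "tz": 0, "wx": 0, "wy": 0, "wz": -0.6, "gripper": 0},
  ],
)

```text
time: 9.47
position: [0.5706, 0.2295, 0.1334]
tool_rot: [2.825, 1.374, 0.0]
ft_force: [0.3, -0.4, -0.2]
grip_width: 0.004
grip_force: 0.0
```

Request:
jog_arm(
  increments=[
    {"tx": 0, "ty": 0, "tz": 0, "wx": 0, "wy": 0, "wz": -0.6, "gripper": 0},
    {"tx": 0, "ty": 0, "tz": 0, "wx": 0, "wy": 0, "wz": -0.6, "gripper": 0},
    {"tx": 0, "ty": 0, "tz": 0, "wx": 0, "wy": 0, "wz": -0.6, "gripper": 0},
    {"tx": 0, "ty": 0, "tz": 0, "wx": 0, "wy": 0, "wz": -0.6, "gripper": 0},
    {"tx": 0, "ty": 0, "tz": 0, "wx": 0, "wy": 0, "wz": -0.6, "gripper": 0},
  ],
)

```text
time: 9.88
position: [0.5706, 0.2295, 0.1334]
tool_rot: [2.293, 2.147, -0.0]
ft_force: [0.3, -0.7, -0.3]
grip_width: 0.006
grip_force: 0.0
```

Run:
```python
from h import *
i=vision.get_image('wrist'); s,r=st(); print(np.round(s['joint_positions'],2),delta([.571,.2285,.07]))
h=cv2.cvtColor(i['color'],cv2.COLOR_BGR2HSV); m=((abs(h[...,0].astype(int)-25)<7)&(h[...,1]>130)&(h[...,2]>90)).astype(np.uint8)
n,l,q,c=cv2.connectedComponentsWithStats(m)
for k in range(1,n):
    if q[k][4]>60: print(q[k],c[k],at_z(i,*c[k],.082))
print(vision.spot_in('wrist','test_button'),proj(i,[.571,.2285,.082]))
```

```text
t 9.93 pos [0.5706 0.2295 0.1333] x [0.062 0.998 0.   ] y [ 0.998 -0.062 -0.   ] z [-0.  0. -1.] F [-0.2 -0.   0.4] g 0.004 0.0
t 9.93 pos [0.5706 0.2295 0.1333] x [0.062 0.998 0.   ] y [ 0.998 -0.062 -0.   ] z [-0.  0. -1.] F [-0.2 -0.   0.4] g 0.004 0.0
[ 0.39  0.48 -1.06  1.58  0.43  1.33 -0.79] [-0.9  0.5 63.3]
[244 176  35  36 926] [261.15982721 194.1349892 ] [0.5709854  0.22969975 0.082     ]
[329 313  17  18  62] [338.79032258 319.87096774] [0.63335642 0.10664858 0.082     ]
[301 314  27  18  81] [312.62962963 323.74074074] [0.60955944 0.1043012  0.082     ]
[{'bbox': [172.3, 13.1, 352.2, 231.5], 'conf': 0.2}] [261.27686926 195.57477405]
```

Request:
jog_arm(
  increments=[
    {"tx": 0, "ty": 0, "tz": 35, "wx": 0, "wy": 0, "wz": 0, "gripper": 0},
    {"tx": 0, "ty": 0, "tz": 60, "wx": 0, "wy": 0, "wz": 0, "gripper": 0},
    {"tx": 0, "ty": 0, "tz": 75, "wx": 0, "wy": 0, "wz": 0, "gripper": 0},
    {"tx": 0, "ty": 0, "tz": 78, "wx": 0, "wy": 0, "wz": 0, "gripper": 0},
    {"tx": 0, "ty": 0, "tz": 78, "wx": 0, "wy": 0, "wz": 0, "gripper": 0},
  ],
)

```text
time: 10.4
position: [0.5699, 0.2295, 0.0548]
tool_rot: [-2.3, -2.139, 0.002]
ft_force: [0.3, -0.1, 0.7]
grip_width: 0.004
grip_force: 0.0
```

Request:
jog_arm(
  increments=[
    {"tx": 0, "ty": 0, "tz": 2, "wx": 0, "wy": 0, "wz": 0, "gripper": 0},
    {"tx": 0, "ty": 0, "tz": 4, "wx": 0, "wy": 0, "wz": 0, "gripper": 0},
    {"tx": 0, "ty": 0, "tz": 6, "wx": 0, "wy": 0, "wz": 0, "gripper": 0},
    {"tx": 0, "ty": 0, "tz": 8, "wx": 0, "wy": 0, "wz": 0, "gripper": 0},
    {"tx": 0, "ty": 0, "tz": 8, "wx": 0, "wy": 0, "wz": 0, "gripper": 0},
  ],
)

```text
time: 10.82
position: [0.5705, 0.2297, 0.0475]
tool_rot: [2.299, 2.141, 0.0]
ft_force: [-0.8, 0.4, 0.2]
grip_width: -0.0
grip_force: 0.0
```

Request:
jog_arm(
  increments=[
    {"tx": 0, "ty": 0, "tz": 2, "wx": 0, "wy": 0, "wz": 0, "gripper": 0},
    {"tx": 0, "ty": 0, "tz": 4, "wx": 0, "wy": 0, "wz": 0, "gripper": 0},
    {"tx": 0, "ty": 0, "tz": 5, "wx": 0, "wy": 0, "wz": 0, "gripper": 0},
    {"tx": 0, "ty": 0, "tz": 5, "wx": 0, "wy": 0, "wz": 0, "gripper": 0},
    {"tx": 0, "ty": 0, "tz": 5, "wx": 0, "wy": 0, "wz": 0, "gripper": 0},
  ],
)

```text
time: 11.23
position: [0.5707, 0.2299, 0.0426]
tool_rot: [2.299, 2.141, 0.001]
ft_force: [0.2, -0.2, 2.3]
grip_width: 0.006
grip_force: 1.2
```

Request:
jog_arm(
  increments=[
    {"tx": 0, "ty": 0, "tz": 2, "wx": 0, "wy": 0, "wz": 0, "gripper": 0},
    {"tx": 0, "ty": 0, "tz": 3, "wx": 0, "wy": 0, "wz": 0, "gripper": 0},
    {"tx": 0, "ty": 0, "tz": 5, "wx": 0, "wy": 0, "wz": 0, "gripper": 0},
    {"tx": 0, "ty": 0, "tz": 6, "wx": 0, "wy": 0, "wz": 0, "gripper": 0},
    {"tx": 0, "ty": 0, "tz": 6, "wx": 0, "wy": 0, "wz": 0, "gripper": 0},
  ],
)

```text
time: 11.65
position: [0.5708, 0.2299, 0.0383]
tool_rot: [2.298, 2.14, 0.0]
ft_force: [-3.7, -3.1, 14.6]
grip_width: 0.008
grip_force: 7.0
```

Request:
jog_arm(
  increments=[
    {"tx": 0, "ty": 0, "tz": 1, "wx": 0, "wy": 0, "wz": 0, "gripper": 0},
    {"tx": 0, "ty": 0, "tz": 2, "wx": 0, "wy": 0, "wz": 0, "gripper": 0},
    {"tx": 0, "ty": 0, "tz": 3, "wx": 0, "wy": 0, "wz": 0, "gripper": 0},
    {"tx": 0, "ty": 0, "tz": 3, "wx": 0, "wy": 0, "wz": 0, "gripper": 0},
    {"tx": 0, "ty": 0, "tz": 3, "wx": 0, "wy": 0, "wz": 0, "gripper": 0},
  ],
)

```text
time: 12.07
position: [0.5709, 0.2299, 0.0379]
tool_rot: [2.297, 2.139, -0.0]
ft_force: [-8.3, -6.4, 30.3]
grip_width: 0.004
grip_force: 14.7
```

```bash
python3 look.py w6 lever_tip reset_lever
```

```text
t 12.07 pos [0.5709 0.2299 0.0379] x [ 0.071  0.997 -0.002] y [ 0.997 -0.071  0.002] z [ 0.002 -0.002 -1.   ] F [-8.3 -6.4 30.3] g 0.004 14.7
lever_tip [0, 41, 227, 118] 0.89 z.045 [0.494 0.32  0.045]
reset_lever [3, 42, 224, 117] 0.88 z.045 [0.494 0.321 0.045]
```

View pics/w6.png

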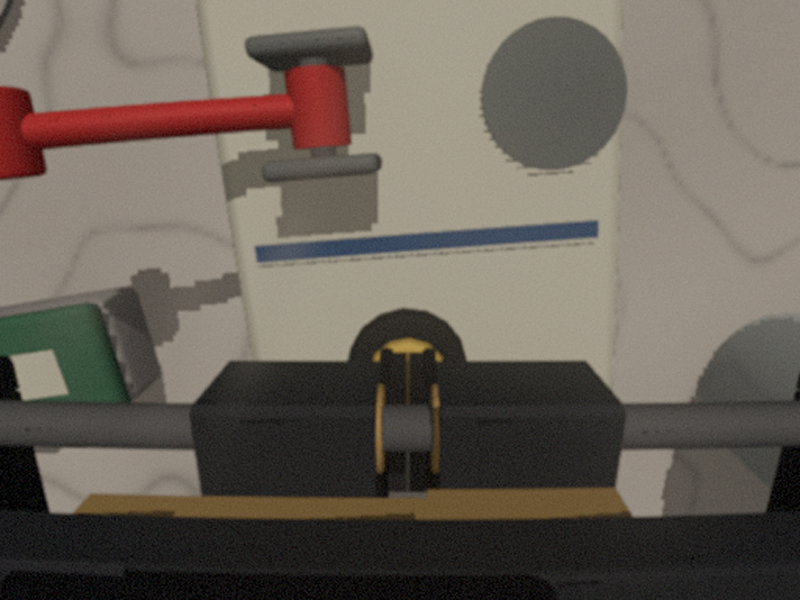

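The lever has dropped: its hub is at (320,107) and its grip at (10,133). The button bottomed at reported z 0.038, so the true tip is the reported z plus 36 mm.

Run:
```python
from h import *
import pickle; im=pickle.load(open('last.pkl','rb')); S=.64
def P(n,u,v,z): print(n,np.round(at_z(im,u*S,v*S,z),4))
for a in [('hub',320,107,.08),('hubL',318,68,.08),('hubR',322,148,.08),('stem end',30,129,.098),('tip edge far',36,90,.095),('tip edge near',40,175,.095),('cheek far',308,40,.087),('cheek near',320,165,.087),('stripe L',257,253,.06),('stripe R',597,229,.06)]: P(*a)
```

```text
hub [0.5517 0.3187 0.08  ]
hubL [0.5523 0.3294 0.08  ]
hubR [0.551  0.3071 0.08  ]
stem end [0.4756 0.3186 0.098 ]
tip edge far [0.4776 0.3288 0.095 ]
tip edge near [0.4733 0.3065 0.095 ]
cheek far [0.5514 0.3356 0.087 ]
cheek near [0.551  0.3023 0.087 ]
stripe L [0.5209 0.2738 0.06  ]
stripe R [0.6405 0.2738 0.06  ]
```

Request:
jog_arm(
  increments=[
    {"tx": 0, "ty": 0, "tz": -30, "wx": 0, "wy": 0, "wz": 0, "gripper": 0},
    {"tx": 0, "ty": 0, "tz": -70, "wx": 0, "wy": 0, "wz": 0, "gripper": 0},
    {"tx": 0, "ty": 0, "tz": -110, "wx": 0, "wy": 0, "wz": 0, "gripper": 0.6},
    {"tx": 0, "ty": -40, "tz": -130, "wx": 0, "wy": 0, "wz": 0.1, "gripper": 0.6},
    {"tx": 0, "ty": -80, "tz": -130, "wx": 0, "wy": 0, "wz": 0.22, "gripper": 0.6},
  ],
)

```text
time: 12.63
position: [0.4946, 0.2371, 0.1669]
tool_rot: [-2.526, -1.865, -0.011]
ft_force: [-1.2, 0.9, 3.1]
grip_width: 0.152
grip_force: 0.0
```

Request:
jog_arm(
  increments=[
    {"tx": 0, "ty": 0, "tz": 0, "wx": 0, "wy": 0, "wz": 0.62, "gripper": 0.6},
    {"tx": 0, "ty": 0, "tz": 0, "wx": 0, "wy": 0, "wz": 0.62, "gripper": 0.6},
    {"tx": 0, "ty": 0, "tz": 0, "wx": 0, "wy": 0, "wz": 0.62, "gripper": 0.6},
    {"tx": 0, "ty": 0, "tz": 0, "wx": 0, "wy": 0, "wz": 0.62, "gripper": 0.6},
    {"tx": 0, "ty": 0, "tz": 0, "wx": 0, "wy": 0, "wz": 0.62, "gripper": 0.6},
  ],
)

```text
time: 13.05
position: [0.4911, 0.2349, 0.1627]
tool_rot: [2.975, 1.008, -0.002]
ft_force: [0.7, -0.1, -0.3]
grip_width: 0.526
grip_force: 0.0
```

Request:
jog_arm(
  increments=[
    {"tx": 0, "ty": 0, "tz": 0, "wx": 0, "wy": 0, "wz": 0.62, "gripper": 0.6},
    {"tx": 0, "ty": 0, "tz": 0, "wx": 0, "wy": 0, "wz": 0.62, "gripper": 0.6},
    {"tx": 0, "ty": 0, "tz": 0, "wx": 0, "wy": 0, "wz": 0.62, "gripper": 0.6},
    {"tx": 0, "ty": 0, "tz": 0, "wx": 0, "wy": 0, "wz": 0.62, "gripper": 0.6},
    {"tx": 0, "ty": 0, "tz": 0, "wx": 0, "wy": 0, "wz": 0.62, "gripper": 0.6},
  ],
)

```text
time: 13.47
position: [0.4911, 0.2351, 0.1625]
tool_rot: [3.141, 0.053, -0.002]
ft_force: [-0.5, -0.3, -0.9]
grip_width: 0.598
grip_force: 0.0
```

Run:
```python
from h import *
s,r=st();print(np.round(s['joint_positions'],2))
i=vision.get_image('wrist')
h=cv2.cvtColor(i['color'],cv2.COLOR_BGR2HSV); m=(((h[...,0]<8)|(h[...,0]>172))&(h[...,1]>120)).astype(np.uint8)
n,l,q,c=cv2.connectedComponentsWithStats(m)
for k in range(1,n):
    if q[k][4]>60: print(q[k],c[k])
cv2.imwrite('pics/w7.png',cv2.resize(i['color'],(800,600),interpolation=cv2.INTER_CUBIC))
```

```text
t 13.47 pos [0.4911 0.2351 0.1625] x [ 0.999  0.034 -0.001] y [ 0.034 -0.999  0.   ] z [-0.001 -0.001 -1.   ] F [-0.5 -0.3 -0.9] g 0.598 0.0
[ 0.34  0.21 -0.93  1.72  0.17  1.3  -2.17]
[ 147  103   31  127 1971] [162.52663623 166.59918823]
```

Request:
jog_arm(
  increments=[
    {"tx": -25, "ty": -84, "tz": 0, "wx": 0, "wy": 0, "wz": 0.034, "gripper": 0.6},
    {"tx": -25, "ty": -84, "tz": 0, "wx": 0, "wy": 0, "wz": 0.034, "gripper": 0.6},
    {"tx": -25, "ty": -84, "tz": 0, "wx": 0, "wy": 0, "wz": 0.034, "gripper": 0.6},
    {"tx": -25, "ty": -84, "tz": 20, "wx": 0, "wy": 0, "wz": 0.034, "gripper": 0.6},
    {"tx": -25, "ty": -84, "tz": 40, "wx": 0, "wy": 0, "wz": 0.034, "gripper": 0.6},
  ],
)

```text
time: 13.93
position: [0.4629, 0.3203, 0.1235]
tool_rot: [-3.14, -0.019, -0.002]
ft_force: [0.4, -0.7, -0.7]
grip_width: 0.599
grip_force: 0.0
```

```bash
python3 look.py w8 lever_tip; python3 -c "
from h import *
print(delta([.463,.3185,.040]))"
```

```text
t 13.93 pos [0.4629 0.3203 0.1235] x [1.    0.012 0.002] y [ 0.012 -1.    -0.001] z [ 0.002  0.001 -1.   ] F [ 0.4 -0.7 -0.7] g 0.599 0.0
lever_tip [246, 68, 285, 224] 0.56 z.045 [0.499 0.316 0.045]
t 14.03 pos [0.4609 0.3167 0.12  ] x [ 1.     0.009 -0.006] y [ 0.009 -1.     0.003] z [-0.006 -0.003 -1.   ] F [-0.1 -0.9  0.1] g 0.603 0.0
[ 2.6 -2.  80. ]
```

View pics/w8.png

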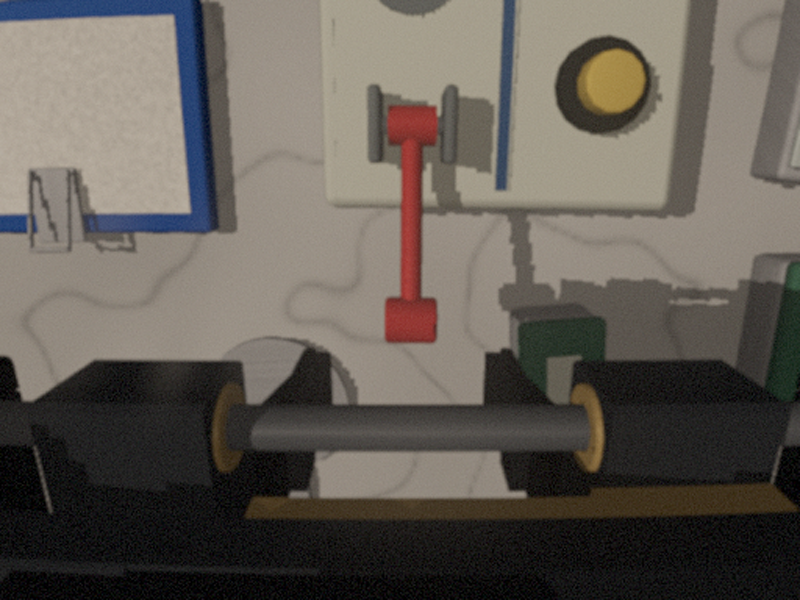

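The grip is centred between the fingers at (411,320), with the hub at (412,125).

Run:
```python
from h import *
import pickle; im=pickle.load(open('last.pkl','rb')); S=.64
def P(n,u,v,z): print(n,np.round(at_z(im,u*S,v*S,z),4))
for a in [('tip top',411,318,.1),('tip L',387,320,.1),('tip R',436,320,.1),('hub',412,125,.08),('button',608,80,.082)]: P(*a)
```

```text
tip top [0.4647 0.3182 0.1   ]
tip L [0.4636 0.3291 0.1   ]
tip R [0.4639 0.3067 0.1   ]
hub [0.5499 0.3187 0.08  ]
button [0.5707 0.2319 0.082 ]
```

Request:
jog_arm(
  increments=[
    {"tx": 0, "ty": 0, "tz": 20, "wx": 0, "wy": 0, "wz": 0, "gripper": 0.6},
    {"tx": 0, "ty": 0, "tz": 40, "wx": 0, "wy": 0, "wz": 0, "gripper": 0.6},
    {"tx": 0, "ty": 0, "tz": 60, "wx": 0, "wy": 0, "wz": 0, "gripper": 0.6},
    {"tx": 0, "ty": 0, "tz": 75, "wx": 0, "wy": 0, "wz": 0, "gripper": 0.6},
    {"tx": 0, "ty": 0, "tz": 82, "wx": 0, "wy": 0, "wz": 0, "gripper": 0.6},
  ],
)

```text
time: 14.45
position: [0.4626, 0.3173, 0.04]
tool_rot: [3.14, 0.011, -0.004]
ft_force: [1.0, -0.3, 0.2]
grip_width: 0.607
grip_force: 0.0
```

Request:
jog_arm(
  increments=[
    {"tx": 0, "ty": 0, "tz": 0, "wx": 0, "wy": 0, "wz": 0, "gripper": 0.2},
    {"tx": 0, "ty": 0, "tz": 0, "wx": 0, "wy": 0, "wz": 0, "gripper": 0.2},
    {"tx": 0, "ty": 0, "tz": 0, "wx": 0, "wy": 0, "wz": 0, "gripper": 0.2},
    {"tx": 0, "ty": 0, "tz": 0, "wx": 0, "wy": 0, "wz": 0, "gripper": 0.2},
    {"tx": 0, "ty": 0, "tz": 0, "wx": 0, "wy": 0, "wz": 0, "gripper": 0.2},
  ],
  grip_force=10,
)

```text
time: 14.87
position: [0.4641, 0.3187, 0.0424]
tool_rot: [-3.141, -0.009, -0.002]
ft_force: [0.3, -0.2, 0.0]
grip_width: 0.303
grip_force: 0.0
```

Request:
jog_arm(
  increments=[
    {"tx": 0, "ty": 0, "tz": 0, "wx": 0, "wy": 0, "wz": 0, "gripper": 0.1},
    {"tx": 0, "ty": 0, "tz": 0, "wx": 0, "wy": 0, "wz": 0, "gripper": 0.1},
    {"tx": 0, "ty": 0, "tz": 0, "wx": 0, "wy": 0, "wz": 0, "gripper": 0.1},
    {"tx": 0, "ty": 0, "tz": 0, "wx": 0, "wy": 0, "wz": 0, "gripper": 0.1},
    {"tx": 0, "ty": 0, "tz": 0, "wx": 0, "wy": 0, "wz": 0, "gripper": 0.1},
  ],
  grip_force=10,
)

```text
time: 15.28
position: [0.4639, 0.3189, 0.0422]
tool_rot: [-3.141, -0.009, -0.002]
ft_force: [0.5, 0.4, 5.9]
grip_width: 0.277
grip_force: 10.0
```

Run:
```python
from h import *
s,r=st()
# lever arc relative to current, angle past upright -77 -> +15
th=np.radians(np.linspace(-77,15,16)); a0=th[0]
for t in th[1:]: print(np.round(np.degrees(t)),'tx %.0f tz %.0f'%(90*(np.sin(t)-np.sin(a0)),-90*(np.cos(t)-np.cos(a0))))
```

```text
t 15.28 pos [0.4639 0.3189 0.0422] x [1.    0.006 0.001] y [ 0.006 -1.    -0.001] z [ 0.001  0.001 -1.   ] F [0.5 0.4 5.9] g 0.277 10.0
-71.0 tx 3 tz -9
-65.0 tx 6 tz -18
-59.0 tx 11 tz -27
-52.0 tx 16 tz -35
-46.0 tx 23 tz -42
-40.0 tx 30 tz -48
-34.0 tx 37 tz -54
-28.0 tx 46 tz -59
-22.0 tx 54 tz -63
-16.0 tx 63 tz -66
-10.0 tx 73 tz -69
-3.0 tx 82 tz -70
3.0 tx 92 tz -70
9.0 tx 102 tz -69
15.0 tx 111 tz -67
```

Request:
jog_arm(
  increments=[
    {"tx": 3, "ty": 0, "tz": -9, "wx": 0, "wy": 0, "wz": 0, "gripper": 0.1},
    {"tx": 6, "ty": 0, "tz": -18, "wx": 0, "wy": 0, "wz": 0, "gripper": 0.1},
    {"tx": 11, "ty": 0, "tz": -27, "wx": 0, "wy": 0, "wz": 0, "gripper": 0.1},
    {"tx": 16, "ty": 0, "tz": -35, "wx": 0, "wy": 0, "wz": 0, "gripper": 0.1},
    {"tx": 23, "ty": 0, "tz": -42, "wx": 0, "wy": 0, "wz": 0, "gripper": 0.1},
  ],
)

```text
time: 15.7
position: [0.4857, 0.3189, 0.0844]
tool_rot: [-3.142, -0.01, 0.002]
ft_force: [-2.0, 3.3, 0.0]
grip_width: 0.277
grip_force: 10.0
```

Request:
jog_arm(
  increments=[
    {"tx": 7, "ty": 0, "tz": -6, "wx": 0, "wy": 0, "wz": 0, "gripper": 0.1},
    {"tx": 14, "ty": 0, "tz": -12, "wx": 0, "wy": 0, "wz": 0, "gripper": 0.1},
    {"tx": 23, "ty": 0, "tz": -17, "wx": 0, "wy": 0, "wz": 0, "gripper": 0.1},
    {"tx": 31, "ty": 0, "tz": -21, "wx": 0, "wy": 0, "wz": 0, "gripper": 0.1},
    {"tx": 40, "ty": 0, "tz": -24, "wx": 0, "wy": 0, "wz": 0, "gripper": 0.1},
  ],
)

```text
time: 16.12
position: [0.5275, 0.3191, 0.1081]
tool_rot: [-3.141, -0.009, -0.001]
ft_force: [-1.3, 3.0, 0.2]
grip_width: 0.274
grip_force: 10.0
```

Request:
jog_arm(
  increments=[
    {"tx": 10, "ty": 0, "tz": -3, "wx": 0, "wy": 0, "wz": 0, "gripper": 0.1},
    {"tx": 19, "ty": 0, "tz": -4, "wx": 0, "wy": 0, "wz": 0, "gripper": 0.1},
    {"tx": 29, "ty": 0, "tz": -4, "wx": 0, "wy": 0, "wz": 0, "gripper": 0.1},
    {"tx": 39, "ty": 0, "tz": -3, "wx": 0, "wy": 0, "wz": 0, "gripper": 0.1},
    {"tx": 48, "ty": 0, "tz": -1, "wx": 0, "wy": 0, "wz": 0, "gripper": 0.1},
  ],
)

```text
time: 16.53
position: [0.5757, 0.3193, 0.1083]
tool_rot: [-3.141, -0.009, -0.001]
ft_force: [-2.3, 5.0, 1.5]
grip_width: 0.274
grip_force: 10.0
```

Request:
jog_arm(
  increments=[
    {"tx": 2, "ty": 0, "tz": 0, "wx": 0, "wy": 0, "wz": 0, "gripper": 0.1},
    {"tx": 2, "ty": 0, "tz": 1, "wx": 0, "wy": 0, "wz": 0, "gripper": 0.1},
    {"tx": 2, "ty": 0, "tz": 1, "wx": 0, "wy": 0, "wz": 0, "gripper": 0.1},
    {"tx": 2, "ty": 0, "tz": 1, "wx": 0, "wy": 0, "wz": 0, "gripper": 0.1},
    {"tx": 2, "ty": 0, "tz": 1, "wx": 0, "wy": 0, "wz": 0, "gripper": 0.1},
  ],
)

```text
time: 16.95
position: [0.5769, 0.3193, 0.1079]
tool_rot: [-3.141, -0.009, -0.001]
ft_force: [-2.5, 4.0, 4.2]
grip_width: 0.273
grip_force: 10.0
```

Request:
jog_arm(
  increments=[
    {"tx": 0, "ty": 0, "tz": 0, "wx": 0, "wy": 0, "wz": 0, "gripper": 0.6},
    {"tx": 0, "ty": 0, "tz": 0, "wx": 0, "wy": 0, "wz": 0, "gripper": 0.6},
    {"tx": 0, "ty": 0, "tz": 0, "wx": 0, "wy": 0, "wz": 0, "gripper": 0.6},
    {"tx": 0, "ty": 0, "tz": 0, "wx": 0, "wy": 0, "wz": 0, "gripper": 0.6},
    {"tx": 0, "ty": 0, "tz": -5, "wx": 0, "wy": 0, "wz": 0, "gripper": 0.6},
  ],
)

```text
time: 17.37
position: [0.5761, 0.317, 0.1109]
tool_rot: [3.139, 0.007, -0.003]
ft_force: [0.3, -0.4, -0.8]
grip_width: 0.552
grip_force: 0.0
```

Request:
jog_arm(
  increments=[
    {"tx": 0, "ty": 0, "tz": -30, "wx": 0, "wy": 0, "wz": 0, "gripper": 0.6},
    {"tx": 0, "ty": 0, "tz": -70, "wx": 0, "wy": 0, "wz": 0, "gripper": 0.6},
    {"tx": 0, "ty": 0, "tz": -110, "wx": 0, "wy": 0, "wz": 0, "gripper": 1},
    {"tx": -30, "ty": 0, "tz": -140, "wx": 0, "wy": 0, "wz": 0, "gripper": 1},
    {"tx": -60, "ty": 0, "tz": -160, "wx": 0, "wy": 0, "wz": 0, "gripper": 1},
  ],
)

```text
time: 17.78
position: [0.5178, 0.3184, 0.2755]
tool_rot: [-3.139, -0.005, -0.004]
ft_force: [-0.3, 0.3, 0.6]
grip_width: 0.745
grip_force: 0.0
```

Request:
jog_arm(
  increments=[
    {"tx": -50, "ty": 160, "tz": -50, "wx": 0, "wy": 0, "wz": 0, "gripper": 1},
    {"tx": -50, "ty": 160, "tz": -50, "wx": 0, "wy": 0, "wz": 0, "gripper": 1},
    {"tx": -50, "ty": 160, "tz": -50, "wx": 0, "wy": 0, "wz": 0, "gripper": 1},
    {"tx": -50, "ty": 160, "tz": -50, "wx": 0, "wy": 0, "wz": 0, "gripper": 1},
    {"tx": -50, "ty": 160, "tz": -50, "wx": 0, "wy": 0, "wz": 0, "gripper": 1},
  ],
)

```text
time: 18.2
position: [0.4677, 0.151, 0.3248]
tool_rot: [3.136, -0.006, 0.006]
ft_force: [1.7, 0.5, 1.0]
grip_width: 0.991
grip_force: 0.0
```

Request:
jog_arm(
  increments=[
    {"tx": -30, "ty": 160, "tz": 0, "wx": 0, "wy": 0, "wz": 0, "gripper": 1},
    {"tx": -30, "ty": 160, "tz": 0, "wx": 0, "wy": 0, "wz": 0, "gripper": 1},
    {"tx": -30, "ty": 160, "tz": 0, "wx": 0, "wy": 0, "wz": 0, "gripper": 1},
    {"tx": -30, "ty": 160, "tz": 0, "wx": 0, "wy": 0, "wz": 0, "gripper": 1},
    {"tx": -30, "ty": 160, "tz": 0, "wx": 0, "wy": 0, "wz": 0, "gripper": 1},
  ],
)

```text
time: 18.62
position: [0.4368, -0.011, 0.3224]
tool_rot: [3.137, -0.012, -0.002]
ft_force: [0.3, -0.5, -1.3]
grip_width: 0.996
grip_force: 0.0
```

```bash
sed -i 's/^    m=((h.*$/    b,g,r=[im["color"][...,k].astype(int) for k in range(3)]; m=((g>1.12*r)\&(g>1.05*b)).astype(np.uint8); m=cv2.morphologyEx(cv2.medianBlur(m,5),cv2.MORPH_CLOSE,np.ones((3,3),np.uint8))/' h.py
python3 look.py w9 tin0
python3 - <<'E'
from h import *
import pickle; im=pickle.load(open('last.pkl','rb')); tins(im)
E
```

```text
t 18.62 pos [ 0.4368 -0.011   0.3224] x [ 1.    -0.008 -0.001] y [-0.008 -1.     0.004] z [-0.001 -0.004 -1.   ] F [ 0.3 -0.5 -1.3] g 0.996 0.0
tin0 [294, 121, 338, 192] 0.96 z.045 [ 0.427 -0.094  0.045]
tin0 [377, 147, 422, 209] 0.87 z.045 [ 0.394 -0.221  0.045]
tin0 [84, 140, 134, 214] 0.6 z.045 [0.4   0.216 0.045]
tin0 [186, 118, 223, 192] 0.59 z.045 [0.432 0.07  0.045]
tin0 [193, 1, 243, 39] 0.36 z.045 [0.614 0.043 0.045]
tin 394 -223 size 98 51 yaw -0.7 px [399 177]
tin 397 223 size 99 51 yaw 4.9 px [104 178]
tin 426 -95 size 99 50 yaw 10.6 px [316 156]
tin 433 68 size 98 50 yaw 1.3 px [205 153]
```

View pics/w9.png

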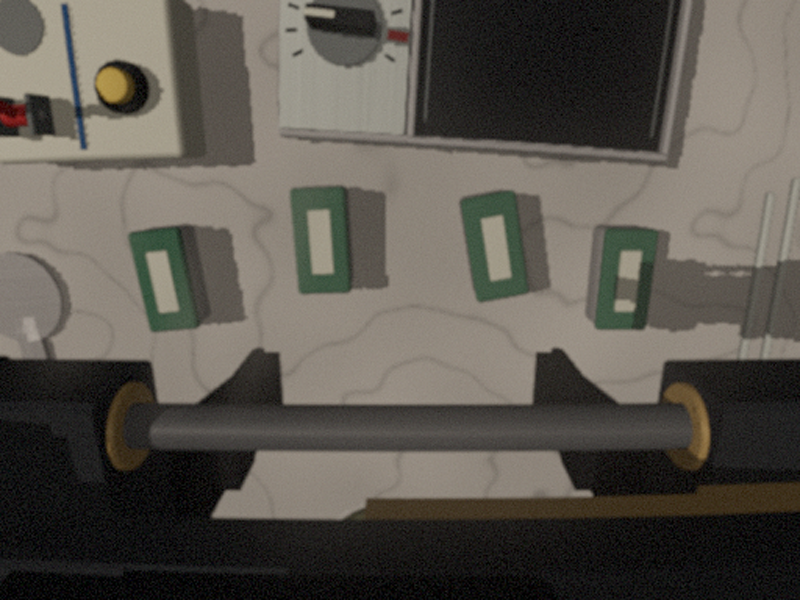

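All four tins are segmented at the right size (about 99 x 51 mm). The lever is up again at the left edge, (10,112). Next is a fuller view of the hot plate.

Request:
jog_arm(
  increments=[
    {"tx": 90, "ty": 90, "tz": 0, "wx": 0, "wy": 0, "wz": 0, "gripper": 1},
    {"tx": 90, "ty": 90, "tz": 0, "wx": 0, "wy": 0, "wz": 0, "gripper": 1},
    {"tx": 90, "ty": 90, "tz": 0, "wx": 0, "wy": 0, "wz": 0, "gripper": 1},
    {"tx": 90, "ty": 90, "tz": 0, "wx": 0, "wy": 0, "wz": 0, "gripper": 1},
    {"tx": 90, "ty": 90, "tz": 0, "wx": 0, "wy": 0, "wz": 0, "gripper": 1},
  ],
)

```text
time: 19.13
position: [0.5299, -0.0917, 0.3205]
tool_rot: [-3.138, -0.008, 0.005]
ft_force: [0.1, 0.8, 0.4]
grip_width: 1.002
grip_force: 0.0
```

```bash
python3 look.py w10 timer_dial warmer
python3 - <<'E'
from h import *
import pickle; im=pickle.load(open('last.pkl','rb'))
g=im['color'].max(2); m=(g<55).astype(np.uint8); m[222:]=0
m=cv2.morphologyEx(m,cv2.MORPH_OPEN,np.ones((5,5),np.uint8))
for c in cv2.findContours(m,0,cv2.CHAIN_APPROX_NONE)[0]:
    if cv2.contourArea(c)<250: continue
    for z in(.035,):
        q=np.array([at_z(im,*p[0],z)[:2] for p in c]).astype(np.float32)*1000
        print(z,cv2.boundingRect(c),cv2.minAreaRect(q))
E
```

```text
t 19.13 pos [ 0.5299 -0.0917  0.3205] x [ 1.     0.005 -0.003] y [ 0.005 -1.    -0.004] z [-0.003  0.004 -1.   ] F [0.1 0.8 0.4] g 1.002 0.0
timer_dial [139, 59, 188, 111] 0.56 z.045 [0.621 0.045 0.045]
warmer [128, 14, 389, 170] 0.88 z.045 [ 0.613 -0.088  0.045]
0.035 (220, 27, 153, 132) ((607.967529296875, -138.1896209716797), (205.16786193847656, 172.38665771484375), 86.14421844482422)
```

View pics/w10.png

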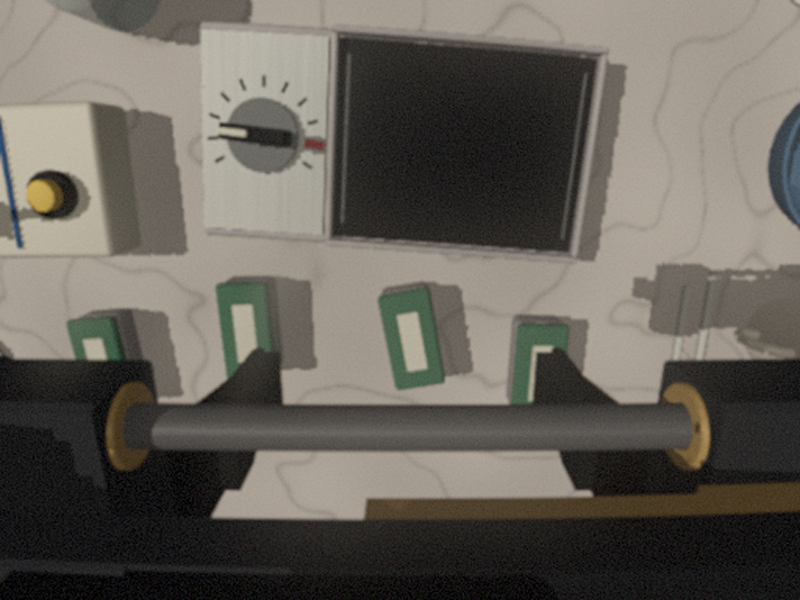

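Run:
```python
from h import *
import pickle; im=pickle.load(open('last.pkl','rb')); S=.64
src=np.array([[96,-180],[-96,-180],[96,180],[-96,180],[0,120]])/1000.
dst=np.array([at_z(im,u*S,v*S,z)[:2] for u,v,z in[(606,50,.045),(577,258,.045),(202,24,.035),(206,235,.035),(263,134,.042)]])
print(np.round(dst,4))
def fit(a,b):
    ca,cb=a.mean(0),b.mean(0);H=(a-ca).T@(b-cb);th=np.arctan2(H[0,1]-H[1,0],H[0,0]+H[1,1]);Rm=np.array([[np.cos(th),-np.sin(th)],[np.sin(th),np.cos(th)]]);return th,Rm,cb-Rm@ca
th,Rm,t=fit(src,dst); print('yaw',th,'c',t,'res',np.round((dst-(src@Rm.T+t))*1000,1))
print('plate',Rm@[0,-.06]+t,'dial',Rm@[0,.12]+t)
for x in(-44,44):
  for y in(-55,55): print(x,y,np.round(Rm@[x/1000,-.06+y/1000]+t,4))
p=at_z(im,224*S,130*S,.075)-at_z(im,263*S,134*S,.075); print('ptr angle',np.degrees(np.arctan2(p[1],p[0])))
r=at_z(im,313*S,145*S,.042)-at_z(im,263*S,134*S,.042); print('red angle',np.degrees(np.arctan2(r[1],r[0])))
s,r=st();print(np.round(s['joint_positions'],2))
```

```text
[[ 0.6926 -0.2616]
 [ 0.5095 -0.2517]
 [ 0.7148  0.0897]
 [ 0.5282  0.1024]
 [ 0.6207  0.039 ]]
yaw -0.05993638540006523 c [ 0.61173281 -0.08038539] res [[-4.1  4.2]
 [ 4.4  2.7]
 [-3.6 -3.9]
 [ 1.5 -2.6]
 [ 1.8 -0.4]]
plate [ 0.60813878 -0.14027765] dial [0.61892087 0.03939914]
-44 -55 [ 0.5609 -0.1925]
-44 55 [ 0.5675 -0.0827]
44 -55 [ 0.6488 -0.1978]
44 55 [ 0.6554 -0.088 ]
ptr angle 83.93490443647102
red angle -102.27238232041647
t 19.28 pos [ 0.5287 -0.0886  0.3229] x [1.   0.01 0.  ] y [ 0.01  -1.    -0.001] z [ 0.     0.001 -1.   ] F [-0.1  0.2  0.6] g 0.999 0.0
[ 0.7   0.08 -0.62  1.48  0.05  1.6  -1.48]
```

Request:
jog_arm(
  increments=[
    {"tx": -103, "ty": 6, "tz": 170, "wx": 0, "wy": 0, "wz": -0.175, "gripper": 1},
    {"tx": -103, "ty": 6, "tz": 170, "wx": 0, "wy": 0, "wz": -0.175, "gripper": 1},
    {"tx": -103, "ty": 6, "tz": 170, "wx": 0, "wy": 0, "wz": -0.175, "gripper": 1},
    {"tx": -103, "ty": 6, "tz": 170, "wx": 0, "wy": 0, "wz": -0.175, "gripper": 1},
    {"tx": -103, "ty": 6, "tz": 170, "wx": 0, "wy": 0, "wz": -0.175, "gripper": 1},
  ],
)

```text
time: 19.7
position: [0.4228, -0.0966, 0.1506]
tool_rot: [3.127, 0.286, -0.002]
ft_force: [0.6, 0.7, 0.4]
grip_width: 1.002
grip_force: 0.0
```

Request:
jog_arm(
  increments=[
    {"tx": 0, "ty": 0, "tz": 35, "wx": 0, "wy": 0, "wz": 0, "gripper": 1},
    {"tx": 0, "ty": 0, "tz": 70, "wx": 0, "wy": 0, "wz": 0, "gripper": 1},
    {"tx": 0, "ty": 0, "tz": 85, "wx": 0, "wy": 0, "wz": 0, "gripper": 1},
    {"tx": 0, "ty": 0, "tz": 85, "wx": 0, "wy": 0, "wz": 0, "gripper": 1},
    {"tx": 0, "ty": 0, "tz": 85, "wx": 0, "wy": 0, "wz": 0, "gripper": 1},
  ],
)

```text
time: 20.12
position: [0.4256, -0.0968, 0.0681]
tool_rot: [3.128, 0.287, 0.0]
ft_force: [0.2, 1.0, 0.3]
grip_width: 1.005
grip_force: 0.0
```

Run:
```python
from h import *
print(delta([.426,-.095,-.028])); i=vision.get_image('wrist'); tins(i)
```

```text
t 20.12 pos [ 0.4256 -0.0968  0.0681] x [0.983 0.182 0.   ] y [ 0.182 -0.983  0.001] z [ 0.    -0.001 -1.   ] F [0.2 1.  0.3] g 1.005 0.0
[ 0.7 -1.8 96.1]
tin 424 -223 size 52 40 yaw 89.0 px [421 228]
tin 429 -95 size 92 50 yaw 10.4 px [258 196]
tin 433 66 size 100 53 yaw 0.7 px [ 35 150]
```

Request:
jog_arm(
  increments=[
    {"tx": 1, "ty": -2, "tz": 35, "wx": 0, "wy": 0, "wz": 0, "gripper": 1},
    {"tx": 1, "ty": -2, "tz": 65, "wx": 0, "wy": 0, "wz": 0, "gripper": 1},
    {"tx": 1, "ty": -2, "tz": 85, "wx": 0, "wy": 0, "wz": 0, "gripper": 1},
    {"tx": 1, "ty": -2, "tz": 95, "wx": 0, "wy": 0, "wz": 0, "gripper": 1},
    {"tx": 1, "ty": -2, "tz": 95, "wx": 0, "wy": 0, "wz": 0, "gripper": 1},
  ],
)

```text
time: 20.58
position: [0.4262, -0.0955, -0.0278]
tool_rot: [-3.128, -0.284, 0.001]
ft_force: [-0.2, 0.3, 0.9]
grip_width: 1.001
grip_force: 0.0
```

Request:
jog_arm(
  increments=[
    {"tx": 0, "ty": 0, "tz": 0, "wx": 0, "wy": 0, "wz": 0, "gripper": 0.4},
    {"tx": 0, "ty": 0, "tz": 0, "wx": 0, "wy": 0, "wz": 0, "gripper": 0.4},
    {"tx": 0, "ty": 0, "tz": 0, "wx": 0, "wy": 0, "wz": 0, "gripper": 0.4},
    {"tx": 0, "ty": 0, "tz": 0, "wx": 0, "wy": 0, "wz": 0, "gripper": 0.4},
    {"tx": 0, "ty": 0, "tz": 0, "wx": 0, "wy": 0, "wz": 0, "gripper": 0.4},
  ],
  grip_force=30,
)

```text
time: 21.0
position: [0.4272, -0.0961, -0.0267]
tool_rot: [3.128, 0.283, 0.002]
ft_force: [0.1, 0.7, 0.8]
grip_width: 0.707
grip_force: 0.0
```

Request:
jog_arm(
  increments=[
    {"tx": 0, "ty": 0, "tz": 0, "wx": 0, "wy": 0, "wz": 0, "gripper": 0.4},
    {"tx": 0, "ty": 0, "tz": 0, "wx": 0, "wy": 0, "wz": 0, "gripper": 0.4},
    {"tx": 0, "ty": 0, "tz": -5, "wx": 0, "wy": 0, "wz": 0, "gripper": 0.4},
    {"tx": 0, "ty": 0, "tz": -20, "wx": 0, "wy": 0, "wz": 0, "gripper": 0.4},
    {"tx": 0, "ty": 0, "tz": -40, "wx": 0, "wy": 0, "wz": 0, "gripper": 0.4},
  ],
  grip_force=30,
)

```text
time: 21.42
position: [0.4242, -0.0951, 0.0114]
tool_rot: [-3.126, -0.284, 0.007]
ft_force: [-0.6, 0.1, -2.5]
grip_width: 0.583
grip_force: 29.3
```

Request:
jog_arm(
  increments=[
    {"tx": 0, "ty": 0, "tz": -40, "wx": 0, "wy": 0, "wz": -0.1, "gripper": 0.4},
    {"tx": 10, "ty": 2, "tz": -75, "wx": 0, "wy": 0, "wz": -0.225, "gripper": 0.4},
    {"tx": 40, "ty": 7, "tz": -85, "wx": 0, "wy": 0, "wz": -0.35, "gripper": 0.4},
    {"tx": 70, "ty": 13, "tz": -85, "wx": 0, "wy": 0, "wz": -0.475, "gripper": 0.4},
    {"tx": 98, "ty": 18, "tz": -85, "wx": 0, "wy": 0, "wz": -0.6, "gripper": 0.4},
  ],
)

```text
time: 21.83
position: [0.5281, -0.0967, 0.0991]
tool_rot: [2.9, 1.202, 0.003]
ft_force: [0.2, 0.1, -3.1]
grip_width: 0.579
grip_force: 29.9
```

Request:
jog_arm(
  increments=[
    {"tx": 20, "ty": 17, "tz": 0, "wx": 0, "wy": 0, "wz": -0.12, "gripper": 0.4},
    {"tx": 40, "ty": 35, "tz": 0, "wx": 0, "wy": 0, "wz": -0.24, "gripper": 0.4},
    {"tx": 60, "ty": 52, "tz": 0, "wx": 0, "wy": 0, "wz": -0.36, "gripper": 0.4},
    {"tx": 80, "ty": 70, "tz": 0, "wx": 0, "wy": 0, "wz": -0.48, "gripper": 0.4},
    {"tx": 97, "ty": 87, "tz": 0, "wx": 0, "wy": 0, "wz": -0.6, "gripper": 0.4},
  ],
)

```text
time: 22.25
position: [0.657, -0.0891, 0.0966]
tool_rot: [-2.415, -2.007, 0.001]
ft_force: [-0.0, 0.4, -2.4]
grip_width: 0.577
grip_force: 29.9
```

Request:
jog_arm(
  increments=[
    {"tx": 0, "ty": 0, "tz": 0, "wx": 0, "wy": 0, "wz": -0.06, "gripper": 0.4},
    {"tx": 0, "ty": 0, "tz": 0, "wx": 0, "wy": 0, "wz": -0.13, "gripper": 0.4},
    {"tx": 0, "ty": 0, "tz": 0, "wx": 0, "wy": 0, "wz": -0.13, "gripper": 0.4},
    {"tx": 0, "ty": 0, "tz": 0, "wx": 0, "wy": 0, "wz": -0.13, "gripper": 0.4},
    {"tx": 0, "ty": 0, "tz": 0, "wx": 0, "wy": 0, "wz": -0.13, "gripper": 0.4},
  ],
)

```text
time: 22.67
position: [0.6557, -0.0897, 0.0972]
tool_rot: [-2.289, -2.151, 0.001]
ft_force: [-0.5, -0.3, -2.9]
grip_width: 0.579
grip_force: 29.9
```

Run:
```python
from h import *
s,r=st(); print(delta([.6554,-.088,.009]), np.degrees(np.arctan2(r[1,0],r[0,0])),s['joint_positions'][6])
```

```text
t 22.67 pos [ 0.6557 -0.0897  0.0972] x [ 0.062  0.998 -0.   ] y [ 0.998 -0.062 -0.001] z [-0.001 -0.    -1.   ] F [-0.5 -0.3 -2.9] g 0.579 29.9
t 22.67 pos [ 0.6557 -0.0897  0.0972] x [ 0.062  0.998 -0.   ] y [ 0.998 -0.062 -0.001] z [-0.001 -0.    -1.   ] F [-0.5 -0.3 -2.9] g 0.579 29.9
[ 1.6 -0.3 88.2] 86.45282811164068 -0.19590676629108839
```

Request:
jog_arm(
  increments=[
    {"tx": 2, "ty": 0, "tz": 30, "wx": 0, "wy": 0, "wz": 0, "gripper": 0.4},
    {"tx": 2, "ty": 0, "tz": 60, "wx": 0, "wy": 0, "wz": 0, "gripper": 0.4},
    {"tx": 2, "ty": 0, "tz": 80, "wx": 0, "wy": 0, "wz": 0, "gripper": 0.4},
    {"tx": 2, "ty": 0, "tz": 86, "wx": 0, "wy": 0, "wz": 0, "gripper": 0.4},
    {"tx": 2, "ty": 0, "tz": 89, "wx": 0, "wy": 0, "wz": 0, "gripper": 0.4},
  ],
)

```text
time: 23.08
position: [0.6548, -0.088, 0.0081]
tool_rot: [-2.287, -2.151, 0.004]
ft_force: [-2.8, -0.7, 2.8]
grip_width: 0.574
grip_force: 29.8
```

Request:
jog_arm(
  increments=[
    {"tx": 0, "ty": 0, "tz": 1, "wx": 0, "wy": 0, "wz": 0, "gripper": 0.4},
    {"tx": 0, "ty": 0, "tz": 1, "wx": 0, "wy": 0, "wz": 0, "gripper": 0.85},
    {"tx": 0, "ty": 0, "tz": 1, "wx": 0, "wy": 0, "wz": 0, "gripper": 0.85},
    {"tx": 0, "ty": 0, "tz": 1, "wx": 0, "wy": 0, "wz": 0, "gripper": 0.85},
    {"tx": 0, "ty": 0, "tz": 1, "wx": 0, "wy": 0, "wz": 0, "gripper": 0.85},
  ],
)

```text
time: 23.5
position: [0.6573, -0.0874, 0.0086]
tool_rot: [2.286, 2.152, 0.002]
ft_force: [0.5, -0.1, 0.1]
grip_width: 0.793
grip_force: 0.0
```

Request:
jog_arm(
  increments=[
    {"tx": 0, "ty": 0, "tz": -15, "wx": 0, "wy": 0, "wz": 0, "gripper": 0.85},
    {"tx": 0, "ty": 0, "tz": -50, "wx": 0, "wy": 0, "wz": 0, "gripper": 0.85},
    {"tx": 0, "ty": 0, "tz": -90, "wx": 0, "wy": 0, "wz": 0, "gripper": 1},
    {"tx": 0, "ty": 0, "tz": -130, "wx": 0, "wy": 0, "wz": 0, "gripper": 1},
    {"tx": 0, "ty": 0, "tz": -150, "wx": 0, "wy": 0, "wz": 0, "gripper": 1},
  ],
)

```text
time: 23.92
position: [0.659, -0.0868, 0.1647]
tool_rot: [2.282, 2.15, 0.008]
ft_force: [0.5, -0.3, 1.0]
grip_width: 0.966
grip_force: 0.0
```

Run:
```python
from h import *
st(); i=vision.get_image('wrist'); tins(i,.08); j=vision.get_image('top'); tins(j,.045,60)
```

```text
t 23.92 pos [ 0.659  -0.0868  0.1647] x [ 0.06   0.998 -0.   ] y [ 0.998 -0.06   0.008] z [ 0.008 -0.001 -1.   ] F [ 0.5 -0.3  1. ] g 0.966 0.0
tin 656 -91 size 103 52 yaw 86.3 px [257 184]
tin 478 56 size 58 46 yaw -6.5 px [29 26]
tin 392 -238 size 92 24 yaw 1.6 px [311 225]
tin 387 191 size 94 46 yaw 5.6 px [204 224]
tin 431 67 size 92 44 yaw 1.7 px [235 214]
tin 727 -817 size 76 69 yaw -88.6 px [455 147]
tin 804 604 size 192 131 yaw -74.1 px [104 118]
```

Request:
jog_arm(
  increments=[
    {"tx": 47, "ty": -78, "tz": 0, "wx": 0, "wy": 0, "wz": 0.62, "gripper": 1},
    {"tx": 47, "ty": -78, "tz": 0, "wx": 0, "wy": 0, "wz": 0.62, "gripper": 1},
    {"tx": 47, "ty": -78, "tz": 0, "wx": 0, "wy": 0, "wz": 0.62, "gripper": 1},
    {"tx": 47, "ty": -78, "tz": 0, "wx": 0, "wy": 0, "wz": 0.6, "gripper": 1},
    {"tx": 47, "ty": -78, "tz": 0, "wx": 0, "wy": 0, "wz": 0.6, "gripper": 1},
  ],
)

```text
time: 24.43
position: [0.5802, -0.0351, 0.1578]
tool_rot: [2.823, 1.375, -0.001]
ft_force: [-0.3, -0.2, 1.1]
grip_width: 0.998
grip_force: 0.0
```

Request:
jog_arm(
  increments=[
    {"tx": -5, "ty": -91, "tz": 0, "wx": 0, "wy": 0, "wz": 0.6, "gripper": 1},
    {"tx": -5, "ty": -91, "tz": 0, "wx": 0, "wy": 0, "wz": 0.6, "gripper": 1},
    {"tx": -5, "ty": -91, "tz": 0, "wx": 0, "wy": 0, "wz": 0.6, "gripper": 1},
    {"tx": -5, "ty": -91, "tz": 0, "wx": 0, "wy": 0, "wz": 0.6, "gripper": 1},
    {"tx": -5, "ty": -91, "tz": 0, "wx": 0, "wy": 0, "wz": 0.6, "gripper": 1},
  ],
)

```text
time: 24.85
position: [0.5053, 0.0167, 0.1577]
tool_rot: [3.103, 0.479, 0.0]
ft_force: [-0.7, -1.1, 0.0]
grip_width: 1.0
grip_force: 0.0
```

Request:
jog_arm(
  increments=[
    {"tx": -55, "ty": -73, "tz": 0, "wx": 0, "wy": 0, "wz": 0.29, "gripper": 1},
    {"tx": -55, "ty": -73, "tz": 0, "wx": 0, "wy": 0, "wz": 0.29, "gripper": 1},
    {"tx": -55, "ty": -73, "tz": 0, "wx": 0, "wy": 0, "wz": 0.29, "gripper": 1},
    {"tx": -55, "ty": -73, "tz": 30, "wx": 0, "wy": 0, "wz": 0.29, "gripper": 1},
    {"tx": -55, "ty": -73, "tz": 60, "wx": 0, "wy": 0, "wz": 0.29, "gripper": 1},
  ],
)

```text
time: 25.27
position: [0.4329, 0.0691, 0.0986]
tool_rot: [3.139, 0.035, 0.009]
ft_force: [0.1, -1.2, -0.2]
grip_width: 1.002
grip_force: 0.0
```

Run:
```python
from h import *
print(delta([.432,.067,-.028])); i=vision.get_image('wrist'); tins(i); tins(vision.get_image('top'),.045,60)
```

```text
t 25.27 pos [0.4329 0.0691 0.0986] x [1.    0.022 0.006] y [ 0.022 -1.     0.003] z [ 0.006 -0.003 -1.   ] F [ 0.1 -1.2 -0.2] g 1.002 0.0
[ -1.6   1.8 126.6]
tin 407 194 size 63 52 yaw 4.9 px [110 214]
tin 433 70 size 99 50 yaw 1.3 px [259 190]
tin 662 -93 size 105 55 yaw 85.2 px [275 158]
tin 727 -817 size 76 69 yaw -88.6 px [455 147]
tin 804 604 size 192 131 yaw -74.1 px [104 118]
```

Request:
jog_arm(
  increments=[
    {"tx": 0, "ty": 0, "tz": 38, "wx": 0, "wy": 0, "wz": 0, "gripper": 1},
    {"tx": 0, "ty": 0, "tz": 76, "wx": 0, "wy": 0, "wz": 0, "gripper": 1},
    {"tx": 0, "ty": 0, "tz": 105, "wx": 0, "wy": 0, "wz": 0, "gripper": 1},
    {"tx": 0, "ty": 0, "tz": 125, "wx": 0, "wy": 0, "wz": 0, "gripper": 1},
    {"tx": 0, "ty": 0, "tz": 125, "wx": 0, "wy": 0, "wz": 0, "gripper": 1},
  ],
)

```text
time: 25.78
position: [0.4286, 0.0684, -0.03]
tool_rot: [-3.141, -0.032, 0.011]
ft_force: [-0.8, 0.4, -1.1]
grip_width: 1.0
grip_force: 0.0
```

Request:
jog_arm(
  increments=[
    {"tx": 0, "ty": 0, "tz": 0, "wx": 0, "wy": 0, "wz": 0, "gripper": 0.4},
    {"tx": 0, "ty": 0, "tz": 0, "wx": 0, "wy": 0, "wz": 0, "gripper": 0.4},
    {"tx": 0, "ty": 0, "tz": 0, "wx": 0, "wy": 0, "wz": 0, "gripper": 0.4},
    {"tx": 0, "ty": 0, "tz": 0, "wx": 0, "wy": 0, "wz": 0, "gripper": 0.4},
    {"tx": 0, "ty": 0, "tz": 0, "wx": 0, "wy": 0, "wz": 0, "gripper": 0.4},
  ],
  grip_force=30,
)

```text
time: 26.2
position: [0.4328, 0.0685, -0.0264]
tool_rot: [3.141, 0.032, 0.004]
ft_force: [0.8, 0.2, -0.2]
grip_width: 0.709
grip_force: 0.0
```

Request:
jog_arm(
  increments=[
    {"tx": 0, "ty": 0, "tz": 0, "wx": 0, "wy": 0, "wz": 0, "gripper": 0.4},
    {"tx": 0, "ty": 0, "tz": 0, "wx": 0, "wy": 0, "wz": 0, "gripper": 0.4},
    {"tx": 0, "ty": 0, "tz": 0, "wx": 0, "wy": 0, "wz": 0, "gripper": 0.4},
    {"tx": 0, "ty": 0, "tz": -10, "wx": 0, "wy": 0, "wz": 0, "gripper": 0.4},
    {"tx": 0, "ty": 0, "tz": -35, "wx": 0, "wy": 0, "wz": 0, "gripper": 0.4},
  ],
  grip_force=30,
)

```text
time: 26.62
position: [0.4276, 0.0683, 0.0052]
tool_rot: [-3.141, -0.033, 0.013]
ft_force: [-0.2, -1.0, -3.0]
grip_width: 0.577
grip_force: 29.3
```

Request:
jog_arm(
  increments=[
    {"tx": 0, "ty": 0, "tz": -40, "wx": 0, "wy": 0, "wz": -0.12, "gripper": 0.4},
    {"tx": 0, "ty": 0, "tz": -75, "wx": 0, "wy": 0, "wz": -0.24, "gripper": 0.4},
    {"tx": 15, "ty": 15, "tz": -95, "wx": 0, "wy": 0, "wz": -0.36, "gripper": 0.4},
    {"tx": 30, "ty": 33, "tz": -95, "wx": 0, "wy": 0, "wz": -0.48, "gripper": 0.4},
    {"tx": 44, "ty": 51, "tz": -95, "wx": 0, "wy": 0, "wz": -0.6, "gripper": 0.4},
  ],
)

```text
time: 27.03
position: [0.4782, 0.0178, 0.1045]
tool_rot: [2.985, 0.969, 0.004]
ft_force: [-0.1, 0.8, -4.1]
grip_width: 0.581
grip_force: 29.3
```

Request:
jog_arm(
  increments=[
    {"tx": 2, "ty": 15, "tz": 0, "wx": 0, "wy": 0, "wz": -0.12, "gripper": 0.4},
    {"tx": 4, "ty": 30, "tz": 0, "wx": 0, "wy": 0, "wz": -0.24, "gripper": 0.4},
    {"tx": 6, "ty": 45, "tz": 0, "wx": 0, "wy": 0, "wz": -0.36, "gripper": 0.4},
    {"tx": 7, "ty": 57, "tz": 0, "wx": 0, "wy": 0, "wz": -0.48, "gripper": 0.4},
    {"tx": 8, "ty": 67, "tz": 0, "wx": 0, "wy": 0, "wz": -0.6, "gripper": 0.4},
  ],
)

```text
time: 27.45
position: [0.5218, -0.0323, 0.102]
tool_rot: [-2.569, -1.807, 0.002]
ft_force: [0.3, 0.1, -2.8]
grip_width: 0.582
grip_force: 29.3
```

Request:
jog_arm(
  increments=[
    {"tx": -10, "ty": 20, "tz": 0, "wx": 0, "wy": 0, "wz": -0.1, "gripper": 0.4},
    {"tx": -20, "ty": 40, "tz": 0, "wx": 0, "wy": 0, "wz": -0.2, "gripper": 0.4},
    {"tx": -33, "ty": 60, "tz": 0, "wx": 0, "wy": 0, "wz": -0.29, "gripper": 0.4},
    {"tx": -33, "ty": 60, "tz": 0, "wx": 0, "wy": 0, "wz": -0.29, "gripper": 0.4},
    {"tx": -33, "ty": 60, "tz": 0, "wx": 0, "wy": 0, "wz": -0.29, "gripper": 0.4},
  ],
)

```text
time: 27.87
position: [0.5666, -0.0843, 0.1016]
tool_rot: [-2.289, -2.149, 0.001]
ft_force: [-0.5, 0.6, -2.8]
grip_width: 0.581
grip_force: 29.4
```

Run:
```python
from h import *
s,r=st(); print(delta([.5675,-.083,.008]), np.degrees(np.arctan2(r[1,0],r[0,0])),s['joint_positions'][6])
```

```text
t 27.87 pos [ 0.5666 -0.0843  0.1016] x [0.063 0.998 0.001] y [ 0.998 -0.063 -0.002] z [-0.002  0.001 -1.   ] F [-0.5  0.6 -2.8] g 0.581 29.4
t 27.87 pos [ 0.5666 -0.0843  0.1016] x [0.063 0.998 0.001] y [ 0.998 -0.063 -0.002] z [-0.002  0.001 -1.   ] F [-0.5  0.6 -2.8] g 0.581 29.4
[ 1.3  1.  93.6] 86.3763723979235 -0.12348686940062792
```

Request:
jog_arm(
  increments=[
    {"tx": 1, "ty": 1, "tz": 35, "wx": 0, "wy": 0, "wz": 0, "gripper": 0.4},
    {"tx": 1, "ty": 1, "tz": 65, "wx": 0, "wy": 0, "wz": 0, "gripper": 0.4},
    {"tx": 1, "ty": 1, "tz": 85, "wx": 0, "wy": 0, "wz": 0, "gripper": 0.4},
    {"tx": 1, "ty": 1, "tz": 91, "wx": 0, "wy": 0, "wz": 0, "gripper": 0.4},
    {"tx": 1, "ty": 1, "tz": 94, "wx": 0, "wy": 0, "wz": 0, "gripper": 0.4},
  ],
)

```text
time: 28.28
position: [0.5653, -0.0807, 0.008]
tool_rot: [-2.283, -2.151, 0.006]
ft_force: [-9.3, 1.0, 13.5]
grip_width: 0.578
grip_force: 29.1
```

Request:
jog_arm(
  increments=[
    {"tx": 0, "ty": 0, "tz": 1, "wx": 0, "wy": 0, "wz": 0, "gripper": 0.4},
    {"tx": 0, "ty": 0, "tz": 1, "wx": 0, "wy": 0, "wz": 0, "gripper": 0.78},
    {"tx": 0, "ty": 0, "tz": 1, "wx": 0, "wy": 0, "wz": 0, "gripper": 0.78},
    {"tx": 0, "ty": 0, "tz": 1, "wx": 0, "wy": 0, "wz": 0, "gripper": 0.78},
    {"tx": 0, "ty": 0, "tz": 1, "wx": 0, "wy": 0, "wz": 0, "gripper": 0.78},
  ],
)

```text
time: 28.7
position: [0.5693, -0.082, 0.0084]
tool_rot: [2.286, 2.152, 0.002]
ft_force: [0.7, 0.1, 0.1]
grip_width: 0.755
grip_force: 0.0
```

Request:
jog_arm(
  increments=[
    {"tx": 0, "ty": 0, "tz": -15, "wx": 0, "wy": 0, "wz": 0, "gripper": 0.78},
    {"tx": 0, "ty": 0, "tz": -50, "wx": 0, "wy": 0, "wz": 0, "gripper": 0.78},
    {"tx": 0, "ty": 0, "tz": -90, "wx": 0, "wy": 0, "wz": 0, "gripper": 1},
    {"tx": 0, "ty": 0, "tz": -130, "wx": 0, "wy": 0, "wz": 0.1, "gripper": 1},
    {"tx": 0, "ty": 0, "tz": -150, "wx": 0, "wy": 0, "wz": 0.22, "gripper": 1},
  ],
)

```text
time: 29.12
position: [0.571, -0.0816, 0.1631]
tool_rot: [2.509, 1.881, 0.008]
ft_force: [0.3, 0.1, 0.2]
grip_width: 0.928
grip_force: 0.0
```

Run:
```python
from h import *
s,r=st(); print(np.degrees(np.arctan2(r[1,0],r[0,0]))); i=vision.get_image('wrist'); tins(i,.08); tins(vision.get_image('top'),.045,60); tins(vision.get_image('scene'),.045,60)
print(vision.spot_in('scene','tin0'))
```

```text
t 29.12 pos [ 0.571  -0.0816  0.1631] x [0.281 0.96  0.001] y [ 0.96  -0.281  0.007] z [ 0.007 -0.001 -1.   ] F [0.3 0.1 0.2] g 0.928 0.0
73.70015737156926
tin 442 -190 size 47 34 yaw -15.8 px [170 318]
tin 568 -81 size 103 53 yaw 86.8 px [256 181]
tin 655 -90 size 103 53 yaw 86.3 px [354 164]
tin 393 -226 size 96 48 yaw 0.9 px [308 226]
tin 727 -817 size 76 69 yaw -88.6 px [455 147]
tin 803 604 size 192 132 yaw -73.6 px [104 118]
tin 628 -70 size 105 58 yaw 85.9 px [251 239]
tin 538 -59 size 106 55 yaw 86.3 px [236 223]
tin 394 -225 size 103 51 yaw 0.0 px [166 221]
tin 392 194 size 96 53 yaw 9.5 px [268 174]
tin 783 635 size 224 135 yaw -73.2 px [431 177]
[{'bbox': [154.4, 212.3, 184.7, 239.0], 'conf': 0.94}, {'bbox': [259.6, 165.2, 281.0, 188.6], 'conf': 0.92}, {'bbox': [233.5, 227.6, 270.4, 261.0], 'conf': 0.86}, {'bbox': [218.4, 209.6, 255.0, 242.0], 'conf': 0.67}]
```

Request:
jog_arm(
  increments=[
    {"tx": -62, "ty": -42, "tz": 0, "wx": 0, "wy": 0, "wz": 0.6, "gripper": 1},
    {"tx": -62, "ty": -42, "tz": 0, "wx": 0, "wy": 0, "wz": 0.6, "gripper": 1},
    {"tx": -62, "ty": -42, "tz": 0, "wx": 0, "wy": 0, "wz": 0.6, "gripper": 1},
    {"tx": -62, "ty": -42, "tz": 0, "wx": 0, "wy": 0, "wz": 0.6, "gripper": 1},
    {"tx": -62, "ty": -42, "tz": 0, "wx": 0, "wy": 0, "wz": 0.6, "gripper": 1},
  ],
)

```text
time: 29.73
position: [0.5089, -0.1304, 0.1554]
tool_rot: [-2.958, -1.054, 0.004]
ft_force: [0.3, 0.4, 0.4]
grip_width: 0.999
grip_force: 0.0
```

Request:
jog_arm(
  increments=[
    {"tx": -75, "ty": 0, "tz": 0, "wx": 0, "wy": 0, "wz": 0.6, "gripper": 1},
    {"tx": -75, "ty": 0, "tz": 0, "wx": 0, "wy": 0, "wz": 0.6, "gripper": 1},
    {"tx": -75, "ty": 0, "tz": 0, "wx": 0, "wy": 0, "wz": 0.6, "gripper": 1},
    {"tx": -75, "ty": 0, "tz": 0, "wx": 0, "wy": 0, "wz": 0.6, "gripper": 1},
    {"tx": -75, "ty": 0, "tz": 0, "wx": 0, "wy": 0, "wz": 0.6, "gripper": 1},
  ],
)

```text
time: 30.15
position: [0.4511, -0.178, 0.1555]
tool_rot: [-3.137, -0.132, 0.005]
ft_force: [-0.4, 0.0, 0.1]
grip_width: 0.995
grip_force: 0.0
```

Request:
jog_arm(
  increments=[
    {"tx": -62, "ty": 42, "tz": 0, "wx": 0, "wy": 0, "wz": 0.086, "gripper": 1},
    {"tx": -62, "ty": 42, "tz": 0, "wx": 0, "wy": 0, "wz": 0.086, "gripper": 1},
    {"tx": -62, "ty": 42, "tz": 0, "wx": 0, "wy": 0, "wz": 0.086, "gripper": 1},
    {"tx": -62, "ty": 42, "tz": 30, "wx": 0, "wy": 0, "wz": 0.086, "gripper": 1},
    {"tx": -62, "ty": 42, "tz": 60, "wx": 0, "wy": 0, "wz": 0.086, "gripper": 1},
  ],
)

```text
time: 30.57
position: [0.395, -0.2261, 0.0967]
tool_rot: [3.14, 0.006, 0.002]
ft_force: [0.1, 0.1, -0.4]
grip_width: 0.999
grip_force: 0.0
```

Run:
```python
from h import *
print(delta([.394,-.224,-.028])); i=vision.get_image('wrist'); tins(i)
```

```text
t 30.57 pos [ 0.395  -0.2261  0.0967] x [1.    0.004 0.001] y [ 0.004 -1.     0.001] z [ 0.001 -0.001 -1.   ] F [ 0.1  0.1 -0.4] g 0.999 0.0
[ -1.2  -2.3 124.7]
tin 393 -226 size 99 50 yaw -0.6 px [259 193]
```

Request:
jog_arm(
  increments=[
    {"tx": -1, "ty": -1, "tz": 38, "wx": 0, "wy": 0, "wz": 0, "gripper": 1},
    {"tx": -1, "ty": -1, "tz": 76, "wx": 0, "wy": 0, "wz": 0, "gripper": 1},
    {"tx": -1, "ty": -1, "tz": 105, "wx": 0, "wy": 0, "wz": 0, "gripper": 1},
    {"tx": -1, "ty": -1, "tz": 124, "wx": 0, "wy": 0, "wz": 0, "gripper": 1},
    {"tx": -1, "ty": -1, "tz": 124, "wx": 0, "wy": 0, "wz": 0, "gripper": 1},
  ],
)

```text
time: 31.03
position: [0.3896, -0.2211, -0.031]
tool_rot: [-3.135, -0.01, 0.013]
ft_force: [-0.8, -0.2, 0.1]
grip_width: 1.001
grip_force: 0.0
```

Request:
jog_arm(
  increments=[
    {"tx": 0, "ty": 0, "tz": 0, "wx": 0, "wy": 0, "wz": 0, "gripper": 0.4},
    {"tx": 0, "ty": 0, "tz": 0, "wx": 0, "wy": 0, "wz": 0, "gripper": 0.4},
    {"tx": 0, "ty": 0, "tz": 0, "wx": 0, "wy": 0, "wz": 0, "gripper": 0.4},
    {"tx": 0, "ty": 0, "tz": 0, "wx": 0, "wy": 0, "wz": 0, "gripper": 0.4},
    {"tx": 0, "ty": 0, "tz": 0, "wx": 0, "wy": 0, "wz": 0, "gripper": 0.4},
  ],
  grip_force=30,
)

```text
time: 31.45
position: [0.3949, -0.2248, -0.0254]
tool_rot: [3.14, 0.008, 0.003]
ft_force: [0.8, -0.3, -0.1]
grip_width: 0.706
grip_force: 0.0
```

Request:
jog_arm(
  increments=[
    {"tx": 0, "ty": 0, "tz": 0, "wx": 0, "wy": 0, "wz": 0, "gripper": 0.4},
    {"tx": 0, "ty": 0, "tz": 0, "wx": 0, "wy": 0, "wz": 0, "gripper": 0.4},
    {"tx": 0, "ty": 0, "tz": 0, "wx": 0, "wy": 0, "wz": 0, "gripper": 0.4},
    {"tx": 0, "ty": 0, "tz": -10, "wx": 0, "wy": 0, "wz": 0, "gripper": 0.4},
    {"tx": 0, "ty": 0, "tz": -35, "wx": 0, "wy": 0, "wz": 0, "gripper": 0.4},
  ],
  grip_force=30,
)

```text
time: 31.87
position: [0.3905, -0.2217, 0.006]
tool_rot: [-3.136, -0.008, 0.01]
ft_force: [-0.5, -0.7, -3.7]
grip_width: 0.585
grip_force: 29.9
```

Request:
jog_arm(
  increments=[
    {"tx": 0, "ty": 0, "tz": -40, "wx": 0, "wy": 0, "wz": -0.12, "gripper": 0.4},
    {"tx": 0, "ty": 0, "tz": -75, "wx": 0, "wy": 0, "wz": -0.24, "gripper": 0.4},
    {"tx": 20, "ty": -3, "tz": -95, "wx": 0, "wy": 0, "wz": -0.36, "gripper": 0.4},
    {"tx": 45, "ty": -6, "tz": -95, "wx": 0, "wy": 0, "wz": -0.48, "gripper": 0.4},
    {"tx": 70, "ty": -9, "tz": -95, "wx": 0, "wy": 0, "wz": -0.6, "gripper": 0.4},
  ],
)

```text
time: 32.28
position: [0.4651, -0.2153, 0.1056]
tool_rot: [2.994, 0.941, 0.002]
ft_force: [0.5, 0.6, -3.3]
grip_width: 0.583
grip_force: 29.9
```

Request:
jog_arm(
  increments=[
    {"tx": 17, "ty": 9, "tz": 0, "wx": 0, "wy": 0, "wz": -0.12, "gripper": 0.4},
    {"tx": 34, "ty": 18, "tz": 0, "wx": 0, "wy": 0, "wz": -0.24, "gripper": 0.4},
    {"tx": 50, "ty": 27, "tz": 0, "wx": 0, "wy": 0, "wz": -0.36, "gripper": 0.4},
    {"tx": 66, "ty": 36, "tz": 0, "wx": 0, "wy": 0, "wz": -0.48, "gripper": 0.4},
    {"tx": 82, "ty": 46, "tz": 0, "wx": 0, "wy": 0, "wz": -0.6, "gripper": 0.4},
  ],
)

```text
time: 32.7
position: [0.5574, -0.2051, 0.1029]
tool_rot: [-2.581, -1.787, 0.002]
ft_force: [-0.1, -0.1, -3.5]
grip_width: 0.584
grip_force: 29.9
```

Request:
jog_arm(
  increments=[
    {"tx": 13, "ty": 27, "tz": 0, "wx": 0, "wy": 0, "wz": -0.12, "gripper": 0.4},
    {"tx": 27, "ty": 55, "tz": 0, "wx": 0, "wy": 0, "wz": -0.24, "gripper": 0.4},
    {"tx": 41, "ty": 83, "tz": 0, "wx": 0, "wy": 0, "wz": -0.316, "gripper": 0.4},
    {"tx": 41, "ty": 83, "tz": 0, "wx": 0, "wy": 0, "wz": -0.316, "gripper": 0.4},
    {"tx": 41, "ty": 83, "tz": 0, "wx": 0, "wy": 0, "wz": -0.316, "gripper": 0.4},
  ],
)

```text
time: 33.12
position: [0.6498, -0.1954, 0.1017]
tool_rot: [-2.271, -2.164, -0.001]
ft_force: [0.1, -0.1, -4.3]
grip_width: 0.583
grip_force: 30.0
```

Run:
```python
from h import *
s,r=st(); print(delta([.6488,-.1985,.008]), np.degrees(np.arctan2(r[1,0],r[0,0])),s['joint_positions'][6])
```

```text
t 33.12 pos [ 0.6498 -0.1954  0.1017] x [0.048 0.999 0.003] y [ 0.999 -0.048 -0.003] z [-0.003  0.003 -1.   ] F [ 0.1 -0.1 -4.3] g 0.583 30.0
t 33.12 pos [ 0.6498 -0.1954  0.1017] x [0.048 0.999 0.003] y [ 0.999 -0.048 -0.003] z [-0.003  0.003 -1.   ] F [ 0.1 -0.1 -4.3] g 0.583 30.0
[-3.4 -0.6 93.7] 87.22544006997768 -0.012405250401196121
```

Request:
jog_arm(
  increments=[
    {"tx": -4, "ty": -1, "tz": 35, "wx": 0, "wy": 0, "wz": 0, "gripper": 0.4},
    {"tx": -4, "ty": -1, "tz": 65, "wx": 0, "wy": 0, "wz": 0, "gripper": 0.4},
    {"tx": -4, "ty": -1, "tz": 83, "wx": 0, "wy": 0, "wz": 0, "gripper": 0.4},
    {"tx": -4, "ty": -1, "tz": 90, "wx": 0, "wy": 0, "wz": 0, "gripper": 0.4},
    {"tx": -4, "ty": -1, "tz": 93, "wx": 0, "wy": 0, "wz": 0, "gripper": 0.4},
  ],
)

```text
time: 33.53
position: [0.6444, -0.2014, 0.0129]
tool_rot: [-2.274, -2.16, 0.01]
ft_force: [-16.1, 2.1, 27.8]
grip_width: 0.579
grip_force: 29.1
```

Request:
jog_arm(
  increments=[
    {"tx": 0, "ty": 0, "tz": 1, "wx": 0, "wy": 0, "wz": 0, "gripper": 0.4},
    {"tx": 0, "ty": 0, "tz": 1, "wx": 0, "wy": 0, "wz": 0, "gripper": 0.78},
    {"tx": 0, "ty": 0, "tz": 1, "wx": 0, "wy": 0, "wz": 0, "gripper": 0.78},
    {"tx": 0, "ty": 0, "tz": 1, "wx": 0, "wy": 0, "wz": 0, "gripper": 0.78},
    {"tx": 0, "ty": 0, "tz": 1, "wx": 0, "wy": 0, "wz": 0, "gripper": 0.78},
  ],
)

```text
time: 33.95
position: [0.6486, -0.202, 0.0102]
tool_rot: [2.276, 2.163, 0.0]
ft_force: [-0.3, -0.1, -0.3]
grip_width: 0.749
grip_force: 0.0
```

Request:
jog_arm(
  increments=[
    {"tx": 0, "ty": 0, "tz": -15, "wx": 0, "wy": 0, "wz": 0, "gripper": 0.78},
    {"tx": 0, "ty": 0, "tz": -50, "wx": 0, "wy": 0, "wz": 0, "gripper": 0.78},
    {"tx": 0, "ty": 0, "tz": -90, "wx": 0, "wy": 0, "wz": 0, "gripper": 1},
    {"tx": 0, "ty": 0, "tz": -130, "wx": 0, "wy": 0, "wz": 0, "gripper": 1},
    {"tx": 0, "ty": 0, "tz": -150, "wx": 0, "wy": 0, "wz": 0, "gripper": 1},
  ],
)

```text
time: 34.37
position: [0.6511, -0.2012, 0.1665]
tool_rot: [2.271, 2.161, 0.007]
ft_force: [1.0, 0.1, 1.3]
grip_width: 0.926
grip_force: 0.0
```

Run:
```python
from h import *
s,r=st(); print(np.degrees(np.arctan2(r[1,0],r[0,0]))); i=vision.get_image('wrist'); tins(i,.08); tins(vision.get_image('top'),.045,60); tins(vision.get_image('scene'),.045,60)
```

```text
t 34.37 pos [ 0.6511 -0.2012  0.1665] x [ 0.05   0.999 -0.002] y [ 0.999 -0.05   0.008] z [ 0.008 -0.002 -1.   ] F [1.  0.1 1.3] g 0.926 0.0
87.14497411527428
tin 645 -202 size 108 54 yaw 86.9 px [253 182]
tin 656 -97 size 93 53 yaw 86.5 px [259  56]
tin 569 -90 size 88 52 yaw 86.5 px [152  54]
tin 570 -85 size 105 57 yaw -88.5 px [273 180]
tin 660 -114 size 148 57 yaw 83.4 px [281 159]
tin 727 -817 size 76 69 yaw -88.6 px [455 147]
tin 804 604 size 192 131 yaw -73.7 px [104 118]
tin 612 -184 size 104 59 yaw 82.1 px [216 253]
tin 628 -70 size 105 58 yaw 85.9 px [251 239]
tin 538 -55 size 99 55 yaw 88.2 px [240 222]
tin 388 194 size 103 53 yaw 6.5 px [267 173]
tin 783 635 size 224 135 yaw -73.2 px [431 177]
```

The third tin met resistance about 4 mm early and reads slightly high, so its end probably sits on the right rim. I'll regrasp it and shift it 5 mm inward.

Request:
jog_arm(
  increments=[
    {"tx": 0, "ty": 0, "tz": 40, "wx": 0, "wy": 0, "wz": 0, "gripper": 0.85},
    {"tx": 0, "ty": 0, "tz": 80, "wx": 0, "wy": 0, "wz": 0, "gripper": 0.85},
    {"tx": 0, "ty": 0, "tz": 120, "wx": 0, "wy": 0, "wz": 0, "gripper": 0.85},
    {"tx": 0, "ty": 0, "tz": 148, "wx": 0, "wy": 0, "wz": 0, "gripper": 0.85},
    {"tx": 0, "ty": 0, "tz": 148, "wx": 0, "wy": 0, "wz": 0, "gripper": 0.85},
  ],
)

```text
time: 34.93
position: [0.6416, -0.2002, 0.0027]
tool_rot: [-2.267, -2.157, 0.011]
ft_force: [-1.7, -0.5, -1.9]
grip_width: 0.854
grip_force: 0.0
```

Request:
jog_arm(
  increments=[
    {"tx": 0, "ty": 0, "tz": 0, "wx": 0, "wy": 0, "wz": 0, "gripper": 0.4},
    {"tx": 0, "ty": 0, "tz": 0, "wx": 0, "wy": 0, "wz": 0, "gripper": 0.4},
    {"tx": 0, "ty": 0, "tz": 0, "wx": 0, "wy": 0, "wz": 0, "gripper": 0.4},
    {"tx": 0, "ty": 0, "tz": 0, "wx": 0, "wy": 0, "wz": 0, "gripper": 0.4},
    {"tx": 0, "ty": 0, "tz": 0, "wx": 0, "wy": 0, "wz": 0, "gripper": 0.4},
  ],
  grip_force=15,
)

```text
time: 35.35
position: [0.649, -0.2015, 0.0136]
tool_rot: [2.275, 2.164, 0.0]
ft_force: [-3.3, 1.5, 5.7]
grip_width: 0.59
grip_force: 14.7
```

Run:
```python
from h import *
st(); i=vision.get_image('wrist'); cv2.imwrite('pics/w11.png',i['color']); j=vision.get_image('scene'); c=j['color'][190:300,170:320]
cv2.imwrite('pics/s11.png',cv2.resize(c,None,fx=5,fy=5,interpolation=cv2.INTER_CUBIC))
```

```text
t 35.35 pos [ 0.649  -0.2015  0.0136] x [ 0.05   0.999 -0.001] y [ 0.999 -0.05   0.001] z [ 0.001 -0.001 -1.   ] F [-3.3  1.5  5.7] g 0.59 14.7
```

View pics/s11.png

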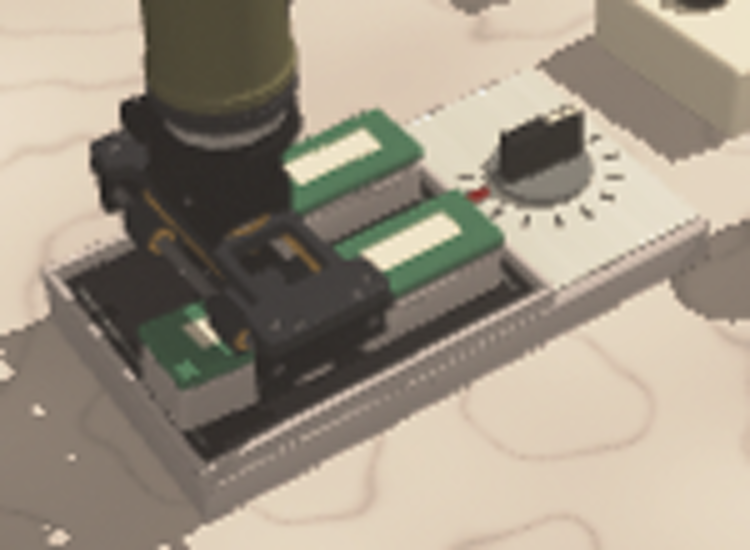

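The third tin's right end touches the rim at about (185,420). I'm lifting it slightly, shifting it 6 mm and setting it down again.

Request:
jog_arm(
  increments=[
    {"tx": 0, "ty": 0, "tz": 0, "wx": 0, "wy": 0, "wz": 0, "gripper": 0.4},
    {"tx": 0, "ty": 0, "tz": -10, "wx": 0, "wy": 0, "wz": 0, "gripper": 0.4},
    {"tx": 2, "ty": 0, "tz": -15, "wx": 0, "wy": 0, "wz": 0, "gripper": 0.4},
    {"tx": 6, "ty": 0, "tz": -15, "wx": 0, "wy": 0, "wz": 0, "gripper": 0.4},
    {"tx": 6, "ty": 0, "tz": -15, "wx": 0, "wy": 0, "wz": 0, "gripper": 0.4},
  ],
  grip_force=30,
)

```text
time: 35.87
position: [0.6496, -0.1938, 0.027]
tool_rot: [2.275, 2.166, 0.002]
ft_force: [-0.2, 0.1, -3.6]
grip_width: 0.581
grip_force: 29.9
```

Request:
jog_arm(
  increments=[
    {"tx": 0, "ty": 0, "tz": 6, "wx": 0, "wy": 0, "wz": 0, "gripper": 0.4},
    {"tx": 0, "ty": 0, "tz": 11, "wx": 0, "wy": 0, "wz": 0, "gripper": 0.4},
    {"tx": 0, "ty": 0, "tz": 15, "wx": 0, "wy": 0, "wz": 0, "gripper": 0.4},
    {"tx": 0, "ty": 0, "tz": 15, "wx": 0, "wy": 0, "wz": 0, "gripper": 0.4},
    {"tx": 0, "ty": 0, "tz": 15, "wx": 0, "wy": 0, "wz": 0, "gripper": 0.4},
  ],
)

```text
time: 36.28
position: [0.6486, -0.1963, 0.0113]
tool_rot: [2.277, 2.164, -0.001]
ft_force: [-0.7, -1.8, -0.2]
grip_width: 0.582
grip_force: 30.0
```

Request:
jog_arm(
  increments=[
    {"tx": 0, "ty": 0, "tz": 1, "wx": 0, "wy": 0, "wz": 0, "gripper": 0.4},
    {"tx": 0, "ty": 0, "tz": 2, "wx": 0, "wy": 0, "wz": 0, "gripper": 0.4},
    {"tx": 0, "ty": 0, "tz": 3, "wx": 0, "wy": 0, "wz": 0, "gripper": 0.4},
    {"tx": 0, "ty": 0, "tz": 3, "wx": 0, "wy": 0, "wz": 0, "gripper": 0.4},
    {"tx": 0, "ty": 0, "tz": 3, "wx": 0, "wy": 0, "wz": 0, "gripper": 0.4},
  ],
)

```text
time: 36.7
position: [0.6491, -0.1971, 0.0094]
tool_rot: [2.276, 2.162, -0.002]
ft_force: [-2.5, -4.4, 4.1]
grip_width: 0.586
grip_force: 29.5
```

Request:
jog_arm(
  increments=[
    {"tx": 0, "ty": 0, "tz": 0, "wx": 0, "wy": 0, "wz": 0, "gripper": 0.78},
    {"tx": 0, "ty": 0, "tz": 0, "wx": 0, "wy": 0, "wz": 0, "gripper": 0.78},
    {"tx": 0, "ty": 0, "tz": 0, "wx": 0, "wy": 0, "wz": 0, "gripper": 0.78},
    {"tx": 0, "ty": 0, "tz": 0, "wx": 0, "wy": 0, "wz": 0, "gripper": 0.78},
    {"tx": 0, "ty": 0, "tz": -5, "wx": 0, "wy": 0, "wz": 0, "gripper": 0.78},
  ],
)

```text
time: 37.12
position: [0.6481, -0.1942, 0.0123]
tool_rot: [-2.274, -2.165, 0.001]
ft_force: [-0.4, 0.7, 0.1]
grip_width: 0.769
grip_force: 0.0
```

Request:
jog_arm(
  increments=[
    {"tx": 0, "ty": 0, "tz": -30, "wx": 0, "wy": 0, "wz": 0, "gripper": 0.78},
    {"tx": 0, "ty": 0, "tz": -70, "wx": 0, "wy": 0, "wz": 0, "gripper": 0.78},
    {"tx": -20, "ty": 0, "tz": -110, "wx": 0, "wy": 0, "wz": 0, "gripper": 1},
    {"tx": -50, "ty": -20, "tz": -140, "wx": 0, "wy": 0, "wz": 0, "gripper": 1},
    {"tx": -80, "ty": -40, "tz": -150, "wx": 0, "wy": 0, "wz": 0, "gripper": 1},
  ],
)

```text
time: 37.53
position: [0.6104, -0.2679, 0.1678]
tool_rot: [2.265, 2.169, 0.009]
ft_force: [1.4, -0.5, 0.1]
grip_width: 0.928
grip_force: 0.0
```

Run:
```python
from h import *
s,r=st(); i=vision.get_image('wrist'); tins(i,.08); tins(vision.get_image('scene'),.08,60)
cv2.imwrite('pics/w12.png',cv2.resize(i['color'],(800,600),interpolation=cv2.INTER_CUBIC))
import pickle; pickle.dump(i,open('last.pkl','wb'))
# lid corners, each tin, and the rim's right edge column profile
```

```text
t 37.53 pos [ 0.6104 -0.2679  0.1678] x [0.043 0.999 0.   ] y [ 0.999 -0.043  0.008] z [ 0.008 -0.    -1.   ] F [ 1.4 -0.5  0.1] g 0.928 0.0
tin 647 -198 size 102 55 yaw 87.5 px [299  98]
tin 652 -131 size 56 25 yaw -1.9 px [304  15]
tin 565 -125 size 53 20 yaw -3.2 px [195  11]
tin 653 -146 size 209 56 yaw 86.2 px [234 247]
tin 571 -82 size 102 53 yaw 86.3 px [236 223]
tin 427 162 size 98 51 yaw 4.3 px [267 173]
tin 806 585 size 215 129 yaw -73.2 px [431 177]
```

The third tin now lies flat: it is in line with tin 1, with a 5 mm gap and the right size. Next is the last tin, near (0.39, 0.194).

Request:
jog_arm(
  increments=[
    {"tx": 151, "ty": -80, "tz": 0, "wx": 0, "wy": 0, "wz": 0.5, "gripper": 1},
    {"tx": 151, "ty": -80, "tz": 0, "wx": 0, "wy": 0, "wz": 0.5, "gripper": 1},
    {"tx": 151, "ty": -80, "tz": 0, "wx": 0, "wy": 0, "wz": 0.5, "gripper": 1},
    {"tx": 151, "ty": -80, "tz": 0, "wx": 0, "wy": 0, "wz": 0.5, "gripper": 1},
    {"tx": 151, "ty": -80, "tz": 0, "wx": 0, "wy": 0, "wz": 0.5, "gripper": 1},
  ],
)

```text
time: 38.05
position: [0.5319, -0.1068, 0.1628]
tool_rot: [-2.735, -1.54, 0.001]
ft_force: [0.3, 1.5, 0.9]
grip_width: 0.999
grip_force: 0.0
```

Request:
jog_arm(
  increments=[
    {"tx": 94, "ty": -142, "tz": 0, "wx": 0, "wy": 0, "wz": 0.5, "gripper": 1},
    {"tx": 94, "ty": -142, "tz": 0, "wx": 0, "wy": 0, "wz": 0.5, "gripper": 1},
    {"tx": 94, "ty": -142, "tz": 0, "wx": 0, "wy": 0, "wz": 0.5, "gripper": 1},
    {"tx": 94, "ty": -142, "tz": 0, "wx": 0, "wy": 0, "wz": 0.5, "gripper": 1},
    {"tx": 94, "ty": -142, "tz": 0, "wx": 0, "wy": 0, "wz": 0.5, "gripper": 1},
  ],
)

```text
time: 38.47
position: [0.4594, 0.0464, 0.1628]
tool_rot: [-3.033, -0.817, 0.001]
ft_force: [0.9, 0.3, 0.7]
grip_width: 0.998
grip_force: 0.0
```

Request:
jog_arm(
  increments=[
    {"tx": 14, "ty": -170, "tz": 0, "wx": 0, "wy": 0, "wz": 0.44, "gripper": 1},
    {"tx": 14, "ty": -170, "tz": 0, "wx": 0, "wy": 0, "wz": 0.44, "gripper": 1},
    {"tx": 14, "ty": -170, "tz": 0, "wx": 0, "wy": 0, "wz": 0.44, "gripper": 1},
    {"tx": 14, "ty": -170, "tz": 0, "wx": 0, "wy": 0, "wz": 0.44, "gripper": 1},
    {"tx": 14, "ty": -170, "tz": 0, "wx": 0, "wy": 0, "wz": 0.44, "gripper": 1},
  ],
)

```text
time: 38.88
position: [0.3865, 0.2, 0.1628]
tool_rot: [-3.138, -0.142, -0.001]
ft_force: [0.1, 0.8, 0.3]
grip_width: 1.002
grip_force: 0.0
```

Run:
```python
from h import *
i=vision.get_image('wrist'); t=tins(i); tins(vision.get_image('scene'),.08,60)
for a in t: print(delta([a[0]/1000,a[1]/1000,.08]))
```

```text
tin 387 194 size 98 50 yaw 5.2 px [265 173]
tin 653 -146 size 209 56 yaw 86.2 px [234 247]
tin 571 -82 size 102 53 yaw 86.3 px [236 223]
tin 427 162 size 98 51 yaw 5.7 px [267 173]
tin 806 585 size 215 129 yaw -73.2 px [431 177]
t 38.98 pos [0.3892 0.1946 0.1627] x [0.996 0.088 0.001] y [ 0.088 -0.996  0.002] z [ 0.001 -0.001 -1.   ] F [ 0.4 -0.7  0.3] g 1.001 0.0
[-2.3 -0.1 82.7]
```

Request:
jog_arm(
  increments=[
    {"tx": -2, "ty": 0, "tz": 40, "wx": 0, "wy": 0, "wz": 0, "gripper": 1},
    {"tx": -2, "ty": 0, "tz": 80, "wx": 0, "wy": 0, "wz": 0, "gripper": 1},
    {"tx": -2, "ty": 0, "tz": 115, "wx": 0, "wy": 0, "wz": 0, "gripper": 1},
    {"tx": -2, "ty": 0, "tz": 130, "wx": 0, "wy": 0, "wz": 0, "gripper": 1},
    {"tx": -2, "ty": 0, "tz": 140, "wx": 0, "wy": 0, "wz": 0, "gripper": 1},
  ],
)

```text
time: 39.4
position: [0.3865, 0.1903, 0.0196]
tool_rot: [3.139, 0.126, -0.008]
ft_force: [0.4, -0.1, 0.7]
grip_width: 1.001
grip_force: 0.0
```

Request:
jog_arm(
  increments=[
    {"tx": 0, "ty": 0, "tz": 20, "wx": 0, "wy": 0, "wz": 0, "gripper": 1},
    {"tx": 0, "ty": 0, "tz": 40, "wx": 0, "wy": 0, "wz": 0, "gripper": 1},
    {"tx": 0, "ty": 0, "tz": 50, "wx": 0, "wy": 0, "wz": 0, "gripper": 1},
    {"tx": 0, "ty": 0, "tz": 50, "wx": 0, "wy": 0, "wz": 0, "gripper": 1},
    {"tx": 0, "ty": 0, "tz": 50, "wx": 0, "wy": 0, "wz": 0, "gripper": 0.4},
  ],
  grip_force=30,
)

```text
time: 39.82
position: [0.3878, 0.1916, -0.0282]
tool_rot: [-3.139, -0.126, 0.003]
ft_force: [0.3, 0.4, 0.0]
grip_width: 0.972
grip_force: 0.0
```

Request:
jog_arm(
  increments=[
    {"tx": 0, "ty": 0, "tz": 0, "wx": 0, "wy": 0, "wz": 0, "gripper": 0.4},
    {"tx": 0, "ty": 0, "tz": 0, "wx": 0, "wy": 0, "wz": 0, "gripper": 0.4},
    {"tx": 0, "ty": 0, "tz": 0, "wx": 0, "wy": 0, "wz": 0, "gripper": 0.4},
    {"tx": 0, "ty": 0, "tz": 0, "wx": 0, "wy": 0, "wz": 0, "gripper": 0.4},
    {"tx": 0, "ty": 0, "tz": 0, "wx": 0, "wy": 0, "wz": 0, "gripper": 0.4},
  ],
)

```text
time: 40.23
position: [0.3884, 0.1925, -0.0272]
tool_rot: [3.139, 0.127, 0.002]
ft_force: [-0.0, 0.9, 0.9]
grip_width: 0.632
grip_force: 0.6
```

Request:
jog_arm(
  increments=[
    {"tx": 0, "ty": 0, "tz": 0, "wx": 0, "wy": 0, "wz": 0, "gripper": 0.4},
    {"tx": 0, "ty": 0, "tz": 0, "wx": 0, "wy": 0, "wz": 0, "gripper": 0.4},
    {"tx": 0, "ty": 0, "tz": -10, "wx": 0, "wy": 0, "wz": 0, "gripper": 0.4},
    {"tx": 0, "ty": 0, "tz": -30, "wx": 0, "wy": 0, "wz": 0, "gripper": 0.4},
    {"tx": 0, "ty": 0, "tz": -60, "wx": 0, "wy": 0, "wz": 0, "gripper": 0.4},
  ],
)

```text
time: 40.65
position: [0.3848, 0.1916, 0.0308]
tool_rot: [-3.139, -0.128, 0.011]
ft_force: [1.2, -0.7, -0.3]
grip_width: 0.581
grip_force: 29.4
```

Request:
jog_arm(
  increments=[
    {"tx": 0, "ty": 5, "tz": -35, "wx": 0, "wy": 0, "wz": -0.1, "gripper": 0.4},
    {"tx": 8, "ty": 20, "tz": -65, "wx": 0, "wy": 0, "wz": -0.2, "gripper": 0.4},
    {"tx": 18, "ty": 40, "tz": -90, "wx": 0, "wy": 0, "wz": -0.3, "gripper": 0.4},
    {"tx": 30, "ty": 66, "tz": -90, "wx": 0, "wy": 0, "wz": -0.39, "gripper": 0.4},
    {"tx": 43, "ty": 94, "tz": -90, "wx": 0, "wy": 0, "wz": -0.48, "gripper": 0.4},
  ],
)

```text
time: 41.07
position: [0.4403, 0.101, 0.1247]
tool_rot: [3.012, 0.877, 0.006]
ft_force: [0.2, -0.2, -3.2]
grip_width: 0.582
grip_force: 29.4
```

Request:
jog_arm(
  increments=[
    {"tx": -5, "ty": 31, "tz": 0, "wx": 0, "wy": 0, "wz": -0.1, "gripper": 0.4},
    {"tx": -10, "ty": 62, "tz": 0, "wx": 0, "wy": 0, "wz": -0.2, "gripper": 0.4},
    {"tx": -15, "ty": 94, "tz": 0, "wx": 0, "wy": 0, "wz": -0.3, "gripper": 0.4},
    {"tx": -20, "ty": 126, "tz": 0, "wx": 0, "wy": 0, "wz": -0.39, "gripper": 0.4},
    {"tx": -25, "ty": 157, "tz": 0, "wx": 0, "wy": 0, "wz": -0.48, "gripper": 0.4},
  ],
)

```text
time: 41.48
position: [0.5003, -0.0459, 0.1217]
tool_rot: [-2.722, -1.568, 0.002]
ft_force: [-0.0, 0.3, -1.7]
grip_width: 0.581
grip_force: 29.4
```

Request:
jog_arm(
  increments=[
    {"tx": -22, "ty": 30, "tz": 0, "wx": 0, "wy": 0, "wz": -0.1, "gripper": 0.4},
    {"tx": -45, "ty": 60, "tz": 0, "wx": 0, "wy": 0, "wz": -0.22, "gripper": 0.4},
    {"tx": -70, "ty": 94, "tz": 0, "wx": 0, "wy": 0, "wz": -0.34, "gripper": 0.4},
    {"tx": -96, "ty": 128, "tz": 0, "wx": 0, "wy": 0, "wz": -0.47, "gripper": 0.4},
    {"tx": -96, "ty": 128, "tz": 0, "wx": 0, "wy": 0, "wz": -0.47, "gripper": 0.4},
  ],
)

```text
time: 41.9
position: [0.5626, -0.2027, 0.1202]
tool_rot: [2.293, 2.146, -0.004]
ft_force: [-1.1, -2.4, -2.9]
grip_width: 0.583
grip_force: 29.4
```

Run:
```python
from h import *
i=vision.get_image('wrist'); tins(i,.08)
s,r=st(); print(delta([.561,-.191,.01]), np.degrees(np.arctan2(r[1,0],r[0,0])),s['joint_positions'][6])
```

```text
tin 589 -298 size 28 26 yaw 86.4 px [299 302]
tin 523 -293 size 28 27 yaw 86.4 px [221 302]
tin 563 -214 size 98 79 yaw -3.8 px [262 209]
tin 647 -159 size 181 58 yaw 85.9 px [377 106]
tin 567 -100 size 70 52 yaw 86.6 px [256  51]
t 41.95 pos [ 0.5618 -0.1981  0.1203] x [0.068 0.998 0.   ] y [ 0.998 -0.068 -0.002] z [-0.002  0.    -1.   ] F [ 0.4 -0.3 -2.1] g 0.58 29.4
t 41.95 pos [ 0.5618 -0.1981  0.1203] x [0.068 0.998 0.   ] y [ 0.998 -0.068 -0.002] z [-0.002  0.    -1.   ] F [ 0.4 -0.3 -2.1] g 0.58 29.4
[  7.   -1.  110.3] 86.11605021428734 0.03400362693869213
```

Request:
jog_arm(
  increments=[
    {"tx": 6, "ty": -1, "tz": 38, "wx": 0, "wy": 0, "wz": -0.005, "gripper": 0.4},
    {"tx": 6, "ty": -1, "tz": 72, "wx": 0, "wy": 0, "wz": -0.005, "gripper": 0.4},
    {"tx": 6, "ty": -1, "tz": 95, "wx": 0, "wy": 0, "wz": -0.005, "gripper": 0.4},
    {"tx": 6, "ty": -1, "tz": 105, "wx": 0, "wy": 0, "wz": -0.005, "gripper": 0.4},
    {"tx": 6, "ty": -1, "tz": 107, "wx": 0, "wy": 0, "wz": -0.005, "gripper": 0.4},
  ],
)

```text
time: 42.37
position: [0.5594, -0.1843, 0.0128]
tool_rot: [-2.278, -2.157, 0.003]
ft_force: [-0.4, 0.6, -2.1]
grip_width: 0.582
grip_force: 29.4
```

Request:
jog_arm(
  increments=[
    {"tx": 0, "ty": 0, "tz": 2, "wx": 0, "wy": 0, "wz": 0, "gripper": 0.4},
    {"tx": 0, "ty": 0, "tz": 4, "wx": 0, "wy": 0, "wz": 0, "gripper": 0.4},
    {"tx": 0, "ty": 0, "tz": 5, "wx": 0, "wy": 0, "wz": 0, "gripper": 0.4},
    {"tx": 0, "ty": 0, "tz": 5, "wx": 0, "wy": 0, "wz": 0, "gripper": 0.4},
    {"tx": 0, "ty": 0, "tz": 5, "wx": 0, "wy": 0, "wz": 0, "gripper": 0.4},
  ],
)

```text
time: 42.78
position: [0.5626, -0.1858, 0.0115]
tool_rot: [2.281, 2.158, 0.001]
ft_force: [1.9, 0.5, -2.6]
grip_width: 0.58
grip_force: 29.4
```

Request:
jog_arm(
  increments=[
    {"tx": -4, "ty": 0, "tz": 0, "wx": 0, "wy": 0, "wz": 0, "gripper": 0.4},
    {"tx": -4, "ty": 0, "tz": 0, "wx": 0, "wy": 0, "wz": 0, "gripper": 0.4},
    {"tx": -4, "ty": 0, "tz": 2, "wx": 0, "wy": 0, "wz": 0, "gripper": 0.4},
    {"tx": -4, "ty": 0, "tz": 3, "wx": 0, "wy": 0, "wz": 0, "gripper": 0.4},
    {"tx": -4, "ty": 0, "tz": 3, "wx": 0, "wy": 0, "wz": 0, "gripper": 0.4},
  ],
)

```text
time: 43.2
position: [0.5618, -0.1899, 0.0079]
tool_rot: [2.281, 2.159, -0.001]
ft_force: [-1.6, -0.4, 3.4]
grip_width: 0.583
grip_force: 29.3
```

Request:
jog_arm(
  increments=[
    {"tx": 0, "ty": 0, "tz": 0, "wx": 0, "wy": 0, "wz": 0, "gripper": 0.78},
    {"tx": 0, "ty": 0, "tz": 0, "wx": 0, "wy": 0, "wz": 0, "gripper": 0.78},
    {"tx": 0, "ty": 0, "tz": 0, "wx": 0, "wy": 0, "wz": 0, "gripper": 0.78},
    {"tx": 0, "ty": 0, "tz": 0, "wx": 0, "wy": 0, "wz": 0, "gripper": 0.78},
    {"tx": 0, "ty": 0, "tz": -5, "wx": 0, "wy": 0, "wz": 0, "gripper": 0.78},
  ],
)

```text
time: 43.62
position: [0.5609, -0.1891, 0.0116]
tool_rot: [-2.28, -2.159, 0.001]
ft_force: [-0.6, -0.5, -0.8]
grip_width: 0.766
grip_force: 0.0
```

Request:
jog_arm(
  increments=[
    {"tx": 0, "ty": 0, "tz": -30, "wx": 0, "wy": 0, "wz": 0, "gripper": 0.78},
    {"tx": 0, "ty": 0, "tz": -70, "wx": 0, "wy": 0, "wz": 0, "gripper": 0.78},
    {"tx": 0, "ty": 0, "tz": -110, "wx": 0, "wy": 0, "wz": 0, "gripper": 0.78},
    {"tx": 0, "ty": 0, "tz": -150, "wx": 0, "wy": 0, "wz": 0, "gripper": 0.78},
    {"tx": 0, "ty": 0, "tz": -190, "wx": 0, "wy": 0, "wz": 0, "gripper": 0.78},
  ],
)

```text
time: 44.03
position: [0.5615, -0.189, 0.2048]
tool_rot: [2.281, 2.16, 0.0]
ft_force: [0.1, -0.1, -0.3]
grip_width: 0.78
grip_force: 0.0
```

Request:
jog_arm(
  increments=[
    {"tx": 40, "ty": 10, "tz": -40, "wx": 0, "wy": 0, "wz": 0, "gripper": 0.6},
    {"tx": 40, "ty": 30, "tz": -40, "wx": 0, "wy": 0, "wz": 0, "gripper": 0.6},
    {"tx": 40, "ty": 50, "tz": -40, "wx": 0, "wy": 0, "wz": 0, "gripper": 0.6},
    {"tx": 40, "ty": 50, "tz": -40, "wx": 0, "wy": 0, "wz": 0, "gripper": 0.6},
    {"tx": 40, "ty": 50, "tz": -40, "wx": 0, "wy": 0, "wz": 0, "gripper": 0.6},
  ],
)

```text
time: 44.45
position: [0.6141, -0.1517, 0.2422]
tool_rot: [-2.28, -2.16, -0.001]
ft_force: [0.2, -0.1, -0.7]
grip_width: 0.607
grip_force: 0.0
```

Run:
```python
from h import *
i=vision.get_image('wrist'); tins(i,.08); tins(vision.get_image('scene'),.08,60)
import pickle; pickle.dump(i,open('last.pkl','wb')); cv2.imwrite('pics/w13.png',cv2.resize(i['color'],(800,600),interpolation=cv2.INTER_CUBIC))
s,r=st(); print(np.round(s['joint_positions'],2))
# dial grey disc and white pointer near dial
print(vision.spot_in('wrist','timer_dial'),proj(i,[.619,.0394,.075]))
h=cv2.cvtColor(i['color'],cv2.COLOR_BGR2HSV); g=i['color'].max(2)
c=proj(i,[.619,.0394,.075]).astype(int); m=np.zeros(g.shape,np.uint8); cv2.circle(m,tuple(int(v) for v in c),50,1,-1)
d=((g<60)&(m>0)).astype(np.uint8); n,l,q,cc=cv2.connectedComponentsWithStats(d)
for k in range(1,n):
    if q[k][4]>60: print('dark',q[k],at_z(i,*cc[k],.075))
```

```text
tin 647 -198 size 100 54 yaw 86.6 px [291 201]
tin 562 -190 size 101 54 yaw 87.0 px [218 199]
tin 656 -91 size 102 54 yaw 86.4 px [296 107]
tin 569 -81 size 103 53 yaw 87.9 px [214 102]
tin 653 -146 size 209 56 yaw 86.2 px [234 247]
tin 567 -137 size 212 54 yaw 86.9 px [218 231]
tin 806 585 size 215 129 yaw -73.2 px [431 177]
t 44.55 pos [ 0.613  -0.1524  0.2419] x [0.055 0.998 0.   ] y [ 0.998 -0.055 -0.001] z [-0.001  0.    -1.   ] F [ 0.1 -0.6 -0.1] g 0.603 0.0
[ 0.83  0.37 -0.84  1.39  0.27  1.51 -0.04]
[{'bbox': [192.5, 57.5, 238.7, 152.2], 'conf': 0.58}, {'bbox': [228.2, 0.5, 283.8, 19.4], 'conf': 0.57}] [255.27992389 -20.27151241]
dark [249   0  13  16 193] [0.61709603 0.0136284  0.075     ]
```

View pics/w13.png

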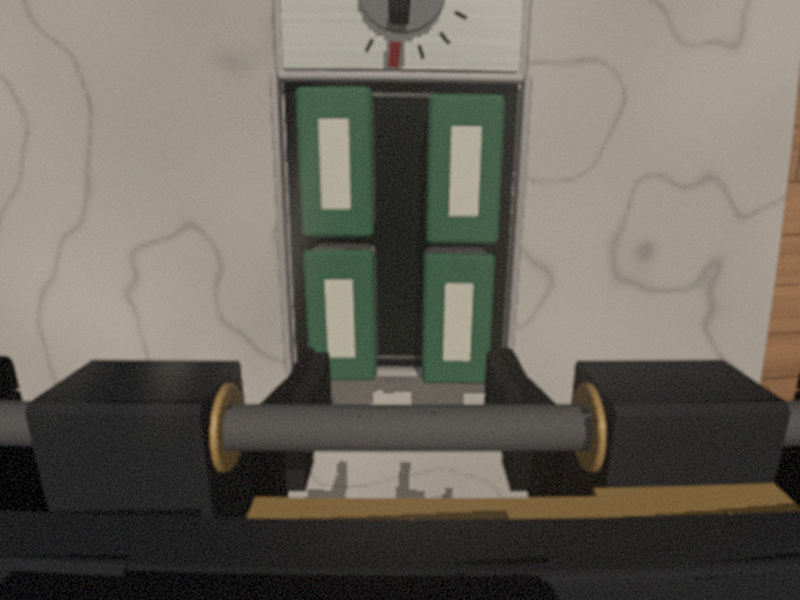

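All four tins sit flat inside the rim, with lids at (335,160), (467,168), (340,312) and (458,315). The red mark is at (395,55) and the dial is partly visible at the top. Next I move nearer the dial and measure the bar numerically.

Request:
jog_arm(
  increments=[
    {"tx": 40, "ty": 0, "tz": 0, "wx": 0, "wy": 0, "wz": 0, "gripper": 0.6},
    {"tx": 80, "ty": 0, "tz": 0, "wx": 0, "wy": 0, "wz": 0, "gripper": 0.6},
    {"tx": 110, "ty": 0, "tz": 0, "wx": 0, "wy": 0, "wz": 0, "gripper": 0.6},
    {"tx": 110, "ty": 0, "tz": 0, "wx": 0, "wy": 0, "wz": 0, "gripper": 0.6},
    {"tx": 110, "ty": 0, "tz": 0, "wx": 0, "wy": 0, "wz": 0, "gripper": 0.6},
  ],
)

```text
time: 45.02
position: [0.6191, -0.0399, 0.2428]
tool_rot: [2.277, 2.164, -0.001]
ft_force: [0.4, -1.1, 0.5]
grip_width: 0.598
grip_force: 0.0
```

```bash
cat >> h.py <<'E'
def dial(i,C=(.619,.0394)):
    "top-down rectified patch at z=.075 (1 px = 0.5 mm, x right, y up): bar axis, white end; red mark at z=.042"
    n=160; g=np.mgrid[0:n,0:n]
    def rect(z):
        mp=np.array([[proj(i,[C[0]+(u-n/2)*5e-4,C[1]-(v-n/2)*5e-4,z]) for u in range(n)] for v in range(n)],np.float32)
        return cv2.remap(i['color'],mp[...,0],mp[...,1],cv2.INTER_LINEAR).astype(int)
    a=rect(.075); v=a.max(2)
    m=(v<65).astype(np.uint8); k,l,q,c=cv2.connectedComponentsWithStats(m); b=1+np.argmax(q[1:,4])
    print('bar',q[b],cv2.minAreaRect(np.argwhere(l==b)[:,::-1].astype(np.float32)))
    a2=rect(.042); red=(a2[...,2]>1.6*a2[...,1])&(a2[...,2]>70); p=np.argwhere(red)
    if len(p): y,x=p.mean(0); print('red angle',len(p),np.degrees(np.arctan2(n/2-y,x-n/2)))
    return a,a2
E
python3 - <<'E'
from h import *
i=vision.get_image('wrist'); s,r=st(); a,a2=dial(i)
v=a.max(2)[::8,::5]
print('\n'.join(''.join('#' if x<65 else '+' if x<110 else '.' if x<150 else 'W' for x in row) for row in v))
E
```

```text
t 45.07 pos [ 0.6193 -0.0427  0.2424] x [ 0.054  0.999 -0.002] y [ 0.999 -0.054 -0.   ] z [-0.    -0.002 -1.   ] F [-0.  -0.6 -0.2] g 0.602 0.0
bar [  62   23   39  112 2070] ((81.23475646972656, 78.67497253417969), (27.45513343811035, 110.61949157714844), 6.952957630157471)
red angle 90 -98.8237731229779
WWWWWWWW.+WWWWWW+WWWWW.+WWWWWWWW
WWWWWWWWW..WWWWWWWWWWW.WWWWWWWWW
WWWWWWWWWWWWWWWWWWWWWWWWWWWWW+.W
WWWWWWWWWWW..++++WW++..WWWW..WWW
WWWWWWWWW.+++++++WW+#+++.WWWWWWW
WWWWWWWW+++++++#+WW#+++++.WWWWWW
WWWWWW.++++++++#.W.#+++++++.WWW.
WWWWWW+++++++++#.W.#++++++++WWWW
WWWWW.+++++++++#WW+#++++++++.WWW
WWWWW.+++++++++##+##++++++++.WWW
WWWWW+++++++++#####++++++++++WWW
WWWWW+++++++++#####+++++++++.WWW
WWWWW+++++++++#####+++++++++.WWW
WWWWW.+++++++######++++++++.WWWW
WWWWWW.++++++######+++++++..WW..
WWWWWW.++++++#####++++++++.WWWW.
WWWWWWW..++++#####++++++.WWWWWWW
WWWWWWWWW...++++++++++..WW.WWWWW
WWWWWWW.+WWW.++++++.WWWWWW.+.WWW
WWWWWW.+WWWW.+++.WWW..WWWWW..WWW
```

The dial is at (0.6196, 0.0401), with the white end at 83°. The red mark is at -99°, about 182° clockwise. I'll grip the bar and turn it to position 5, then regrip and turn it on to 9.

Request:
jog_arm(
  increments=[
    {"tx": 30, "ty": -1, "tz": 10, "wx": 0, "wy": 0, "wz": 0.068, "gripper": 0.6},
    {"tx": 60, "ty": -3, "tz": 30, "wx": 0, "wy": 0, "wz": 0.068, "gripper": 0.6},
    {"tx": 83, "ty": -4, "tz": 60, "wx": 0, "wy": 0, "wz": 0.068, "gripper": 0.6},
    {"tx": 83, "ty": -4, "tz": 100, "wx": 0, "wy": 0, "wz": 0.068, "gripper": 0.6},
    {"tx": 83, "ty": -4, "tz": 130, "wx": 0, "wy": 0, "wz": 0.068, "gripper": 0.6},
  ],
)

```text
time: 45.48
position: [0.6194, 0.0402, 0.1101]
tool_rot: [-2.353, -2.081, 0.002]
ft_force: [0.5, -1.1, -0.1]
grip_width: 0.603
grip_force: 0.0
```

Request:
jog_arm(
  increments=[
    {"tx": 0, "ty": 0, "tz": 30, "wx": 0, "wy": 0, "wz": 0, "gripper": 0.6},
    {"tx": 0, "ty": 0, "tz": 50, "wx": 0, "wy": 0, "wz": 0, "gripper": 0.6},
    {"tx": 0, "ty": 0, "tz": 50, "wx": 0, "wy": 0, "wz": 0, "gripper": 0.6},
    {"tx": 0, "ty": 0, "tz": 50, "wx": 0, "wy": 0, "wz": 0, "gripper": 0.6},
    {"tx": 0, "ty": 0, "tz": 50, "wx": 0, "wy": 0, "wz": 0, "gripper": 0.6},
  ],
)

```text
time: 45.9
position: [0.6216, 0.0395, 0.0639]
tool_rot: [2.355, 2.077, 0.002]
ft_force: [0.5, -0.2, 0.5]
grip_width: 0.6
grip_force: 0.0
```

Run:
```python
from h import *
s,r=st(); print(delta([.6196,.0401,.010]),np.degrees(np.arctan2(r[1,0],r[0,0])),s['joint_positions'][6])
i=vision.get_image('wrist'); dial(i)
```

```text
t 45.90 pos [0.6216 0.0395 0.0639] x [0.125 0.992 0.   ] y [ 0.992 -0.125  0.002] z [ 0.002 -0.    -1.   ] F [ 0.5 -0.2  0.5] g 0.6 0.0
t 45.90 pos [0.6216 0.0395 0.0639] x [0.125 0.992 0.   ] y [ 0.992 -0.125  0.002] z [ 0.002 -0.    -1.   ] F [ 0.5 -0.2  0.5] g 0.6 0.0
[ 0.4 -2.2 53.9] 82.83959151873296 -0.501310273556438
bar [  45    9   58  126 2617] ((76.87689208984375, 70.51371765136719), (51.456939697265625, 123.84595489501953), 6.170175075531006)
```

Aligned. Descending and gripping.

Request:
jog_arm(
  increments=[
    {"tx": 0, "ty": -1, "tz": 20, "wx": 0, "wy": 0, "wz": 0, "gripper": 0.6},
    {"tx": 0, "ty": -1, "tz": 40, "wx": 0, "wy": 0, "wz": 0, "gripper": 0.6},
    {"tx": 0, "ty": -1, "tz": 51, "wx": 0, "wy": 0, "wz": 0, "gripper": 0.6},
    {"tx": 0, "ty": -1, "tz": 51, "wx": 0, "wy": 0, "wz": 0, "gripper": 0.6},
    {"tx": 0, "ty": -1, "tz": 51, "wx": 0, "wy": 0, "wz": 0, "gripper": 0.6},
  ],
)

```text
time: 46.37
position: [0.6199, 0.0407, 0.0122]
tool_rot: [2.354, 2.08, 0.001]
ft_force: [0.6, 0.8, 0.2]
grip_width: 0.597
grip_force: 0.0
```

Request:
jog_arm(
  increments=[
    {"tx": 0, "ty": 0, "tz": 0, "wx": 0, "wy": 0, "wz": 0, "gripper": 0},
    {"tx": 0, "ty": 0, "tz": 0, "wx": 0, "wy": 0, "wz": 0, "gripper": 0},
    {"tx": 0, "ty": 0, "tz": 0, "wx": 0, "wy": 0, "wz": 0, "gripper": 0},
    {"tx": 0, "ty": 0, "tz": 0, "wx": 0, "wy": 0, "wz": 0, "gripper": 0},
    {"tx": 0, "ty": 0, "tz": 0, "wx": 0, "wy": 0, "wz": 0, "gripper": 0},
  ],
  grip_force=50,
)

```text
time: 46.78
position: [0.6197, 0.0408, 0.0119]
tool_rot: [2.353, 2.08, 0.001]
ft_force: [-0.5, -0.4, -0.4]
grip_width: 0.306
grip_force: 0.0
```

Request:
jog_arm(
  increments=[
    {"tx": 0, "ty": 0, "tz": 0, "wx": 0, "wy": 0, "wz": 0, "gripper": 0},
    {"tx": 0, "ty": 0, "tz": 0, "wx": 0, "wy": 0, "wz": 0, "gripper": 0},
    {"tx": 0, "ty": 0, "tz": 0, "wx": 0, "wy": 0, "wz": 0, "gripper": 0},
    {"tx": 0, "ty": 0, "tz": 0, "wx": 0, "wy": 0, "wz": 0, "gripper": 0},
    {"tx": 0, "ty": 0, "tz": 0, "wx": 0, "wy": 0, "wz": 0, "gripper": 0},
  ],
  grip_force=50,
)

```text
time: 47.2
position: [0.6201, 0.0407, 0.0115]
tool_rot: [2.353, 2.08, 0.002]
ft_force: [4.0, 0.2, -1.4]
grip_width: 0.161
grip_force: 50.0
```

Request:
jog_arm(
  increments=[
    {"tx": 0, "ty": 0, "tz": 0, "wx": 0, "wy": 0, "wz": 0.1, "gripper": 0},
    {"tx": 0, "ty": 0, "tz": 0, "wx": 0, "wy": 0, "wz": 0.2, "gripper": 0},
    {"tx": 0, "ty": 0, "tz": 0, "wx": 0, "wy": 0, "wz": 0.3, "gripper": 0},
    {"tx": 0, "ty": 0, "tz": 0, "wx": 0, "wy": 0, "wz": 0.4, "gripper": 0},
    {"tx": 0, "ty": 0, "tz": 0, "wx": 0, "wy": 0, "wz": 0.5, "gripper": 0},
  ],
)

```text
time: 47.62
position: [0.6198, 0.0408, 0.0115]
tool_rot: [2.798, 1.427, 0.001]
ft_force: [1.0, -0.0, -0.6]
grip_width: 0.155
grip_force: 50.0
```

Request:
jog_arm(
  increments=[
    {"tx": 0, "ty": 0, "tz": 0, "wx": 0, "wy": 0, "wz": 0.1, "gripper": 0},
    {"tx": 0, "ty": 0, "tz": 0, "wx": 0, "wy": 0, "wz": 0.2, "gripper": 0},
    {"tx": 0, "ty": 0, "tz": 0, "wx": 0, "wy": 0, "wz": 0.3, "gripper": 0},
    {"tx": 0, "ty": 0, "tz": 0, "wx": 0, "wy": 0, "wz": 0.4, "gripper": 0},
    {"tx": 0, "ty": 0, "tz": 0, "wx": 0, "wy": 0, "wz": 0.5, "gripper": 0},
  ],
)

```text
time: 48.03
position: [0.6195, 0.0411, 0.0115]
tool_rot: [-3.065, -0.691, -0.0]
ft_force: [1.5, -0.3, 0.2]
grip_width: 0.156
grip_force: 50.0
```

Request:
jog_arm(
  increments=[
    {"tx": 0, "ty": 0, "tz": 0, "wx": 0, "wy": 0, "wz": 0.1, "gripper": 0},
    {"tx": 0, "ty": 0, "tz": 0, "wx": 0, "wy": 0, "wz": 0.2, "gripper": 0},
    {"tx": 0, "ty": 0, "tz": 0, "wx": 0, "wy": 0, "wz": 0.3, "gripper": 0},
    {"tx": 0, "ty": 0, "tz": 0, "wx": 0, "wy": 0, "wz": 0.4, "gripper": 0},
    {"tx": 0, "ty": 0, "tz": 0, "wx": 0, "wy": 0, "wz": 0.51, "gripper": 0},
  ],
)

```text
time: 48.45
position: [0.6194, 0.0415, 0.0115]
tool_rot: [-3.139, 0.105, -0.0]
ft_force: [0.7, 1.1, -0.2]
grip_width: 0.159
grip_force: 50.0
```

Request:
jog_arm(
  increments=[
    {"tx": 0, "ty": 0, "tz": 0, "wx": 0, "wy": 0, "wz": 0, "gripper": 0},
    {"tx": 0, "ty": 0, "tz": 0, "wx": 0, "wy": 0, "wz": 0, "gripper": 0.5},
    {"tx": 0, "ty": 0, "tz": 0, "wx": 0, "wy": 0, "wz": 0, "gripper": 0.5},
    {"tx": 0, "ty": 0, "tz": 0, "wx": 0, "wy": 0, "wz": 0, "gripper": 0.5},
    {"tx": 0, "ty": 0, "tz": 0, "wx": 0, "wy": 0, "wz": 0, "gripper": 0.5},
  ],
)

```text
time: 48.87
position: [0.619, 0.0406, 0.0112]
tool_rot: [3.14, -0.096, -0.001]
ft_force: [-0.2, -0.5, 0.9]
grip_width: 0.373
grip_force: 0.0
```

Request:
jog_arm(
  increments=[
    {"tx": 0, "ty": 0, "tz": -30, "wx": 0, "wy": 0, "wz": 0, "gripper": 0.5},
    {"tx": 0, "ty": 0, "tz": -60, "wx": 0, "wy": 0, "wz": 0, "gripper": 0.5},
    {"tx": -40, "ty": 0, "tz": -90, "wx": 0, "wy": 0, "wz": 0, "gripper": 0.6},
    {"tx": -70, "ty": 0, "tz": -120, "wx": 0, "wy": 0, "wz": 0, "gripper": 0.6},
    {"tx": -70, "ty": 0, "tz": -120, "wx": 0, "wy": 0, "wz": 0, "gripper": 0.6},
  ],
)

```text
time: 49.28
position: [0.5483, 0.0464, 0.1358]
tool_rot: [3.139, -0.094, 0.006]
ft_force: [1.0, -0.0, 0.9]
grip_width: 0.582
grip_force: 0.0
```

Run:
```python
from h import *
s,r=st(); print(np.degrees(np.arctan2(r[1,0],r[0,0])),s['joint_positions'][6])
i=vision.get_image('wrist'); a,a2=dial(i,(.6196,.0401))
v=a.max(2)[::8,::5]
print('\n'.join(''.join('#' if x<65 else '+' if x<110 else '.' if x<150 else 'W' for x in row) for row in v))
```

```text
t 49.28 pos [0.5483 0.0464 0.1358] x [ 0.998 -0.06   0.004] y [-0.06  -0.998  0.001] z [ 0.004 -0.001 -1.   ] F [ 1.  -0.   0.9] g 0.582 0.0
-3.422400185592296 -1.8461801671369873
bar [  27   63  109   32 2069] ((80.62388610839844, 79.1416015625), (107.56122589111328, 26.940196990966797), 3.8140745162963867)
red angle 107 -99.50598050359646
WWWWWWWW..WWWWWW.WWWWW..WWWWWWWW
WWWWWWWWW..WWWWWWWWWWW+WWWWWWWWW
WWWWWWWWWWWWWWWWWWWWWWWWWWWWW.WW
WWWWWWWWWWWWW........WWWWWW..WWW
WWWWWWWWWW..............WWWWWWWW
WWWWWWWW.................WWWWWWW
WWWWWWW+.......+...........WWWW.
WWWWWW.....................WWWWW
WWWWW.######+++++++++++.....WWWW
WWWWW.############+++#######WWWW
WWWWW+############WWWWWWWWWWWWWW
WWWWW++#################+++.WWWW
WWWWW.+++++++++++++++++++++.WWWW
WWWWW.++++++++++++++++++++.WWWWW
WWWWW..+++++++++++++++++++WWWW.W
WWWWW...+++++++++++++++++WWWWWW.
WWWWW.....+++++++++++++.WWWWWWWW
WWWWW...+......++++.....W..WWWWW
WWWWWWW+..WWW...........WW.+WWWW
WWWWWW..WWWWWWWWWWWW#WWWWWWWWWWW
```

Request:
jog_arm(
  increments=[
    {"tx": 0, "ty": 0, "tz": 0, "wx": 0, "wy": 0, "wz": -0.62, "gripper": 0.6},
    {"tx": 0, "ty": 0, "tz": 0, "wx": 0, "wy": 0, "wz": -0.62, "gripper": 0.6},
    {"tx": 0, "ty": 0, "tz": 0, "wx": 0, "wy": 0, "wz": -0.62, "gripper": 0.6},
    {"tx": 0, "ty": 0, "tz": 0, "wx": 0, "wy": 0, "wz": -0.62, "gripper": 0.6},
    {"tx": 0, "ty": 0, "tz": 0, "wx": 0, "wy": 0, "wz": -0.62, "gripper": 0.6},
  ],
)

```text
time: 49.75
position: [0.5497, 0.0446, 0.1302]
tool_rot: [-3.017, -0.874, 0.002]
ft_force: [0.5, 0.3, 0.3]
grip_width: 0.602
grip_force: 0.0
```

Request:
jog_arm(
  increments=[
    {"tx": 0, "ty": 0, "tz": 0, "wx": 0, "wy": 0, "wz": -0.62, "gripper": 0.6},
    {"tx": 0, "ty": 0, "tz": 0, "wx": 0, "wy": 0, "wz": -0.62, "gripper": 0.6},
    {"tx": 0, "ty": 0, "tz": 0, "wx": 0, "wy": 0, "wz": -0.62, "gripper": 0.6},
    {"tx": 0, "ty": 0, "tz": 0, "wx": 0, "wy": 0, "wz": -0.62, "gripper": 0.6},
    {"tx": 0, "ty": 0, "tz": 0, "wx": 0, "wy": 0, "wz": -0.62, "gripper": 0.6},
  ],
)

```text
time: 50.17
position: [0.5497, 0.0446, 0.1301]
tool_rot: [-2.606, -1.753, 0.001]
ft_force: [0.0, 0.8, 0.9]
grip_width: 0.597
grip_force: 0.0
```

Request:
jog_arm(
  increments=[
    {"tx": 0, "ty": 0, "tz": 0, "wx": 0, "wy": 0, "wz": -0.62, "gripper": 0.6},
    {"tx": 0, "ty": 0, "tz": 0, "wx": 0, "wy": 0, "wz": -0.62, "gripper": 0.6},
    {"tx": 0, "ty": 0, "tz": 0, "wx": 0, "wy": 0, "wz": -0.62, "gripper": 0.6},
    {"tx": 0, "ty": 0, "tz": 0, "wx": 0, "wy": 0, "wz": -0.62, "gripper": 0.6},
    {"tx": 0, "ty": 0, "tz": 0, "wx": 0, "wy": 0, "wz": -0.62, "gripper": 0.6},
  ],
)

```text
time: 50.58
position: [0.5497, 0.0446, 0.1301]
tool_rot: [-1.947, -2.464, 0.001]
ft_force: [0.3, -0.9, 0.3]
grip_width: 0.602
grip_force: 0.0
```

Request:
jog_arm(
  increments=[
    {"tx": 0, "ty": 0, "tz": 0, "wx": 0, "wy": 0, "wz": -0.62, "gripper": 0.6},
    {"tx": 0, "ty": 0, "tz": 0, "wx": 0, "wy": 0, "wz": -0.62, "gripper": 0.6},
    {"tx": 0, "ty": 0, "tz": 0, "wx": 0, "wy": 0, "wz": -0.62, "gripper": 0.6},
    {"tx": 0, "ty": 0, "tz": 0, "wx": 0, "wy": 0, "wz": -0.62, "gripper": 0.6},
    {"tx": 0, "ty": 0, "tz": 0, "wx": 0, "wy": 0, "wz": -0.62, "gripper": 0.6},
  ],
)

```text
time: 51.0
position: [0.5497, 0.0446, 0.1302]
tool_rot: [-1.103, -2.94, -0.0]
ft_force: [-0.4, 0.3, -0.2]
grip_width: 0.599
grip_force: 0.0
```

Request:
jog_arm(
  increments=[
    {"tx": 0, "ty": 0, "tz": 0, "wx": 0, "wy": 0, "wz": -0.62, "gripper": 0.6},
    {"tx": 0, "ty": 0, "tz": 0, "wx": 0, "wy": 0, "wz": -0.62, "gripper": 0.6},
    {"tx": 0, "ty": 0, "tz": 0, "wx": 0, "wy": 0, "wz": -0.62, "gripper": 0.6},
    {"tx": 0, "ty": 0, "tz": 0, "wx": 0, "wy": 0, "wz": -0.62, "gripper": 0.6},
    {"tx": 0, "ty": 0, "tz": 0, "wx": 0, "wy": 0, "wz": -0.62, "gripper": 0.6},
  ],
)

```text
time: 51.42
position: [0.5498, 0.0446, 0.1303]
tool_rot: [-0.153, -3.137, -0.001]
ft_force: [0.5, 0.8, -0.0]
grip_width: 0.6
grip_force: 0.0
```

Run:
```python
from h import *
s,r=st(); print(delta([.6196,.0401,.06]),np.degrees(np.arctan2(r[1,0],r[0,0])),np.round(s['joint_positions'],2))
```

```text
t 51.42 pos [0.5498 0.0446 0.1303] x [-0.995  0.098  0.001] y [0.098 0.995 0.001] z [-0.001  0.001 -1.   ] F [ 0.5  0.8 -0. ] g 0.6 0.0
t 51.42 pos [0.5498 0.0446 0.1303] x [-0.995  0.098  0.001] y [0.098 0.995 0.001] z [-0.001  0.001 -1.   ] F [ 0.5  0.8 -0. ] g 0.6 0.0
[-70.    2.2  70.2] 174.40096488094454 [ 0.7   0.26 -0.95  1.74  0.22  1.25  1.17]
```

Request:
jog_arm(
  increments=[
    {"tx": -35, "ty": 1, "tz": 0, "wx": 0, "wy": 0, "wz": -0.035, "gripper": 0.6},
    {"tx": -70, "ty": 2, "tz": 0, "wx": 0, "wy": 0, "wz": -0.035, "gripper": 0.6},
    {"tx": -70, "ty": 2, "tz": 30, "wx": 0, "wy": 0, "wz": -0.035, "gripper": 0.6},
    {"tx": -70, "ty": 2, "tz": 60, "wx": 0, "wy": 0, "wz": -0.035, "gripper": 0.6},
    {"tx": -70, "ty": 2, "tz": 70, "wx": 0, "wy": 0, "wz": -0.035, "gripper": 0.6},
  ],
)

```text
time: 51.83
position: [0.6169, 0.039, 0.0556]
tool_rot: [-0.108, -3.132, -0.001]
ft_force: [-0.0, 0.9, -1.2]
grip_width: 0.597
grip_force: 0.0
```

Request:
jog_arm(
  increments=[
    {"tx": 0, "ty": 0, "tz": 0, "wx": 0, "wy": 0, "wz": 0, "gripper": 0.6},
    {"tx": 0, "ty": 0, "tz": 20, "wx": 0, "wy": 0, "wz": 0, "gripper": 0.6},
    {"tx": 0, "ty": 0, "tz": 40, "wx": 0, "wy": 0, "wz": 0, "gripper": 0.6},
    {"tx": 0, "ty": 0, "tz": 48, "wx": 0, "wy": 0, "wz": 0, "gripper": 0.6},
    {"tx": 0, "ty": 0, "tz": 48, "wx": 0, "wy": 0, "wz": 0, "gripper": 0.6},
  ],
)

```text
time: 52.25
position: [0.6184, 0.0394, 0.0125]
tool_rot: [-0.108, -3.138, 0.001]
ft_force: [-0.1, -0.9, 0.3]
grip_width: 0.601
grip_force: 0.0
```

Request:
jog_arm(
  increments=[
    {"tx": 0, "ty": 0, "tz": 0, "wx": 0, "wy": 0, "wz": 0, "gripper": 0},
    {"tx": 0, "ty": 0, "tz": 0, "wx": 0, "wy": 0, "wz": 0, "gripper": 0},
    {"tx": 0, "ty": 0, "tz": 0, "wx": 0, "wy": 0, "wz": 0, "gripper": 0},
    {"tx": 0, "ty": 0, "tz": 0, "wx": 0, "wy": 0, "wz": 0, "gripper": 0},
    {"tx": 0, "ty": 0, "tz": 0, "wx": 0, "wy": 0, "wz": 0, "gripper": 0},
  ],
  grip_force=50,
)

```text
time: 52.67
position: [0.62, 0.0398, 0.0143]
tool_rot: [0.108, 3.138, -0.0]
ft_force: [-0.0, -0.4, -0.0]
grip_width: 0.31
grip_force: 0.0
```

Request:
jog_arm(
  increments=[
    {"tx": 0, "ty": 0, "tz": 0, "wx": 0, "wy": 0, "wz": 0, "gripper": 0},
    {"tx": 0, "ty": 0, "tz": 0, "wx": 0, "wy": 0, "wz": 0, "gripper": 0},
    {"tx": 0, "ty": 0, "tz": 0, "wx": 0, "wy": 0, "wz": 0, "gripper": 0},
    {"tx": 0, "ty": 0, "tz": 0, "wx": 0, "wy": 0, "wz": 0, "gripper": 0},
    {"tx": 0, "ty": 0, "tz": 0, "wx": 0, "wy": 0, "wz": 0, "gripper": 0},
  ],
)

```text
time: 53.08
position: [0.6197, 0.0415, 0.0138]
tool_rot: [0.106, 3.139, 0.003]
ft_force: [0.9, 4.9, 0.6]
grip_width: 0.156
grip_force: 50.0
```

Run:
```python
from h import *
s,r=st(); print(np.degrees(np.arctan2(r[1,0],r[0,0])))
```

```text
t 53.08 pos [0.6197 0.0415 0.0138] x [-0.998  0.068 -0.001] y [0.068 0.998 0.002] z [ 0.001  0.002 -1.   ] F [0.9 4.9 0.6] g 0.156 50.0
176.11921850165737
```

Request:
jog_arm(
  increments=[
    {"tx": 0, "ty": 0, "tz": 0, "wx": 0, "wy": 0, "wz": 0.1, "gripper": 0},
    {"tx": 0, "ty": 0, "tz": 0, "wx": 0, "wy": 0, "wz": 0.2, "gripper": 0},
    {"tx": 0, "ty": 0, "tz": 0, "wx": 0, "wy": 0, "wz": 0.3, "gripper": 0},
    {"tx": 0, "ty": 0, "tz": 0, "wx": 0, "wy": 0, "wz": 0.4, "gripper": 0},
    {"tx": 0, "ty": 0, "tz": 0, "wx": 0, "wy": 0, "wz": 0.5, "gripper": 0},
  ],
)

```text
time: 53.5
position: [0.6198, 0.0417, 0.0138]
tool_rot: [0.885, 3.014, 0.003]
ft_force: [1.5, 5.4, -1.3]
grip_width: 0.155
grip_force: 50.2
```

Request:
jog_arm(
  increments=[
    {"tx": 0, "ty": 0, "tz": 0, "wx": 0, "wy": 0, "wz": 0.1, "gripper": 0},
    {"tx": 0, "ty": 0, "tz": 0, "wx": 0, "wy": 0, "wz": 0.2, "gripper": 0},
    {"tx": 0, "ty": 0, "tz": 0, "wx": 0, "wy": 0, "wz": 0.3, "gripper": 0},
    {"tx": 0, "ty": 0, "tz": 0, "wx": 0, "wy": 0, "wz": 0.4, "gripper": 0},
    {"tx": 0, "ty": 0, "tz": 0, "wx": 0, "wy": 0, "wz": 0.5, "gripper": 0},
  ],
)

```text
time: 53.92
position: [0.62, 0.0418, 0.0138]
tool_rot: [1.604, 2.701, 0.004]
ft_force: [1.3, 4.7, 0.5]
grip_width: 0.154
grip_force: 50.0
```

Request:
jog_arm(
  increments=[
    {"tx": 0, "ty": 0, "tz": 0, "wx": 0, "wy": 0, "wz": 0.1, "gripper": 0},
    {"tx": 0, "ty": 0, "tz": 0, "wx": 0, "wy": 0, "wz": 0.2, "gripper": 0},
    {"tx": 0, "ty": 0, "tz": 0, "wx": 0, "wy": 0, "wz": 0.3, "gripper": 0},
    {"tx": 0, "ty": 0, "tz": 0, "wx": 0, "wy": 0, "wz": 0.4, "gripper": 0},
    {"tx": 0, "ty": 0, "tz": 0, "wx": 0, "wy": 0, "wz": 0.5, "gripper": 0},
  ],
)

```text
time: 54.33
position: [0.6202, 0.0419, 0.0138]
tool_rot: [-2.223, -2.22, -0.005]
ft_force: [2.1, 4.9, 1.1]
grip_width: 0.162
grip_force: 50.0
```

Request:
jog_arm(
  increments=[
    {"tx": 0, "ty": 0, "tz": 0, "wx": 0, "wy": 0, "wz": 0.08, "gripper": 0},
    {"tx": 0, "ty": 0, "tz": 0, "wx": 0, "wy": 0, "wz": 0.17, "gripper": 0},
    {"tx": 0, "ty": 0, "tz": 0, "wx": 0, "wy": 0, "wz": 0.17, "gripper": 0},
    {"tx": 0, "ty": 0, "tz": 0, "wx": 0, "wy": 0, "wz": 0.17, "gripper": 0},
    {"tx": 0, "ty": 0, "tz": 0, "wx": 0, "wy": 0, "wz": 0.17, "gripper": 0},
  ],
)

```text
time: 54.75
position: [0.6204, 0.0419, 0.0138]
tool_rot: [-2.399, -2.028, -0.005]
ft_force: [3.4, 5.0, -0.3]
grip_width: 0.157
grip_force: 50.0
```

Run:
```python
from h import *
s,r=st(); print(np.degrees(np.arctan2(r[1,0],r[0,0])))
```

```text
t 54.75 pos [0.6204 0.0419 0.0138] x [0.166 0.986 0.003] y [ 0.986 -0.166  0.002] z [ 0.002  0.002 -1.   ] F [ 3.4  5.  -0.3] g 0.157 50.0
80.44143560835323
```

Yaw is 80.4°, which corresponds to the red mark. I'll release, rise, back off and check the dial, tins, lever and the rest numerically.

Request:
jog_arm(
  increments=[
    {"tx": 0, "ty": 0, "tz": 0, "wx": 0, "wy": 0, "wz": 0, "gripper": 0.5},
    {"tx": 0, "ty": 0, "tz": 0, "wx": 0, "wy": 0, "wz": 0, "gripper": 0.5},
    {"tx": 0, "ty": 0, "tz": 0, "wx": 0, "wy": 0, "wz": 0, "gripper": 0.5},
    {"tx": 0, "ty": 0, "tz": 0, "wx": 0, "wy": 0, "wz": 0, "gripper": 0.5},
    {"tx": 0, "ty": 0, "tz": 0, "wx": 0, "wy": 0, "wz": 0, "gripper": 0.5},
  ],
)

```text
time: 55.17
position: [0.6191, 0.039, 0.0132]
tool_rot: [2.401, 2.026, -0.002]
ft_force: [-0.1, 1.0, -0.5]
grip_width: 0.439
grip_force: 0.0
```

Request:
jog_arm(
  increments=[
    {"tx": 0, "ty": 0, "tz": -35, "wx": 0, "wy": 0, "wz": 0, "gripper": 0.5},
    {"tx": 0, "ty": 0, "tz": -75, "wx": 0, "wy": 0, "wz": 0, "gripper": 0.5},
    {"tx": 0, "ty": 0, "tz": -115, "wx": 0, "wy": 0, "wz": 0, "gripper": 0.5},
    {"tx": 0, "ty": 0, "tz": -155, "wx": 0, "wy": 0, "wz": 0, "gripper": 0.5},
    {"tx": 0, "ty": 0, "tz": -190, "wx": 0, "wy": 0, "wz": 0, "gripper": 0.5},
  ],
)

```text
time: 55.58
position: [0.6195, 0.0396, 0.2063]
tool_rot: [2.399, 2.026, 0.001]
ft_force: [0.8, 0.8, -0.1]
grip_width: 0.498
grip_force: 0.0
```

Request:
jog_arm(
  increments=[
    {"tx": -40, "ty": 0, "tz": -40, "wx": 0, "wy": 0, "wz": 0, "gripper": 0.5},
    {"tx": -80, "ty": 0, "tz": -60, "wx": 0, "wy": 0, "wz": 0, "gripper": 0.5},
    {"tx": -100, "ty": 0, "tz": -60, "wx": 0, "wy": 0, "wz": 0, "gripper": 0.5},
    {"tx": -100, "ty": 0, "tz": -60, "wx": 0, "wy": 0, "wz": 0, "gripper": 0.5},
    {"tx": -100, "ty": 0, "tz": -60, "wx": 0, "wy": 0, "wz": 0, "gripper": 0.5},
  ],
)

```text
time: 56.0
position: [0.6026, -0.0625, 0.2641]
tool_rot: [2.405, 2.019, -0.0]
ft_force: [0.7, 0.9, -0.1]
grip_width: 0.5
grip_force: 0.0
```

Run:
```python
from h import *
st(); i=vision.get_image('wrist'); a,a2=dial(i,(.6196,.0401))
v=a.max(2)[::8,::5]
print('\n'.join(''.join('#' if x<65 else '+' if x<110 else '.' if x<150 else 'W' for x in row) for row in v))
tins(i,.08)
j=vision.get_image('scene'); tins(j,.08,60)
for t in('lever_tip','reset_lever','sugar_jar','mug','ramen_bowl','game_case','spoon_rest','chopstick0'): print(t,[(np.round(d['bbox']).tolist(),round(d['conf'],2)) for d in vision.spot_in('scene',t)][:2])
h=cv2.cvtColor(j['color'],cv2.COLOR_BGR2HSV); m=((h[...,0]<6)|(h[...,0]>174))&(h[...,1]>150); m=m[140:185,300:350]; p=np.argwhere(m); print('red px rows',p[:,0].min()+140,p[:,0].max()+140,'cols',p[:,1].min()+300,p[:,1].max()+300)
for th in(0,1.6):
    q=np.radians(15)-th; print(th,proj(j,[.5515,.3187,.075]),proj(j,[.5515+.09*np.sin(q),.3187,.075+.09*np.cos(q)]))
```

```text
t 56.00 pos [ 0.6026 -0.0625  0.2641] x [ 0.173  0.985 -0.001] y [ 0.985 -0.173  0.001] z [ 0.001 -0.002 -1.   ] F [ 0.7  0.9 -0.1] g 0.5 0.0
bar [  60   26   42  110 1867] ((79.77200317382812, 81.50401306152344), (26.564489364624023, 111.9822998046875), 10.30484676361084)
red angle 63 -99.56578212211889
WWWWWWWW.WWWWWW+.WWWWW.+WWWWWWWW
WWWWWWWW..WWWWWWWWWWWW+WWWWWWWWW
WWWWWWWWW.WWWWWWWWWWWWWWWWWWWWWW
WWWWWWWWWWWWWW..++..WWWWWWWW+.WW
WWWWWWWWWW..++++#####+.WWWWWWWWW
WWWWWWWW.+++++++####++++.WWWWWWW
WWWWWW..+++.+++#####+++++.WWWWWW
WWWWWW+++++++++#####++++++.WWWW+
WWWWW.+++++++++#####+++++++.WWWW
WWWW.+++++++++######++++++++.WWW
WWWW.+++++++++#####+++++++++.WWW
WWWW++++++++++#WW.#+++++++++.WWW
WWWW.++++++++++WW+#+++++++++.WWW
WWWW.++++++++#.WW++++++++++.WWWW
WWWW.++++++++#.W.#+++++++++WWWWW
WWWWW.+++++++#WW+#++++++++.WWW+.
WWWWWW.+++++#+WW+++++++++.WWWWW.
WWWWWWW...+++++++++++++.WWWWWWWW
WWWWWWWWWW.++++++++++.WWW..WWWWW
WWWWWW.+WW.+++++...WWWWWWW.+WWWW
tin 564 -162 size 54 45 yaw -3.9 px [244 242]
tin 631 -167 size 53 27 yaw 64.0 px [298 237]
tin 569 -80 size 102 54 yaw 86.5 px [234 180]
tin 655 -90 size 102 55 yaw 85.9 px [307 176]
tin 654 -146 size 209 56 yaw 86.2 px [234 247]
tin 567 -137 size 212 54 yaw 86.9 px [218 231]
tin 806 585 size 215 129 yaw -73.2 px [431 177]
lever_tip []
reset_lever []
sugar_jar [([326.0, 202.0, 356.0, 243.0], 0.63)]
mug [([64.0, 245.0, 110.0, 291.0], 0.6)]
ramen_bowl [([76.0, 274.0, 144.0, 332.0], 0.59)]
game_case [([179.0, 208.0, 309.0, 294.0], 0.72), ([231.0, 228.0, 271.0, 260.0], 0.54)]
spoon_rest [([335.0, 153.0, 390.0, 185.0], 0.56), ([282.0, 145.0, 317.0, 168.0], 0.54)]
chopstick0 [([102.0, 236.0, 100.0, 243.0], 0.72), ([104.0, 230.0, 131.0, 267.0], 0.46)]
red px rows 151 173 cols 322 335
0 [324.07606501 173.02564302] [331.3189133 154.844268 ]
1.6 [324.07606501 173.02564302] [307.1368003  157.77755294]
```

The pointer is on the red mark (-100° against -99.6°). The four tins are flat on the plate, the lever is up against its stop, and the jar, mug and bowl read where they were.

```bash
python3 -c "
from bench import ctrl; print(ctrl.close_job())"
```

```text
the job is handed in; nothing more can be done
None
```

I've handed the job in, with every step done in the order asked: I pressed the test button and the lever dropped, lifted the lever back to its stop, set all four tins flat inside the hot plate's rim, and turned the dial to 9 (one earlier press missed the button and the gripper body touched the raised lever, highest reading about 31 N).

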